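# Load the slide incubator

## Robot

A 6-joint arm with a two-finger parallel gripper is mounted at the origin on a cart in front of the work surface, level with it; the furniture and walls round the work are solid. World frame = base frame: x ahead of the robot, y to its left, z up, the work surface at z = 0. Lengths are in m, angles in rad, forces in N, time in s.
With the tool pointing down it reaches from about 0.35 to 0.775 m from the base axis. Payload 7.3 kg.
Tool frame: the origin (TCP) lies at the centre of the arm's flange, where the gripper is bolted on; the fingertips stand 178 mm ahead of it and the grasp point (between the pads) lies 159 mm ahead of it; z points along the fingers, y is the line along which they close (so a half turn about z gives the same grasp; the last joint's range is limited). The gripper opens to 92 mm and grips with 3 to 60 N. Pads are 19 mm wide; open, the fingers measure 130 mm over their backs; the gripper's body (75 mm by 190 mm) begins 47 mm behind the grasp point.
Start: joints at [1.079, 0.342, 1.524, -0, 1.275, -0.146], TCP at [0.178, 0.494, 0.405] pointing down, gripper open.
Joint ranges: [-2.53, 2.53], [-0.77, 2.02], [0.04, 2.7], [-1, 4.14], [0.28, 2.66], [-3.11, 3.11]. Speed limits (rad/s): [2.57, 2.57, 3.14, 3.14, 3.14, 3.14].

## Interface

Orientations are given as a rotation vector (axis times angle).
In Python, from bench import monitor, read_camera, hand_in gives the robot as it stands. The module is installed in compiled form; this text tells all that it offers.
- The arm moves only by the tool arm_command, never from a script. Its argument "targets" is a list of rows, each an object with "angular": the turn, a rotation vector about the tool's x, y, z in rad, a list of three; "xyz": the shift along the tool's x, y, z in mm, a list of three; "hand": the finger opening in mm, from 0 to 91.8. A call has 1 to 8 rows; each row shifts and turns the commanded pose from where the row before left it, along the tool's axes as they then stand; what a row does not reach is not made up. A row lasts 1/12 s, in which the tool goes at most 41.7 mm and 7.16 degrees, less where a joint would pass 70% of its speed; a pose out of reach is approached as far as the arm can. A call with a gripper value outside its range is refused whole. The fingers move at their own pace and stop on an object; "squeeze" is the grip in N (left out, the last holds). Time passes only in rows, so rows that do not move let the fingers close. It gives the time, the measured TCP pose, the force, the opening and the grip force at its end, in the units of the state.
- monitor.get_state(): the state, without advancing time (a new reading comes with each control period).
- read_camera(name): name is "side" or "top"; returns a dict with "img" (384x512x3 uint8, red, green, blue), "vertical_fov" (degrees; the focal length in pixels is half the picture's height over the tangent of half this angle, whatever the lens; pixels are square), "cx", "cy" (the principal point, pixels), "position" and "attitude" of the camera in the world. Camera axes: x right, y down, z forward; pixel columns grow to the right and rows downward; lengths in m; the calibration is good to about 2 mm. A picture is of the moment at which its call begins. There is no depth.
- hand_in(): hands the job in; it is judged then, once.
The state is a dict: "time": time; "joint_pos": joint angles; "joint_velocities": joint speeds; "joint_torque": joint torques, N m; "tcp_pos": TCP position; "eef_rot": TCP orientation; "force": force on the tool from outside, world axes, zero at the start; "torque": the same for the moment, N m; "grip_width": opening from 0.0 (shut) to 1.0 (fully open); "grip_force": force on a finger pad.
Only numpy, scipy, OpenCV 4.12 (cv2) and the standard library are available. Lean on these libraries where they do the work, as an engineer would, in place of code of your own. Each camera call takes 0.05 s, during which the arm holds its last target. There are 200 camera calls.

## Task

Load the slide incubator. Put the base tray flat in the pocket between the guide corners, then lay every chambered slide that is out on the bench on it in a neat row, each square on a marked place of its own; then set the spacer frame on the tray round the slides, lay the cover on the frame with its handle up, and last swing both turn clips fully in over the cover. Leave the other things on the bench alone.

Things in the scene. Friction and masses are not known exactly. Their poses are not given: they have to be found in the camera images.
- pocket (a point): Centre of the pocket floor of the slide incubator, a low white unit fixed to the bench. x across the pocket, away from the robot, y along it, z up. Four L-shaped guide corners bound it, 50 mm high plus flared lips to 57 mm; 72 by 180 mm between them (2 mm play a side). Long sides are open over y = -78 to 78 mm.
- incubator: The incubator, fixed: 136 mm (x) by 262 mm (y), origin under its centre, flat top (the pocket floor and round it) 28 mm above the bench, turned up to 0.2 rad. Fingers can reach down to that flat top beside the pocket's open long sides. A turn clip stands at each end, 110 mm from the centre in y.
- tray_center (a point): Centre (half-way up) of the base tray: a flat solid aluminium plate 68 mm wide (its x) by 176 mm long (its y), 20 mm high, with four rectangles marked in thin black lines on its top. Starts flat on the bench. Either end may go to either end of the pocket. Seated on the pocket floor this point is 10 mm above it.
- place_1 (a point): Centre of marked place 1 on the tray's top face (20 mm above its underside), at y = -57 mm along the tray; the row of places runs along the tray's y, each rectangle is 55 mm in x by 29 mm in y, and the axes are the tray's. Printed lines only, no step.
- place_2 (a point): Centre of marked place 2 on the tray's top face (20 mm above its underside), at y = -19 mm along the tray; the row of places runs along the tray's y, each rectangle is 55 mm in x by 29 mm in y, and the axes are the tray's. Printed lines only, no step.
- place_3 (a point): Centre of marked place 3 on the tray's top face (20 mm above its underside), at y = 19 mm along the tray; the row of places runs along the tray's y, each rectangle is 55 mm in x by 29 mm in y, and the axes are the tray's. Printed lines only, no step.
- place_4 (a point): Centre of marked place 4 on the tray's top face (20 mm above its underside), at y = 57 mm along the tray; the row of places runs along the tray's y, each rectangle is 55 mm in x by 29 mm in y, and the axes are the tray's. Printed lines only, no step.
- frame_center (a point): Centre (half-way up) of the spacer frame: an open black rectangle with no floor, outside 68 mm wide (its x) by 176 mm long (its y), 28 mm high, walls 5 mm thick (58 by 166 mm inside). It goes on top of the tray, round the slides; its centre is then 34 mm above the pocket floor.
- cover_center (a point): Centre (half-way up the plate) of the cover: a grey plate 68 mm wide (its x) by 176 mm long (its y), 8 mm thick, with a bar handle on top. It goes on top of the frame; its centre is then 52 mm above the pocket floor.
- cover_handle (a point): Centre of the cover's bar handle, 15 mm above cover_center: 16 mm wide (x), 56 mm long (y), 22 mm high, from the plate's top face up.
- slide_1_center (a point): Centre (half-way up) of chambered slide 1: a lidded two-well block 52 mm long (its x), 26 mm wide (its y), 20 mm high, 50 g, standing flat on the bench; 2 to 4 slides are there at a start. On a marked place it lies crosswise, its length along the tray's x, its centre 10 mm above the place.
- slide_2_center (a point): Centre (half-way up) of chambered slide 2: a lidded two-well block 52 mm long (its x), 26 mm wide (its y), 20 mm high, 50 g, standing flat on the bench; 2 to 4 slides are there at a start. On a marked place it lies crosswise, its length along the tray's x, its centre 10 mm above the place.
- slide_3_center (a point): Centre (half-way up) of chambered slide 3: a lidded two-well block 52 mm long (its x), 26 mm wide (its y), 20 mm high, 50 g, standing flat on the bench; 2 to 4 slides are there at a start. On a marked place it lies crosswise, its length along the tray's x, its centre 10 mm above the place.
- slide_4_center (a point): Centre (half-way up) of chambered slide 4: a lidded two-well block 52 mm long (its x), 26 mm wide (its y), 20 mm high, 50 g, standing flat on the bench; 2 to 4 slides are there at a start. On a marked place it lies crosswise, its length along the tray's x, its centre 10 mm above the place.
- clip_left (a joint): Turn clip at the left end (+y) of the pocket: flat steel arm on a vertical pivot, its underside about 4 mm above the seated cover plate. 0 = parked, pointing to the pocket's -x; turns counter-clockwise seen from above as it grows; pi/2 (stop at 1.6) = pointing inward over the end of the cover. Starts between 0 and 0.25, stays where left, needs about 1 N at the knob.
- clip_right (a joint): Turn clip at the right end (-y) of the pocket: flat steel arm on a vertical pivot, its underside about 4 mm above the seated cover plate. 0 = parked, pointing to the pocket's -x; turns clockwise seen from above as it grows; pi/2 (stop at 1.6) = pointing inward over the end of the cover. Starts between 0 and 0.25, stays where left, needs about 1 N at the knob.
- clip_left_knob (a point): Middle of the upright round knob (13 mm across, 26 mm high) at the free end of the left clip's arm, 46 mm from the pivot, 79 mm above the pocket floor (knob top 92 mm above it). Grip it, or push it sideways round the pivot.
- clip_right_knob (a point): Middle of the upright round knob (13 mm across, 26 mm high) at the free end of the right clip's arm, 46 mm from the pivot, 79 mm above the pocket floor (knob top 92 mm above it). Grip it, or push it sideways round the pivot.
- clip_left_pivot (a point): Point on the vertical pivot axis of the left clip, level with the middle of its knob.
- clip_right_pivot (a point): Point on the vertical pivot axis of the right clip, level with the middle of its knob.
- stain_bottle: Bystander, leave alone: amber stain bottle with white cap, 37 mm across, 69 mm high. Origin at the centre of its underside.
- tape_roll: Bystander, leave alone: roll of tape lying flat, 52 mm across, 18 mm high. Origin at the centre of its underside.
- forceps: Bystander, leave alone: steel forceps lying flat, 119 mm long. Origin at the centre of its underside.
Not all that is in view belongs to the job. What is shaped like the part that bears slide_1_center but purple or red is not meant.

How it is judged:
On the way, in this order (a step that is already met when the one before it is completed fails the run):
1. the base tray lies flat and square on the pocket floor (horizontal distance between tray_center and pocket below 0.005 m and z of tray_center in the frame of pocket between 0.007 and 0.013 m and angle between the x axis of tray_center and the x axis of pocket, either way round below 0.05 rad and angle between tray_center's own z axis and vertical below 0.04 rad), for 0.2 s.
2. every slide present lies square on a marked place of the tray ((horizontal distance between slide_1_center and place_1 below 0.007 m or horizontal distance between slide_1_center and place_2 below 0.007 m or horizontal distance between slide_1_center and place_3 below 0.007 m or horizontal distance between slide_1_center and place_4 below 0.007 m) and z of slide_1_center in the frame of tray_center between 0.016 and 0.024 m and angle between the x axis of each of slide_1_center, slide_2_center, slide_3_center, slide_4_center and the x axis of tray_center, either way round below 0.15 rad and angle between each of slide_1_center, slide_2_center, slide_3_center, slide_4_center's own z axis and vertical below 0.06 rad and (horizontal distance between slide_2_center and place_1 below 0.007 m or horizontal distance between slide_2_center and place_2 below 0.007 m or horizontal distance between slide_2_center and place_3 below 0.007 m or horizontal distance between slide_2_center and place_4 below 0.007 m) and z of slide_2_center in the frame of tray_center between 0.016 and 0.024 m and (horizontal distance between slide_3_center and place_1 below 0.007 m or horizontal distance between slide_3_center and place_2 below 0.007 m or horizontal distance between slide_3_center and place_3 below 0.007 m or horizontal distance between slide_3_center and place_4 below 0.007 m) and z of slide_3_center in the frame of tray_center between 0.016 and 0.024 m and (horizontal distance between slide_4_center and place_1 below 0.007 m or horizontal distance between slide_4_center and place_2 below 0.007 m or horizontal distance between slide_4_center and place_3 below 0.007 m or horizontal distance between slide_4_center and place_4 below 0.007 m) and z of slide_4_center in the frame of tray_center between 0.016 and 0.024 m), for 0.2 s.
3. the spacer frame lies flat on the tray in the pocket (horizontal distance between frame_center and pocket below 0.005 m and z of frame_center in the frame of pocket between 0.031 and 0.037 m and angle between the x axis of frame_center and the x axis of pocket, either way round below 0.05 rad and angle between frame_center's own z axis and vertical below 0.04 rad), for 0.2 s.
4. the cover lies flat on the frame (horizontal distance between cover_center and pocket below 0.005 m and z of cover_center in the frame of pocket between 0.049 and 0.055 m and angle between the x axis of cover_center and the x axis of pocket, either way round below 0.05 rad and angle between cover_center's own z axis and vertical below 0.04 rad), for 0.2 s.
5. both clips are swung in over the cover (value of joint each of clip_left, clip_right above 1.35 rad), for 0.2 s.
At the end, for the whole second after the job is handed in: Tray, frame and cover are stacked in the pocket, each centred within 5 mm, turned less than 0.05 rad, tilted less than 0.04 rad and within 3 mm of its seated height; each slide present lies flat on the tray, within 7 mm of a marked place and within 0.15 rad of square; both clips are past 1.35 rad (all of step 1 and all of step 2 and all of step 3 and all of step 4 and all of step 5); the robot touches nothing.
It fails at once if a bystander on the bench is pushed aside (more than 30 mm) (distance of any of stain_bottle, tape_roll, forceps from where it was at the start of the episode above 0.03 m).
Of slide_1, slide_2, slide_3, slide_4 only 2 to 4 are there at a start; the rules pass over those that are not, and their reading is None.
At some moment in a run one of frame, cover may be knocked a few centimetres aside while the robot is not near it.
It also fails if it takes over 210 s, if anything falls off the work surface, if the arm or the gripper's body presses on something with over 40 N, if the wrist force passes 120 N, or if a joint passes its speed limit or range.

## Working session

There is one attempt and no reset: what is moved stays moved. The work goes in short steps, Python scripts to look and compute and a tool call to move; the robot and the scene stay as the last step left them, time stands still between calls to the robot, and variables do not carry over. Pictures are saved under pics/ and viewed, at most 14 in all, crops included, and the job is handed in when it is done.

Besides the shell and the picture viewer there is one more tool, called after ">>>" as a command line: name --argument value ..., lists and objects as JSON in quotes. arm_command: Moves the arm, as the interface text tells. Its arguments: {"type":"object","properties":{"targets":{"type":"array","items":{"type":"object","properties":{"angular":{"type":"array","items":{"type":"number"}},"xyz":{"type":"array","items":{"type":"number"}},"hand":{"type":"number"}}}},"squeeze":{"type":"number"}},"required":["targets"]}

```bash
mkdir -p pics; ls
python3 - <<'E'
from bench import monitor, read_camera
import cv2,numpy as np
s=monitor.get_state(); print({k:np.round(v,3) for k,v in s.items()})
for n in("top","side"):
    c=read_camera(n); cv2.imwrite(f"pics/{n}0.png",cv2.resize(c["img"][:,:,::-1],(800,600),interpolation=cv2.INTER_CUBIC)); np.save(f"pics/{n}0.npy",c["img"])
    print(n,{k:v for k,v in c.items() if k!="img"})
E
```

```text
pics
{'time': np.float64(0.0), 'joint_pos': array([ 1.079,  0.343,  1.525, -0.   ,  1.275, -0.146]), 'joint_velocities': array([ 0.001,  0.002, -0.001,  0.001,  0.001,  0.001]), 'joint_torque': array([ 1.0000e-03, -4.3124e+01, -2.4422e+01,  7.2000e-02,  5.6000e-02,
       -0.0000e+00]), 'tcp_pos': array([0.178, 0.494, 0.404]), 'eef_rot': array([-5.400e-01, -3.094e+00,  2.000e-03]), 'force': array([0.348, 0.018, 0.624]), 'torque': array([-0.023, -0.01 , -0.003]), 'grip_force': np.float64(0.0), 'grip_width': np.float64(0.999)}
top {'vertical_fov': 51.23095338822503, 'cx': 255.85072885404318, 'cy': 189.73877387803995, 'position': array([ 0.26619223, -0.02952008,  1.51352977]), 'attitude': array([-2.16430981,  2.1079153 , -0.19782157])}
side {'vertical_fov': 54.41653811454461, 'cx': 254.0994356425613, 'cy': 195.7542554129579, 'position': array([ 0.40286714, -1.10024616,  0.54287106]), 'attitude': array([-1.97495964,  0.09824746, -0.09078972])}
```

View pics/top0.png

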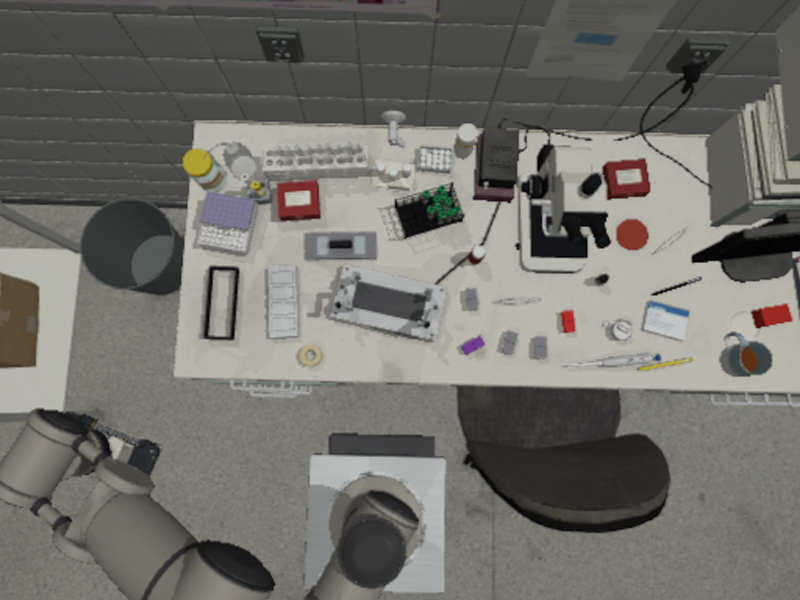

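View pics/side0.png

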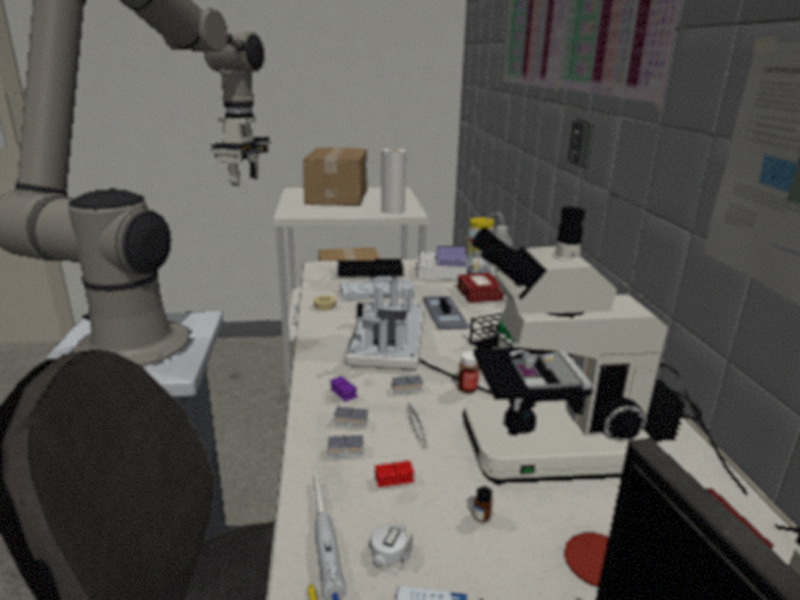

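The top view shows three grey slides at px (471,298), (509,343) and (540,347). The tray is at (283,301), the frame at (221,302), the cover at (340,245) and the incubator at (388,303). The purple and red decoys are at (472,345) and (568,321). Next I'll rectify both views to measure these.

```bash
cat > h.py <<'E'
import numpy as np,cv2
from scipy.spatial.transform import Rotation as Rot
from bench import monitor, read_camera
class Cam:
    def __init__(s,n):
        c=read_camera(n); s.n=n; s.img=c["img"][:,:,::-1].copy(); f=192/np.tan(np.radians(c["vertical_fov"])/2)
        s.K=np.array([[f,0,c["cx"]],[0,f,c["cy"]],[0,0,1]]); s.R=Rot.from_rotvec(c["attitude"]).as_matrix(); s.p=np.array(c["position"])
    def proj(s,P):
        q=(np.atleast_2d(P)-s.p)@s.R@s.K.T; return q[:,:2]/q[:,2:]
    def back(s,uv,z):
        uv=np.atleast_2d(uv); d=np.c_[uv,np.ones(len(uv))]@np.linalg.inv(s.K).T@s.R.T
        return s.p+d*((z-s.p[2])/d[:,2])[:,None]
    def rect(s,x1,y1,W,H,mm,z):
        # output pixel (u,v): x=x1-v*mm, y=y1-u*mm (top = +x, left = +y)
        v,u=np.mgrid[0:H,0:W]; P=np.c_[(x1-v*mm).ravel(),(y1-u*mm).ravel(),np.full(W*H,z)]
        m=s.proj(P).reshape(H,W,2).astype(np.float32)
        return cv2.remap(s.img,m[...,0],m[...,1],cv2.INTER_CUBIC)
E
python3 - <<'E'
from h import *
t=Cam("top")
for nm,u in dict(frame=(221,302),tray=(283,301),inc=(388,303),cover=(340,245),s1=(471,298),s2=(509,343),s3=(540,347),pur=(472,345),red=(568,321)).items():
    print(nm,t.back(np.array(u)/1.5625,0.02).round(3))
cv2.imwrite("pics/A.png",t.rect(0.72,0.47,800,560,0.00075,0.02))
cv2.imwrite("pics/B.png",t.rect(0.60,-0.10,700,560,0.0004,0.02))
s=Cam("side"); cv2.imwrite("pics/C.png",cv2.resize(s.img[150:310,190:310],None,fx=5,fy=3.7,interpolation=cv2.INTER_CUBIC))
E
```

```text
frame [[0.502 0.387 0.02 ]]
tray [[0.509 0.238 0.02 ]]
inc [[ 0.511 -0.016  0.02 ]]
cover [[0.652 0.106 0.02 ]]
s1 [[ 0.528 -0.217  0.02 ]]
s2 [[ 0.421 -0.309  0.02 ]]
s3 [[ 0.414 -0.383  0.02 ]]
pur [[ 0.414 -0.22   0.02 ]]
red [[ 0.478 -0.452  0.02 ]]
```

View pics/A.png

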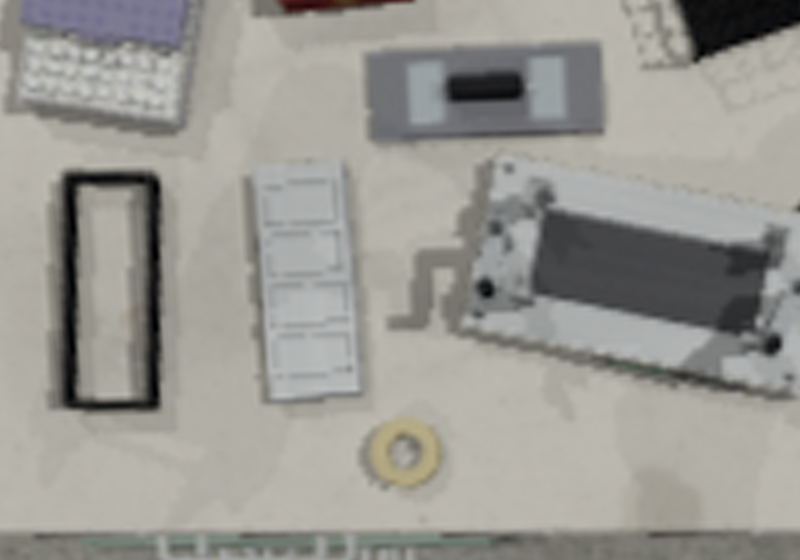

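View pics/C.png

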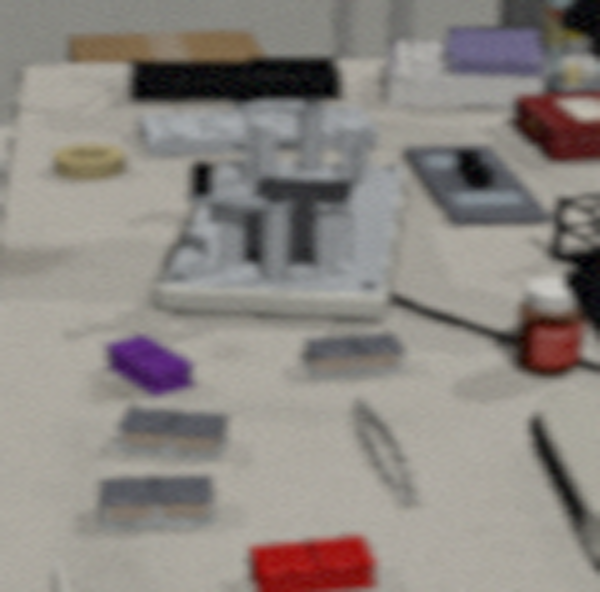

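A shows the tray at (305,280), almost square to the axes. The frame is at (110,290), the cover at (486,92), and the incubator's pocket at (650,270), turned about -0.19 rad. C shows the slides standing flat. Next I'll fit known-size rectangles in both views.

```bash
cat >> h.py <<'E'
from scipy.optimize import minimize
def rectpts(x,y,th,z,L,W,n=40):
    # L along own x, W along own y; returns points, outward normals
    a=np.linspace(-.46,.46,n); o=np.ones(n)
    p=np.r_[np.c_[a*L,o*W/2],np.c_[a*L,-o*W/2],np.c_[o*L/2,a*W],np.c_[-o*L/2,a*W]]
    nn=np.r_[np.c_[0*o,o],np.c_[0*o,-o],np.c_[o,0*o],np.c_[-o,0*o]]
    c,s=np.cos(th),np.sin(th); R=np.array([[c,s],[-s,c]])
    return np.c_[p@R+[x,y],np.full(4*n,z)],np.c_[nn@R,np.zeros(4*n)]
def samp(cam,P):
    uv=cam.proj(P).astype(np.float32)
    return cv2.remap(cam.blur,uv[None,:,0],uv[None,:,1],cv2.INTER_LINEAR)[0].astype(float)
def fit(cams,x,y,th,z,L,W,free=False,d=.003,sides=(0,1,2,3)):
    for c in cams: c.blur=cv2.GaussianBlur(c.img,(0,0),.6).astype(np.float32)
    def cost(v):
        P,N=rectpts(x+v[0]/100,y+v[1]/100,th+v[2]/10,z+(v[3]/100 if free else 0),L,W)
        k=np.isin(np.arange(4).repeat(40),sides)
        return -sum(np.sqrt(((samp(c,(P+d*N)[k])-samp(c,(P-d*N)[k]))**2).sum(1)).mean() for c in cams)
    best=None
    for i in range(6):
        g=np.random.default_rng(i).uniform(-.6,.6,4 if free else 3)
        r=minimize(cost,g,method="Nelder-Mead",options=dict(xatol=1e-3,fatol=1e-4,maxiter=800))
        if best is None or r.fun<best.fun: best=r
    v=best.x; return np.round([x+v[0]/100,y+v[1]/100,th+v[2]/10,z+(v[3]/100 if free else 0),-best.fun],4)
E
cat > m.py <<'E'
from h import *
t=Cam("top"); s=Cam("side")
O=dict(frame=(.502,.387,0,.028,.068,.176),tray=(.509,.238,.05,.02,.068,.176),inc=(.511,-.016,-.19,.028,.136,.262),
 cover=(.652,.106,1.6,.008,.068,.176),s1=(.528,-.217,1.5,.02,.052,.026),s2=(.421,-.309,1.4,.02,.052,.026),s3=(.414,-.383,1.5,.02,.052,.026))
if __name__=="__main__":
    B=t.rect(.60,-.10,700,560,.0004,.02)
    for k,o in O.items():
        a=fit([t],*o); b=fit([t,s],*o,free=True,sides=(0,1,2,3)); print(k,a,b)
        P,_=rectpts(*a[:4],o[4],o[5])
        for q,c in((t,(0,0,255)),): 
            for u in t.proj(P): cv2.circle(t.img,tuple(np.int32(u*1)),0,c,-1)
        for u in s.proj(P): cv2.circle(s.img,tuple(np.int32(u)),0,(0,0,255),-1)
    cv2.imwrite("pics/D.png",np.hstack([cv2.resize(t.rect(.72,.46,400,300,.0018,.02),(400,300)),cv2.resize(s.img[150:310,190:310],(400,300))]))
    cv2.imwrite("pics/B.png",B)
E
python3 m.py
```

```text
frame [ 0.5021  0.3975 -0.0492  0.028  21.3659] [5.01600e-01 3.98500e-01 1.50000e-03 2.41000e-02 3.15126e+01]
tray [ 5.0460e-01  2.2870e-01 -1.4400e-02  2.0000e-02  3.4756e+01] [ 5.07100e-01  2.29800e-01 -4.50000e-03  1.61000e-02  5.02661e+01]
inc [ 5.20300e-01  4.60000e-03 -2.00900e-01  2.80000e-02  3.94422e+01] [ 5.21500e-01  5.10000e-03 -1.98600e-01  1.98000e-02  6.48317e+01]
cover [6.43400e-01 1.01300e-01 1.73700e+00 8.00000e-03 2.54334e+01] [ 6.57400e-01  1.08400e-01  1.63160e+00 -5.40000e-03  4.16869e+01]
s1 [ 5.24300e-01 -2.16500e-01  1.00600e-01  2.00000e-02  4.22194e+01] [ 5.14200e-01 -2.11200e-01  1.49270e+00  6.20000e-03  5.81413e+01]
s2 [ 4.09300e-01 -3.04600e-01  1.57580e+00  2.00000e-02  2.64544e+01] [ 4.10600e-01 -3.05800e-01  1.37160e+00  1.02000e-02  5.94344e+01]
s3 [ 4.13200e-01 -3.84700e-01  4.36000e-02  2.00000e-02  4.06856e+01] [ 4.27600e-01 -3.83000e-01  1.47950e+00  9.00000e-03  5.98246e+01]
```

View pics/B.png

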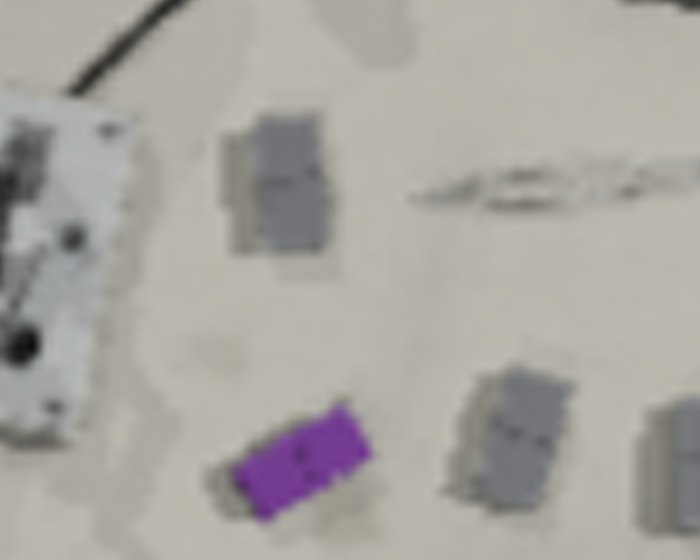

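B shows the slides lying with their long axes nearly along x: slide 1 at (292,183), slide 2 at (520,440), slide 3 cut off at the right edge. My starting angles were wrong, and the visible side faces bias a fit to the top face. I'll switch to fitting the silhouette of the whole box.

```bash
cat >> h.py <<'E'
def hull(cam,x,y,th,z0,L,W,H,n=160):
    c,s=np.cos(th),np.sin(th)
    P=np.array([[x+c*a*L-s*b*W,y+s*a*L+c*b*W,z0+k*H] for a in(-.5,.5) for b in(-.5,.5) for k in(0,1)])
    h=cv2.convexHull(cam.proj(P).astype(np.float32))[:,0].astype(float)
    nx=np.roll(h,-1,0); e=nx-h; l=np.linalg.norm(e,axis=1); pts=[];nn=[]
    m=h.mean(0)
    for a,v,k in zip(h,e,l):
        if k<2: continue
        N=np.array([v[1],-v[0]])/k; N*=np.sign(N@(a+v/2-m))
        q=np.linspace(.04,.96,max(3,int(k*2)))[:,None]; pts.append(a+q*v); nn.append(np.tile(N,(len(q),1)))
    return np.vstack(pts),np.vstack(nn)
def sfit(cams,x,y,th,z0,L,W,H,free=False,d=.9,r=.5,starts=12):
    for c in cams: c.blur=cv2.GaussianBlur(c.img,(0,0),.5).astype(np.float32)
    def smp(c,uv):
        uv=uv.astype(np.float32); return cv2.remap(c.blur,uv[None,:,0],uv[None,:,1],cv2.INTER_LINEAR)[0].astype(float)
    def cost(v):
        t=0
        for c in cams:
            p,n=hull(c,x+v[0]/100,y+v[1]/100,th+v[2]/10,z0+(v[3]/100 if free else 0),L,W,H)
            t-=np.minimum(np.linalg.norm(smp(c,p+d*n)-smp(c,p-d*n),axis=1),60).mean()
        return t
    best=None
    for i in range(starts):
        g=np.random.default_rng(i).uniform(-r,r,4 if free else 3)
        q=minimize(cost,g,method="Nelder-Mead",options=dict(xatol=1e-3,fatol=1e-4,maxiter=800,initial_simplex=np.vstack([g,g+.3*np.eye(len(g))])))
        if best is None or q.fun<best.fun: best=q
    v=best.x; return np.array([x+v[0]/100,y+v[1]/100,th+v[2]/10,z0+(v[3]/100 if free else 0),-best.fun])
def overlay(cam,b,L,W,H,col=(0,0,255)):
    p,_=hull(cam,*b[:4],L,W,H); cam.ov=getattr(cam,"ov",cv2.resize(cam.img,None,fx=6,fy=6,interpolation=cv2.INTER_CUBIC))
    for u in p: cv2.circle(cam.ov,tuple(np.int32((u+.5)*6)),1,col,-1)
E
cat > m.py <<'E'
from h import *
np.set_printoptions(suppress=True,precision=4)
O=dict(frame=(.502,.387,0,0,.068,.176,.028),tray=(.509,.238,.05,0,.068,.176,.02),inc=(.511,-.016,-.19,0,.136,.262,.028),
 cover=(.652,.106,1.57,0,.068,.176,.008),s1=(.527,-.217,.05,0,.052,.026,.02),s2=(.424,-.308,-.22,0,.052,.026,.02),s3=(.414,-.383,-.05,0,.052,.026,.02))
if __name__=="__main__":
    t=Cam("top"); s=Cam("side")
    for k,o in O.items():
        a=sfit([t],*o); b=sfit([s],*[*a[:3],*o[3:]],r=.4); c=sfit([t,s],*[*a[:3],*o[3:]],free=True,r=.3); print(k,a,b,c)
        overlay(t,a,*o[4:]); overlay(s,a,*o[4:])
    cv2.imwrite("pics/E.png",cv2.resize(t.ov[6*135:6*240,6*120:6*360],(800,350),interpolation=cv2.INTER_AREA))
    cv2.imwrite("pics/F.png",cv2.resize(s.ov[6*150:6*300,6*185:6*305],(600,600),interpolation=cv2.INTER_AREA))
E
python3 m.py
```

```text
frame [ 0.5459  0.3889  1.5227  0.     43.9823] [ 0.5392  0.3823  1.6732  0.     45.9825] [ 0.546   0.3888  1.5199 -0.     88.8495]
tray [ 0.5165  0.257   0.0329  0.     16.7981] [ 0.5421  0.2216  0.0802  0.     34.1166] [ 0.5178  0.2675  0.1545 -0.0193 47.8514]
inc [ 0.5118 -0.0051 -0.1912  0.     35.3933] [ 0.5122 -0.0127 -0.1989  0.     29.1458] [ 0.5124 -0.0053 -0.1927 -0.0041 64.2569]
cover [ 0.6445  0.1059  1.628   0.     21.0212] [ 0.7074  0.1167  1.8016  0.     41.2772] [ 0.6458  0.1049  1.7508 -0.0021 45.6268]
s1 [ 0.5286 -0.218   0.0691  0.     47.1531] [ 0.5277 -0.2186  0.0716  0.     46.2655] [ 0.528  -0.2183  0.0909 -0.0003 93.2925]
s2 [ 0.4236 -0.3096 -0.2315  0.     46.9467] [ 0.4261 -0.3105 -0.2208  0.     44.3425] [ 0.4246 -0.3098 -0.2645 -0.0011 89.8019]
s3 [ 0.4144 -0.383   0.0208  0.     46.6139] [ 0.4148 -0.387  -0.057   0.     42.8136] [ 0.4144 -0.3836  0.0234 -0.0025 88.8919]
```

View pics/E.png

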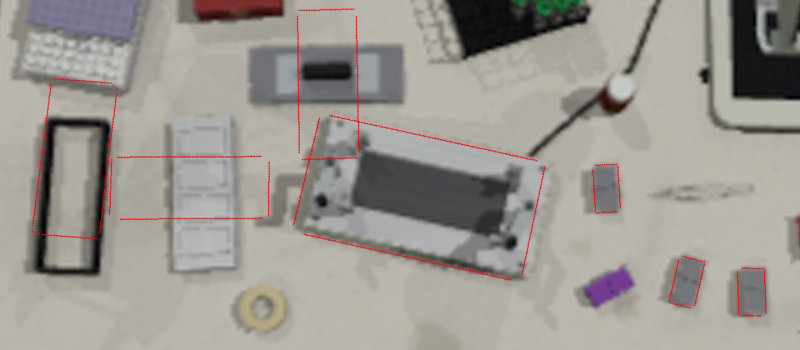

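E shows the slide and incubator outlines sitting well. My starting angles for the tray, frame and cover were off by 90 degrees, so I'll refit those three.

```bash
cat > m2.py <<'E'
from m import *
t=Cam("top"); s=Cam("side")
O.update(frame=(.502,.385,1.57,0,.068,.176,.028),tray=(.509,.238,1.655,0,.068,.176,.02),cover=(.652,.106,0,0,.068,.176,.008),inc=(.511,-.005,-.19,0,.136,.262,.028))
for k in("frame","tray","cover","inc"):
    o=O[k]
    a=sfit([t],*o); b=sfit([s],*[*a[:3],*o[3:]],r=.4); c=sfit([t,s],*[*a[:3],*o[3:]],free=True,r=.3); print(k,a,b,c)
    overlay(t,a,*o[4:]); overlay(s,a,*o[4:])
# pocket floor dark region: what corner/pocket rectangle at z=.028, and lips at .085
a=sfit([t],*O["inc"])
for L,W,z,col in((.072,.18,.028,(0,255,0)),(.072,.18,.078,(255,0,0))):
    p,_=hull(t,*a[:3],z,L,W,.0001)
    for u in p: cv2.circle(t.ov,tuple(np.int32((u+.5)*6)),1,col,-1)
cv2.imwrite("pics/G.png",np.vstack([cv2.resize(t.ov[6*145:6*225,6*125:6*290],(800,388),interpolation=cv2.INTER_AREA),cv2.resize(s.ov[6*160:6*240,6*185:6*305],(800,212),interpolation=cv2.INTER_AREA)]))
E
python3 m2.py
```

```text
frame [ 0.4994  0.3867  1.5641  0.     60.    ] [ 0.5054  0.3887  1.5729  0.     59.9185] [  0.5046   0.3884   1.5811   0.0002 119.9083]
tray [ 0.515   0.2418  1.6322  0.     38.3225] [ 0.5059  0.2836  1.6397  0.     36.3077] [ 0.5126  0.2346  1.6369  0.0187 71.0009]
cover [ 0.6552  0.1081  0.0551  0.     59.8372] [ 0.6554  0.1068  0.0556  0.     58.4163] [  0.6554   0.1082   0.0542  -0.0005 118.1815]
inc [ 0.5117 -0.005  -0.1919  0.     35.4232] [ 0.512  -0.0128 -0.1982  0.     29.3114] [ 0.5124 -0.0051 -0.1926 -0.0042 64.3691]
```

View pics/G.png

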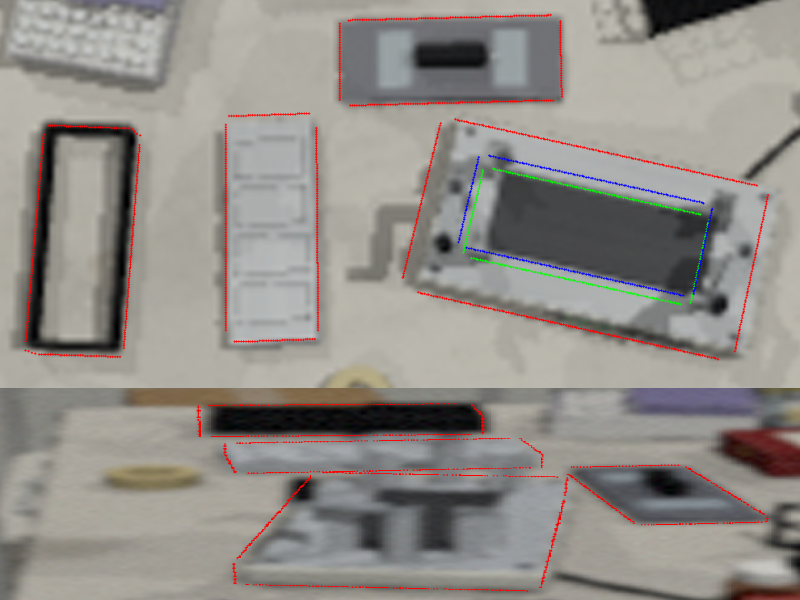

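G shows the cover well fitted. The frame cost saturates, and the shadow on the left pulls the incubator and tray fits off. I'll refit with the blue-minus-red colour difference, which shadows barely affect, and with no cap on the cost.

```bash
sed -i 's/for c in cams: c.blur=cv2.GaussianBlur(c.img,(0,0),.5).astype(np.float32)/for c in cams: c.blur=feat(c,mode)/; s/def sfit(cams,x,y,th,z0,L,W,H,/def sfit(cams,x,y,th,z0,L,W,H,mode="rgb",/; s/np.minimum(np.linalg.norm(smp(c,p+d\*n)-smp(c,p-d\*n),axis=1),60).mean()/gain(smp(c,p-d*n)-smp(c,p+d*n),mode)/' h.py
cat >> h.py <<'E'
def feat(c,mode):
    b=cv2.GaussianBlur(c.img,(0,0),.5).astype(np.float32)
    return b if mode=="rgb" else np.repeat(b[...,:1]-b[...,2:],3,2) if mode=="br" else np.repeat(-b.mean(2,keepdims=True),3,2)
def gain(D,mode): # D = inside - outside
    return np.linalg.norm(D,axis=1).mean() if mode=="rgb" else D[:,0].mean()
E
cat > m2.py <<'E'
from m import *
t=Cam("top"); s=Cam("side")
O.update(frame=(.502,.385,1.57,0,.068,.176,.028),tray=(.509,.238,1.655,0,.068,.176,.02),cover=(.655,.107,.055,0,.068,.176,.008),inc=(.511,-.01,-.19,0,.136,.262,.028))
for k,m in dict(frame="dark",tray="br",cover="br",inc="br",s1="br",s2="br",s3="br").items():
    o=O[k]
    for d in(.6,1.2):
        a=sfit([t],*o,mode=m,d=d); c=sfit([t,s],*[*a[:3],*o[3:]],mode=m,d=d,free=True,r=.3); b=sfit([s],*[*a[:3],*o[3:]],mode=m,d=d,r=.4);print(k,d,a,b,c)
    overlay(t,a,*o[4:]); overlay(s,a,*o[4:])
p,_=hull(t,*sfit([t],*O["inc"],mode="br")[:3],.028,.072,.18,.0001)
for u in p: cv2.circle(t.ov,tuple(np.int32((u+.5)*6)),1,(0,255,0),-1)
cv2.imwrite("pics/H.png",np.vstack([cv2.resize(t.ov[6*145:6*225,6*125:6*290],(800,388),interpolation=cv2.INTER_AREA),cv2.resize(s.ov[6*160:6*240,6*185:6*305],(800,212),interpolation=cv2.INTER_AREA)]))
E
python3 m2.py
```

```text
frame 0.6 [ 0.5019  0.3889  1.5615  0.     63.415 ] [ 0.5045  0.3903  1.5617  0.     41.5224] [  0.5028   0.389    1.5637   0.     104.3615]
frame 1.2 [  0.5018   0.3882   1.5686   0.     105.455 ] [ 0.5038  0.3915  1.563   0.     76.2612] [  0.5019   0.3879   1.5677   0.0009 180.1566]
tray 0.6 [0.5106 0.2403 1.643  0.     7.7393] [0.5124 0.2422 1.6336 0.     4.7325] [ 0.5107  0.2401  1.6418  0.0008 12.3682]
tray 1.2 [ 0.5103  0.2403  1.6538  0.     11.4757] [0.512  0.2432 1.6462 0.     8.2532] [ 0.5108  0.2401  1.6516  0.0013 19.653 ]
cover 0.6 [0.6555 0.1071 0.0458 0.     9.0564] [0.658  0.1123 0.0468 0.     6.9371] [ 0.6552  0.1071  0.0393  0.0026 15.6806]
cover 1.2 [ 0.6551  0.1064  0.0521  0.     14.1475] [ 0.6572  0.1118  0.0327  0.     12.7362] [ 0.6551  0.1066  0.047   0.0021 26.4072]
inc 0.6 [ 0.5104 -0.0177 -0.198   0.      4.6357] [ 0.5123 -0.0158 -0.1629  0.      3.1135] [ 0.5114 -0.0129 -0.1912 -0.0014  7.6459]
inc 1.2 [ 0.5107 -0.0153 -0.2005  0.      7.8343] [ 0.512  -0.0155 -0.1625  0.      5.7443] [ 0.5113 -0.0143 -0.1893 -0.0016 13.4137]
s1 0.6 [ 0.5276 -0.2169  0.1011  0.      8.3683] [ 0.5289 -0.2187  0.039   0.      5.7655] [ 0.5283 -0.2172  0.1333 -0.0006 14.0073]
s1 1.2 [ 0.5281 -0.2174  0.0903  0.     13.4614] [ 0.529  -0.219   0.0965  0.      9.6708] [ 0.5288 -0.2176  0.0859 -0.0008 23.0813]
s2 0.6 [ 0.425  -0.3099 -0.2645  0.      8.2906] [ 0.4257 -0.3105 -0.2582  0.      5.9163] [ 0.4253 -0.31   -0.265  -0.0004 14.2161]
s2 1.2 [ 0.425  -0.3103 -0.2739  0.     13.3752] [ 0.4253 -0.311  -0.2773  0.     10.134 ] [ 0.4252 -0.3105 -0.2735 -0.0004 23.4732]
s3 0.6 [ 0.4159 -0.385  -0.0154  0.      8.3689] [ 0.4156 -0.3852  0.0237  0.      6.1801] [ 0.4158 -0.3851 -0.0148 -0.0002 14.5389]
s3 1.2 [ 0.415  -0.3861  0.0008  0.     13.0745] [ 0.4159 -0.3854  0.0233  0.     10.7586] [ 0.4151 -0.386  -0.005   0.0003 23.7715]
```

View pics/H.png

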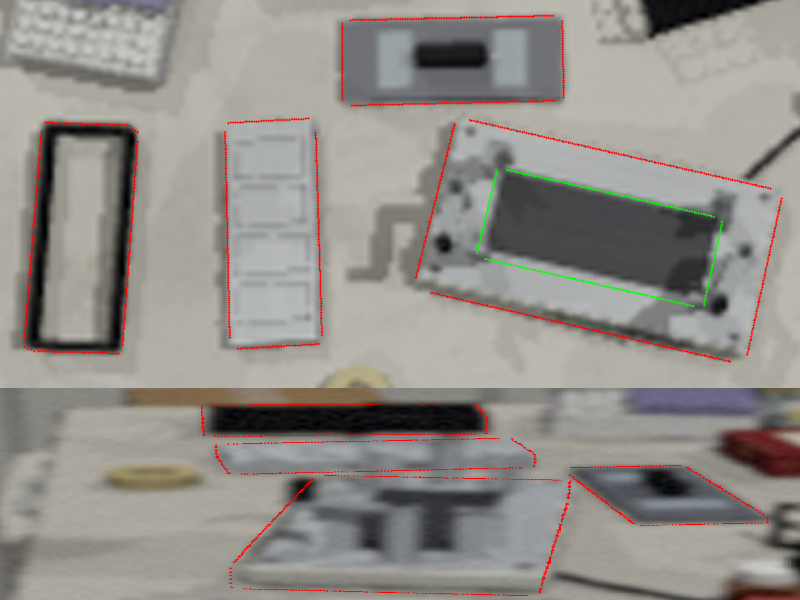

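H shows every outline sitting well, except that the incubator's position along its length is unsure by a few mm. I'll check that with a pocket-aligned rectified crop at z = 28 mm.

```bash
cat > pk.py <<'E'
from h import *
def pocketview(cam,x,y,th,z,W=780,H=400,mm=.0004):
    v,u=np.mgrid[0:H,0:W]; a=((H/2-v)*mm).ravel(); b=((W/2-u)*mm).ravel()  # up=+x', left=+y'
    c,s=np.cos(th),np.sin(th)
    m=cam.proj(np.c_[x+c*a-s*b,y+s*a+c*b,np.full(a.size,z)]).reshape(H,W,2).astype(np.float32)
    return cv2.remap(cam.img,m[...,0],m[...,1],cv2.INTER_CUBIC)
E
python3 - <<'E'
from pk import *
t=Cam("top"); s=Cam("side")
a=pocketview(t,.511,-.013,-.193,.028)
for k in range(-160,161,20): cv2.line(a,(390-int(k/.4),395),(390-int(k/.4),400),(0,0,255) if k else (255,0,0),1)
for k in range(-80,81,20): cv2.line(a,(0,200-int(k/.4)),(6,200-int(k/.4)),(0,0,255) if k else (255,0,0),1)
cv2.imwrite("pics/I.png",np.vstack([a,pocketview(s,.511,-.013,-.193,.028,H=200,mm=.0004)]))
E
```

```text
(no output)
```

View pics/I.png

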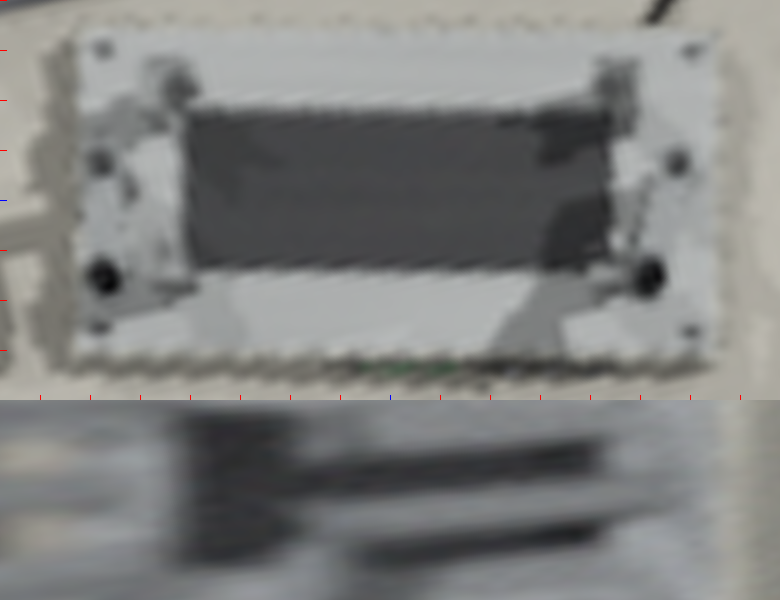

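I shows the four screws at (103,48), (692,50), (98,326) and (690,331). The dark floor spans u 188–612, v 110–268, and the pivots are at (100,160) and (677,162). So the pocket centre is about +4 mm in x' and −2 to −3 mm in y' from my guess. I'll refine this in code and plan the tray grasp.

```bash
cat >> h.py <<'E'
def goto(x,y,zg,phi,st=None):
    """grasp point target -> rotation rows then tool-frame shift (mm)"""
    st=st or monitor.get_state(); p=np.array(st["tcp_pos"]); R=Rot.from_rotvec(st["eef_rot"])
    c,s=np.cos(phi),np.sin(phi); T=np.array([[-s,c,0],[c,s,0],[0,0,-1.]]).T
    rv=(R.inv()*Rot.from_matrix(T)).as_rotvec(); d=T.T@(np.array([x,y,zg+.159])-p)*1000
    print("turn",rv.round(4),"n",int(np.ceil(np.linalg.norm(rv)/.12)),"then shift",d.round(1)); return T
def st():
    s=monitor.get_state(); R=Rot.from_rotvec(s["eef_rot"]).as_matrix(); g=np.array(s["tcp_pos"])+.159*R[:,2]
    print("t",round(float(s["time"]),2),"gp",g.round(4),"phi",round(float(np.arctan2(R[1,1],R[0,1])),4),"w",round(float(s["grip_width"])*91.8,1),"gf",round(float(s["grip_force"]),1),"F",np.round(s["force"],1),"j",np.round(s["joint_pos"],2)); return s
E
python3 - <<'E'
from pk import *
t=Cam("top"); B=(.511,-.013,-.193)
a=pocketview(t,*B,.028)
g=cv2.GaussianBlur(a.mean(2).astype(np.float32),(0,0),3)
def dot(u,v,r=12):
    w=g[v-r:v+r+1,u-r:u+r+1]; w=np.clip(np.median(w)-8-w,0,None); y,x=np.mgrid[-r:r+1,-r:r+1]
    return np.array([u+(w*x).sum()/w.sum(),v+(w*y).sum()/w.sum()])
D=np.array([dot(*q) for q in((103,48),(692,50),(98,326),(690,331))]); print("screws",D.round(1).tolist(),((np.array([390,200])-D.mean(0))*.4).round(2))
e=D[1]-D[0]; f=D[3]-D[2]; print("dth",[-np.arctan2(q[1],q[0]) for q in(e,f)])
# pad edges: half-level crossings
def edge(pr): k=np.argmax(np.abs(np.diff(pr))); return k+.5
up=[]; lo=[]
for u in range(240,540,10):
    up.append((u,80+edge(g[80:140,u]))); lo.append((u,240+edge(g[240:300,u])))
for n,q in(("up",up),("lo",lo)):
    q=np.array(q); m=np.polyfit(q[:,0]-390,q[:,1],1); print(n,"slope",m[0].round(4),"x'mm",((200-m[1])*.4).round(2))
l=[160+edge(g[v,160:230]) for v in range(150,250,10)]; r=[580+edge(g[v,580:650]) for v in range(150,250,10)]
print("left",((390-np.median(l))*.4).round(2),"right",((390-np.median(r))*.4).round(2))
for z in(.094,.1):
  b=cv2.GaussianBlur(pocketview(t,*B,z).mean(2),(0,0),3); 
print([ (t.back(t.proj([[.511+.0,-.013,.0]]),0.0)).round(4)])
st(); goto(.5104,.2403,.16,1.65)
E
```

```text
screws [[103.4, 49.5], [691.5, 51.2], [99.1, 326.1], [691.1, 331.9]] [-2.51  4.14]
dth [np.float64(-0.0028560681410064034), np.float64(-0.009776241590820727)]
up slope 0.0086 x'mm 36.33
lo slope 0.0049 x'mm -28.45
left 83.2 right -88.8
[array([[ 0.511, -0.013,  0.   ]])]
t 0.75 gp [0.178  0.4939 0.2457] phi 1.2249 w 91.6 gf 0.0 F [0.5 0.3 1.1] j [ 1.08  0.34  1.52 -0.    1.28 -0.15]
turn [ 1.000e-04  0.000e+00 -4.251e-01] n 4 then shift [-311.3 -279.1   85.7]
```

>>> arm_command --targets '[{"angular": [0, 0, -0.106], "xyz": [0, 0, 0], "hand": 91.8}, {"angular": [0, 0, -0.106], "xyz": [0, 0, 0], "hand": 91.8}, {"angular": [0, 0, -0.106], "xyz": [0, 0, 0], "hand": 91.8}, {"angular": [0, 0, -0.107], "xyz": [0, 0, 0], "hand": 91.8}, {"angular": [0, 0, 0], "xyz": [-28, -25, 8], "hand": 91.8}, {"angular": [0, 0, 0], "xyz": [-28, -25, 8], "hand": 91.8}, {"angular": [0, 0, 0], "xyz": [-28, -25, 8], "hand": 91.8}, {"angular": [0, 0, 0], "xyz": [-28, -25, 8], "hand": 91.8}]' --squeeze 40

```text
time: 1.42
tcp_pos: [0.2983, 0.4021, 0.3726]
eef_rot: [-0.126, 3.139, 0.001]
force: [1.1, 0.9, -0.0]
grip_width: 0.998
grip_force: 0.0
```

>>> arm_command --targets '[{"angular": [0, 0, 0], "xyz": [-28, -25, 8], "hand": 91.8}, {"angular": [0, 0, 0], "xyz": [-28, -25, 8], "hand": 91.8}, {"angular": [0, 0, 0], "xyz": [-28, -25, 8], "hand": 91.8}, {"angular": [0, 0, 0], "xyz": [-28, -25, 8], "hand": 91.8}, {"angular": [0, 0, 0], "xyz": [-28, -25, 8], "hand": 91.8}, {"angular": [0, 0, 0], "xyz": [-28, -25, 8], "hand": 91.8}, {"angular": [0, 0, 0], "xyz": [-3, -4, 0], "hand": 91.8}, {"angular": [0, 0, 0], "xyz": [0, 0, 0], "hand": 91.8}]'

```text
time: 2.08
tcp_pos: [0.4816, 0.2615, 0.324]
eef_rot: [0.118, -3.138, 0.001]
force: [0.3, 0.0, 0.0]
grip_width: 1.0
grip_force: 0.0
```

```bash
python3 -c "
from h import *
st(); goto(.5104,.2403,.023,1.65)"
```

```text
t 2.08 gp [0.4814 0.2614 0.165 ] phi 1.6463 w 91.8 gf 0.0 F [0.3 0.  0. ] j [ 0.36  0.46  1.58 -0.    1.1  -1.29]
turn [-0.0003 -0.0009 -0.0037] n 1 then shift [-27.1 -23.4 142. ]
```

>>> arm_command --targets '[{"angular": [0, 0, -0.004], "xyz": [0, 0, 0], "hand": 91.8}, {"angular": [0, 0, 0], "xyz": [-27, -23, 0], "hand": 91.8}, {"angular": [0, 0, 0], "xyz": [0, 0, 35], "hand": 91.8}, {"angular": [0, 0, 0], "xyz": [0, 0, 35], "hand": 91.8}, {"angular": [0, 0, 0], "xyz": [0, 0, 20], "hand": 91.8}, {"angular": [0, 0, 0], "xyz": [0, 0, 0], "hand": 91.8}]'

```text
time: 2.58
tcp_pos: [0.5064, 0.2433, 0.231]
eef_rot: [0.134, -3.131, 0.003]
force: [-1.1, 0.3, -0.2]
grip_width: 1.005
grip_force: 0.0
```

```bash
python3 -c "
from h import *
st(); goto(.5104,.2403,.023,1.65)"
```

```text
t 2.58 gp [0.5051 0.243  0.072 ] phi 1.6561 w 92.3 gf 0.0 F [-1.1  0.3 -0.2] j [ 0.31  0.6   1.63  0.    0.92 -1.34]
turn [-0.0015 -0.008   0.0061] n 1 then shift [-3.8 -3.4 49. ]
```

>>> arm_command --targets '[{"angular": [0, 0, 0], "xyz": [0, 0, 25], "hand": 91.8}, {"angular": [0, 0, 0], "xyz": [-3.5, -3, 0], "hand": 91.8}, {"angular": [0, 0, 0], "xyz": [0, 0, 15], "hand": 91.8}, {"angular": [0, 0, 0], "xyz": [0, 0, 8], "hand": 91.8}, {"angular": [0, 0, 0], "xyz": [0, 0, 0], "hand": 91.8}, {"angular": [0, 0, 0], "xyz": [0, 0, 0], "hand": 91.8}]'

```text
time: 3.08
tcp_pos: [0.5127, 0.2402, 0.1877]
eef_rot: [-0.132, 3.138, 0.0]
force: [-0.9, 0.3, 0.2]
grip_width: 1.001
grip_force: 0.0
```

```bash
python3 -c "
from h import *
st(); goto(.5104,.2403,.023,1.65)"
```

```text
t 3.08 gp [0.5128 0.2402 0.0287] phi 1.6546 w 91.9 gf 0.0 F [-0.9  0.3  0.2] j [ 0.3   0.67  1.65  0.    0.82 -1.35]
turn [0.0003 0.0005 0.0046] n 1 then shift [2.3 0.3 5.7]
```

>>> arm_command --targets '[{"angular": [0, 0, 0.004], "xyz": [2.3, 0, 0], "hand": 91.8}, {"angular": [0, 0, 0], "xyz": [0, 0, 5.5], "hand": 91.8}, {"angular": [0, 0, 0], "xyz": [0, 0, 0], "hand": 91.8}, {"angular": [0, 0, 0], "xyz": [0, 0, 0], "hand": 60}, {"angular": [0, 0, 0], "xyz": [0, 0, 0], "hand": 60}, {"angular": [0, 0, 0], "xyz": [0, 0, 0], "hand": 60}, {"angular": [0, 0, 0], "xyz": [0, 0, 0], "hand": 60}, {"angular": [0, 0, 0], "xyz": [0, 0, 0], "hand": 60}]' --squeeze 40

```text
time: 3.75
tcp_pos: [0.5105, 0.2396, 0.1813]
eef_rot: [-0.124, 3.139, 0.0]
force: [0.1, -0.3, 0.0]
grip_width: 0.734
grip_force: 40.0
```

```bash
python3 -c "
from h import *
st(); goto(.5104,.2403,.16,-.199)"
```

```text
t 3.75 gp [0.5105 0.2396 0.0223] phi 1.65 w 67.4 gf 40.0 F [ 0.1 -0.3  0. ] j [ 0.3   0.68  1.66  0.    0.81 -1.35]
turn [ 4.000e-04 -0.000e+00  1.849e+00] n 16 then shift [   0.7   -0.2 -137.7]
```

>>> arm_command --targets '[{"angular": [0, 0, 0], "xyz": [0, 0, -10], "hand": 60}, {"angular": [0, 0, 0], "xyz": [0, 0, -30], "hand": 60}, {"angular": [0, 0, 0], "xyz": [0, 0, -35], "hand": 60}, {"angular": [0, 0, 0], "xyz": [0, 0, -35], "hand": 60}, {"angular": [0, 0, 0], "xyz": [0, 0, -30], "hand": 60}, {"angular": [0, 0, 0.1], "xyz": [0, 0, 0], "hand": 60}, {"angular": [0, 0, 0.1], "xyz": [0, 0, 0], "hand": 60}, {"angular": [0, 0, 0.1], "xyz": [0, 0, 0], "hand": 60}]'

```text
time: 4.42
tcp_pos: [0.51, 0.2394, 0.3223]
eef_rot: [0.354, 3.121, 0.0]
force: [-0.1, -0.4, -4.0]
grip_width: 0.737
grip_force: 40.0
```

>>> arm_command --targets '[{"angular": [0, 0, 0.11], "xyz": [0, 0, 0], "hand": 60}, {"angular": [0, 0, 0.11], "xyz": [0, 0, 0], "hand": 60}, {"angular": [0, 0, 0.11], "xyz": [0, 0, 0], "hand": 60}, {"angular": [0, 0, 0.11], "xyz": [0, 0, 0], "hand": 60}, {"angular": [0, 0, 0.11], "xyz": [0, 0, 0], "hand": 60}, {"angular": [0, 0, 0.11], "xyz": [0, 0, 0], "hand": 60}, {"angular": [0, 0, 0.11], "xyz": [0, 0, 0], "hand": 60}, {"angular": [0, 0, 0.11], "xyz": [0, 0, 0], "hand": 60}]'

```text
time: 5.08
tcp_pos: [0.51, 0.2394, 0.3214]
eef_rot: [-1.65, -2.673, 0.001]
force: [0.0, 0.4, -2.5]
grip_width: 0.732
grip_force: 40.0
```

>>> arm_command --targets '[{"angular": [0, 0, 0.11], "xyz": [0, 0, 0], "hand": 60}, {"angular": [0, 0, 0.11], "xyz": [0, 0, 0], "hand": 60}, {"angular": [0, 0, 0.11], "xyz": [0, 0, 0], "hand": 60}, {"angular": [0, 0, 0.11], "xyz": [0, 0, 0], "hand": 60}, {"angular": [0, 0, 0.11], "xyz": [0, 0, 0], "hand": 60}, {"angular": [0, 0, 0.11], "xyz": [0, 0, 0], "hand": 60}, {"angular": [0, 0, 0], "xyz": [0, 0, 0], "hand": 60}, {"angular": [0, 0, 0], "xyz": [0, 0, 0], "hand": 60}]'

```text
time: 5.75
tcp_pos: [0.5102, 0.2395, 0.3213]
eef_rot: [-2.419, -2.005, 0.001]
force: [-1.1, -0.1, -2.9]
grip_width: 0.736
grip_force: 40.0
```

```bash
python3 -c "
from h import *
st(); goto(.5144,-.0163,.16,-.199)"
```

```text
t 5.75 gp [0.5101 0.2394 0.1623] phi -0.1867 w 67.6 gf 40.0 F [-1.1 -0.1 -2.9] j [0.3  0.49 1.54 0.   1.12 0.49]
turn [-0.0005  0.0002  0.0123] n 1 then shift [-249.9   54.7    2.3]
```

>>> arm_command --targets '[{"angular": [0, 0, 0.012], "xyz": [0, 0, 0], "hand": 60}, {"angular": [0, 0, 0], "xyz": [-36, 8, 0], "hand": 60}, {"angular": [0, 0, 0], "xyz": [-36, 8, 0], "hand": 60}, {"angular": [0, 0, 0], "xyz": [-36, 8, 0], "hand": 60}, {"angular": [0, 0, 0], "xyz": [-36, 8, 0], "hand": 60}, {"angular": [0, 0, 0], "xyz": [-36, 8, 0], "hand": 60}, {"angular": [0, 0, 0], "xyz": [-36, 8, 0], "hand": 60}, {"angular": [0, 0, 0], "xyz": [-34, 6.5, 0], "hand": 60}]'

```text
time: 6.42
tcp_pos: [0.5134, -0.0182, 0.3215]
eef_rot: [2.432, 1.988, 0.0]
force: [1.1, -0.2, -4.9]
grip_width: 0.738
grip_force: 40.0
```

>>> arm_command --targets '[{"angular": [0, 0, 0], "xyz": [0, 0, 15], "hand": 60}, {"angular": [0, 0, 0], "xyz": [0, 0, 15], "hand": 60}, {"angular": [0, 0, 0], "xyz": [0, 0, 0], "hand": 60}, {"angular": [0, 0, 0], "xyz": [0, 0, 0], "hand": 60}]'

```text
time: 6.75
tcp_pos: [0.5134, -0.0163, 0.2909]
eef_rot: [-2.432, -1.986, 0.002]
force: [0.1, 0.6, -3.4]
grip_width: 0.738
grip_force: 40.0
```

```bash
cat > hv.py <<'E'
from h import *
s0=st(); goto(.5144,-.0163,.11,-.199)
R=Rot.from_rotvec(s0["eef_rot"]).as_matrix(); g=np.array(s0["tcp_pos"])+.159*R[:,2]; ph=np.arctan2(R[1,1],R[0,1])
t=Cam("top"); s=Cam("side")
z0=g[2]-.0223  # tray underside
o=(g[0],g[1],ph,z0,.068,.176,.02)
print("top",sfit([t],*o,mode="br",d=1.0).round(4),"top rgb",sfit([t],*o,d=1.0).round(4),"side",sfit([s],*o,mode="br",d=1.).round(4))
overlay(t,np.array(o),.068,.176,.02,(255,0,0)); overlay(s,np.array(o),.068,.176,.02,(255,0,0))
p=np.array([t.proj([g])[0],s.proj([g])[0]]).astype(int)
f=lambda c,q:cv2.resize(c.ov[6*(q[1]-35):6*(q[1]+35),6*(q[0]-45):6*(q[0]+45)],(400,311),interpolation=cv2.INTER_AREA)
cv2.imwrite("pics/J.png",np.hstack([f(t,p[0]),f(s,p[1])]))
E
python3 hv.py
```

```text
t 6.75 gp [ 0.5131 -0.0162  0.1319] phi -0.2011 w 67.7 gf 40.0 F [ 0.1  0.6 -3.4] j [-0.18  0.44  1.71  0.    0.99  0.02]
turn [-0.0019 -0.0001 -0.0021] n 1 then shift [ 0.2  1.  21.9]
top [ 0.5166 -0.0306 -0.1784  0.1096  2.6795] top rgb [ 5.16300e-01 -1.71000e-02 -2.12400e-01  1.09600e-01  3.54784e+01] side [ 0.5132 -0.0098 -0.1741  0.1096  4.7509]
```

View pics/J.png

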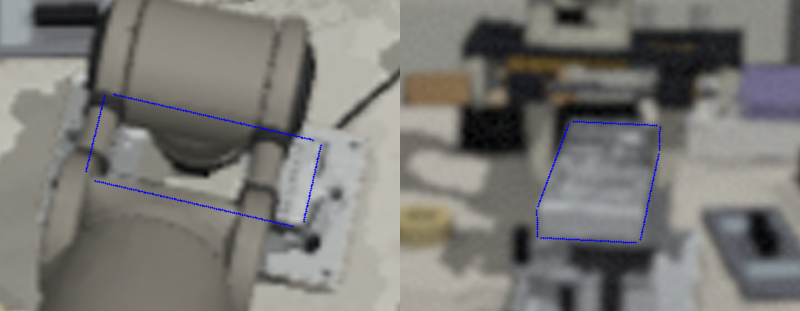

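J shows the predicted tray box matching the held tray in the side view. In the top view only its right end shows, and that agrees too. I'll lower it carefully while watching the forces.

>>> arm_command --targets '[{"angular": [0, 0, 0], "xyz": [0.2, 1.0, 10], "hand": 60}, {"angular": [0, 0, 0], "xyz": [0, 0, 10], "hand": 60}, {"angular": [0, 0, 0], "xyz": [0, 0, 4], "hand": 60}, {"angular": [0, 0, 0], "xyz": [0, 0, 4], "hand": 60}, {"angular": [0, 0, 0], "xyz": [0, 0, 3], "hand": 60}, {"angular": [0, 0, 0], "xyz": [0, 0, 0], "hand": 60}]'

```text
time: 7.35
tcp_pos: [0.5145, -0.0162, 0.2595]
eef_rot: [-2.433, -1.986, 0.001]
force: [-1.1, 1.0, -2.5]
grip_width: 0.737
grip_force: 40.0
```

```bash
python3 -c "
from h import *
print(st()['torque']); goto(.5144,-.0163,.053,-.199)"
```

```text
t 7.35 gp [ 0.5143 -0.0161  0.1005] phi -0.2019 w 67.7 gf 40.0 F [-1.1  1.  -2.5] j [-0.18  0.49  1.74  0.    0.91  0.02]
[-0.11821833  0.06531731 -0.02636257]
turn [-0.0013 -0.0001 -0.0029] n 1 then shift [-0.1 -0.1 47.5]
```

>>> arm_command --targets '[{"angular": [0, 0, -0.003], "xyz": [0, 0, 4], "hand": 60}, {"angular": [0, 0, 0], "xyz": [0, 0, 4], "hand": 60}, {"angular": [0, 0, 0], "xyz": [0, 0, 4], "hand": 60}, {"angular": [0, 0, 0], "xyz": [0, 0, 0], "hand": 60}, {"angular": [0, 0, 0], "xyz": [0, 0, 0], "hand": 60}]'

```text
time: 7.77
tcp_pos: [0.5146, -0.0163, 0.2479]
eef_rot: [-2.431, -1.989, 0.001]
force: [1.2, -0.5, -3.3]
grip_width: 0.736
grip_force: 40.0
```

```bash
python3 -c "
from h import *
print(st()['torque']); goto(.5144,-.0163,.053,-.199)"
```

```text
t 7.77 gp [ 0.5145 -0.0163  0.0889] phi -0.199 w 67.6 gf 40.0 F [ 1.2 -0.5 -3.3] j [-0.18  0.51  1.75  0.    0.88  0.02]
[-0.12857563  0.04802921  0.0214384 ]
turn [-0.0006 -0.0001 -0.    ] n 1 then shift [-0.  -0.2 35.9]
```

>>> arm_command --targets '[{"angular": [0, 0, 0], "xyz": [0, 0, 8], "hand": 60}, {"angular": [0, 0, 0], "xyz": [0, 0, 8], "hand": 60}, {"angular": [0, 0, 0], "xyz": [0, 0, 8], "hand": 60}, {"angular": [0, 0, 0], "xyz": [0, 0, 6], "hand": 60}, {"angular": [0, 0, 0], "xyz": [0, 0, 4], "hand": 60}, {"angular": [0, 0, 0], "xyz": [0, 0, 0], "hand": 60}, {"angular": [0, 0, 0], "xyz": [0, 0, 0], "hand": 60}]'

```text
time: 8.35
tcp_pos: [0.5147, -0.0163, 0.2139]
eef_rot: [-2.431, -1.989, 0.001]
force: [-0.4, -0.2, -2.2]
grip_width: 0.736
grip_force: 40.0
```

```bash
python3 -c "
from h import *
print(st()['torque']); goto(.5144,-.0163,.0505,-.199)"
```

```text
t 8.35 gp [ 0.5146 -0.0163  0.0549] phi -0.199 w 67.6 gf 40.0 F [-0.4 -0.2 -2.2] j [-0.18  0.56  1.78  0.    0.8   0.02]
[-0.06954789  0.07121172 -0.00154349]
turn [-0.0007 -0.0001 -0.    ] n 1 then shift [-0.1 -0.2  4.4]
```

>>> arm_command --targets '[{"angular": [0, 0, 0], "xyz": [0, 0, 2.5], "hand": 60}, {"angular": [0, 0, 0], "xyz": [0, 0, 1.8], "hand": 60}, {"angular": [0, 0, 0], "xyz": [0, 0, 0], "hand": 60}, {"angular": [0, 0, 0], "xyz": [0, 0, 0], "hand": 60}]'

```text
time: 8.68
tcp_pos: [0.5147, -0.0163, 0.21]
eef_rot: [2.431, 1.99, 0.0]
force: [-0.1, -0.8, -3.0]
grip_width: 0.737
grip_force: 40.0
```

>>> arm_command --targets '[{"angular": [0, 0, 0], "xyz": [0, 0, 0], "hand": 88}, {"angular": [0, 0, 0], "xyz": [0, 0, 0], "hand": 88}, {"angular": [0, 0, 0], "xyz": [0, 0, 0], "hand": 88}, {"angular": [0, 0, 0], "xyz": [0, 0, 0], "hand": 88}, {"angular": [0, 0, 0], "xyz": [0, 0, -20], "hand": 88}, {"angular": [0, 0, 0], "xyz": [0, 0, -40], "hand": 88}, {"angular": [0, 0, 0], "xyz": [0, 0, -30], "hand": 88}, {"angular": [0, 0, 0], "xyz": [0, 0, -20], "hand": 88}]'

```text
time: 9.35
tcp_pos: [0.5151, -0.0163, 0.3231]
eef_rot: [2.429, 1.988, 0.004]
force: [0.6, -0.3, -0.4]
grip_width: 0.958
grip_force: 0.0
```

```bash
python3 -c "
from h import *
st(); goto(.528,-.2173,.08,.09)"
```

```text
t 9.35 gp [ 0.5157 -0.0164  0.1641] phi -0.199 w 88.0 gf 0.0 F [ 0.6 -0.3 -0.4] j [-0.18  0.41  1.67  0.    1.06  0.02]
turn [ 0.0041  0.0004 -0.289 ] n 3 then shift [-201.3   -5.2   84.1]
```

>>> arm_command --targets '[{"angular": [0, 0, -0.096], "xyz": [0, 0, 0], "hand": 68}, {"angular": [0, 0, -0.096], "xyz": [0, 0, 0], "hand": 68}, {"angular": [0, 0, -0.097], "xyz": [0, 0, 0], "hand": 68}, {"angular": [0, 0, 0], "xyz": [-40, 0, 0], "hand": 68}, {"angular": [0, 0, 0], "xyz": [-40, 0, 0], "hand": 68}, {"angular": [0, 0, 0], "xyz": [-40, 0, 0], "hand": 68}, {"angular": [0, 0, 0], "xyz": [-40, 0, 0], "hand": 68}, {"angular": [0, 0, 0], "xyz": [-40, -5, 0], "hand": 68}]'

```text
time: 10.02
tcp_pos: [0.5279, -0.2177, 0.3202]
eef_rot: [2.118, 2.319, 0.001]
force: [0.8, 0.2, -0.2]
grip_width: 0.742
grip_force: 0.0
```

>>> arm_command --targets '[{"angular": [0, 0, 0], "xyz": [0, 0, 15], "hand": 68}, {"angular": [0, 0, 0], "xyz": [0, 0, 15], "hand": 68}, {"angular": [0, 0, 0], "xyz": [0, 0, 15], "hand": 68}, {"angular": [0, 0, 0], "xyz": [0, 0, 0], "hand": 68}, {"angular": [0, 0, 0], "xyz": [0, 0, 0], "hand": 68}]'

```text
time: 10.43
tcp_pos: [0.5275, -0.2159, 0.2746]
eef_rot: [-2.118, -2.318, 0.0]
force: [0.8, 0.3, 0.2]
grip_width: 0.736
grip_force: 0.0
```

```bash
cat > tr.py <<'E'
from pk import *
st(); goto(.5283,-.2173,.029,.09)
t=Cam("top"); B=(.5144,-.0163,-.199)
a=pocketview(t,*B,.048,W=520,H=240,mm=.0004); 
cv2.rectangle(a,(260-220,120-85),(260+220,120+85),(0,0,255),1)
for y in(-57,-19,19,57): cv2.rectangle(a,(int(260-(y+14.5)/.4),int(120-27.5/.4)),(int(260-(y-14.5)/.4),int(120+27.5/.4)),(0,255,0),1)
b=t.rect(.70,-.08,520,340,.0008,.02)
cv2.imwrite("pics/K.png",np.vstack([a,b]))
E
python3 tr.py
```

```text
t 10.43 gp [ 0.5273 -0.2158  0.1156] phi 0.09 w 67.6 gf 0.0 F [0.8 0.3 0.2] j [-0.52  0.55  1.57  0.    1.02 -0.61]
turn [-0.0013 -0.001  -0.    ] n 1 then shift [-1.5  0.7 86.6]
```

View pics/K.png

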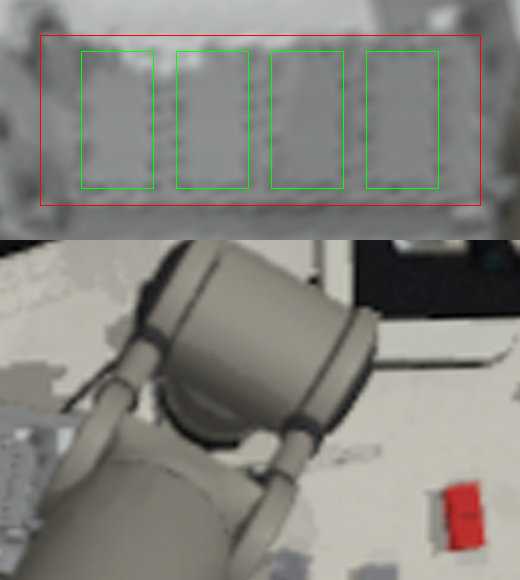

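K shows the tray seated: its printed rectangles line up with the predicted green ones. Next is slide 1.

>>> arm_command --targets '[{"angular": [0, 0, 0], "xyz": [-1.5, 0.7, 25], "hand": 68}, {"angular": [0, 0, 0], "xyz": [0, 0, 25], "hand": 68}, {"angular": [0, 0, 0], "xyz": [0, 0, 20], "hand": 68}, {"angular": [0, 0, 0], "xyz": [0, 0, 11], "hand": 68}, {"angular": [0, 0, 0], "xyz": [0, 0, 6], "hand": 68}, {"angular": [0, 0, 0], "xyz": [0, 0, 0], "hand": 68}]'

```text
time: 10.98
tcp_pos: [0.5287, -0.2172, 0.1877]
eef_rot: [-2.119, -2.319, 0.0]
force: [0.1, 0.5, 0.3]
grip_width: 0.743
grip_force: 0.0
```

>>> arm_command --targets '[{"angular": [0, 0, 0], "xyz": [0, 0, 0], "hand": 44}, {"angular": [0, 0, 0], "xyz": [0, 0, 0], "hand": 44}, {"angular": [0, 0, 0], "xyz": [0, 0, 0], "hand": 44}, {"angular": [0, 0, 0], "xyz": [0, 0, 0], "hand": 44}, {"angular": [0, 0, 0], "xyz": [0, 0, 0], "hand": 44}]' --squeeze 15

```text
time: 11.4
tcp_pos: [0.5289, -0.2175, 0.1891]
eef_rot: [2.118, 2.318, 0.001]
force: [-0.1, -0.5, 6.5]
grip_width: 0.564
grip_force: 15.0
```

```bash
python3 -c "
from h import *
st(); goto(.5257,.0396,.140,-.199)"
```

```text
t 11.4 gp [ 0.5292 -0.2177  0.0301] phi 0.0901 w 51.8 gf 15.0 F [-0.1 -0.5  6.5] j [-0.52  0.67  1.63  0.    0.83 -0.61]
turn [0.0021 0.0009 0.2891] n 3 then shift [ 251.4  -54.  -109.9]
```

>>> arm_command --targets '[{"angular": [0, 0, 0], "xyz": [0, 0, -30], "hand": 44}, {"angular": [0, 0, 0], "xyz": [0, 0, -40], "hand": 44}, {"angular": [0, 0, 0], "xyz": [0, 0, -40], "hand": 44}, {"angular": [0, 0, 0.096], "xyz": [0, 0, 0], "hand": 44}, {"angular": [0, 0, 0.096], "xyz": [0, 0, 0], "hand": 44}, {"angular": [0, 0, 0.097], "xyz": [0, 0, 0], "hand": 44}, {"angular": [0, 0, 0], "xyz": [35, -8, 0], "hand": 44}, {"angular": [0, 0, 0], "xyz": [35, -8, 0], "hand": 44}]'

```text
time: 12.07
tcp_pos: [0.5264, -0.1461, 0.2979]
eef_rot: [2.435, 1.985, 0.0]
force: [0.1, 0.4, -0.4]
grip_width: 0.563
grip_force: 15.0
```

>>> arm_command --targets '[{"angular": [0, 0, 0], "xyz": [36, -8, 0], "hand": 44}, {"angular": [0, 0, 0], "xyz": [36, -8, 0], "hand": 44}, {"angular": [0, 0, 0], "xyz": [36, -8, 0], "hand": 44}, {"angular": [0, 0, 0], "xyz": [36, -7, 0], "hand": 44}, {"angular": [0, 0, 0], "xyz": [36, -7, 0], "hand": 44}, {"angular": [0, 0, 0], "xyz": [0, 0, 0], "hand": 44}, {"angular": [0, 0, 0], "xyz": [0, 0, 0], "hand": 44}]'

```text
time: 12.65
tcp_pos: [0.5247, 0.0402, 0.2981]
eef_rot: [2.427, 1.994, 0.0]
force: [0.3, -0.2, -0.5]
grip_width: 0.562
grip_force: 15.0
```

```bash
python3 -c "
from h import *
st(); goto(.5257,.0396,.078,-.199)"
```

```text
t 12.65 gp [0.5247 0.0402 0.1391] phi -0.1951 w 51.6 gf 15.0 F [ 0.3 -0.2 -0.5] j [-0.07  0.45  1.67 -0.    1.02  0.13]
turn [0.0001 0.     0.0039] n 1 then shift [-0.3  1.1 61.1]
```

>>> arm_command --targets '[{"angular": [0, 0, 0.004], "xyz": [-0.3, 1.1, 0], "hand": 44}, {"angular": [0, 0, 0], "xyz": [0, 0, 25], "hand": 44}, {"angular": [0, 0, 0], "xyz": [0, 0, 20], "hand": 44}, {"angular": [0, 0, 0], "xyz": [0, 0, 10], "hand": 44}, {"angular": [0, 0, 0], "xyz": [0, 0, 4], "hand": 44}, {"angular": [0, 0, 0], "xyz": [0, 0, 1.5], "hand": 44}, {"angular": [0, 0, 0], "xyz": [0, 0, 0], "hand": 44}, {"angular": [0, 0, 0], "xyz": [0, 0, 0], "hand": 44}]'

```text
time: 13.32
tcp_pos: [0.5265, 0.0375, 0.2383]
eef_rot: [2.435, 1.983, 0.002]
force: [0.0, 0.7, -0.7]
grip_width: 0.565
grip_force: 15.0
```

```bash
python3 -c "
from h import *
st(); goto(.5257,.0396,.078,-.199)"
```

```text
t 13.32 gp [0.5267 0.0375 0.0793] phi -0.2036 w 51.9 gf 15.0 F [ 0.   0.7 -0.7] j [-0.07  0.54  1.73  0.    0.87  0.13]
turn [ 0.0018 -0.0003 -0.0046] n 1 then shift [ 1.9 -1.2  1.3]
```

>>> arm_command --targets '[{"angular": [0, 0, 0], "xyz": [0, 0, 0], "hand": 44}, {"angular": [0, 0, 0], "xyz": [0, 0, 0], "hand": 44}, {"angular": [0, 0, 0], "xyz": [0, 0, 0], "hand": 44}]'

```text
time: 13.57
tcp_pos: [0.5261, 0.0379, 0.2379]
eef_rot: [2.434, 1.985, 0.001]
force: [-0.4, 0.2, -0.7]
grip_width: 0.565
grip_force: 15.0
```

```bash
python3 -c "
from h import *
st(); goto(.5257,.0396,.078,-.199)"
```

```text
t 13.57 gp [0.5263 0.0379 0.0789] phi -0.2029 w 51.9 gf 15.0 F [-0.4  0.2 -0.7] j [-0.07  0.54  1.73  0.    0.87  0.13]
turn [ 0.001  -0.0002 -0.0039] n 1 then shift [ 1.6 -0.8  0.9]
```

>>> arm_command --targets '[{"angular": [0, 0, 0], "xyz": [1.2, -0.5, 0.5], "hand": 44}, {"angular": [0, 0, 0], "xyz": [0, 0, 0], "hand": 44}, {"angular": [0, 0, 0], "xyz": [0, 0, 0], "hand": 44}, {"angular": [0, 0, 0], "xyz": [0, 0, 0], "hand": 60}, {"angular": [0, 0, 0], "xyz": [0, 0, 0], "hand": 64}, {"angular": [0, 0, 0], "xyz": [0, 0, 0], "hand": 64}, {"angular": [0, 0, 0], "xyz": [0, 0, -15], "hand": 64}, {"angular": [0, 0, 0], "xyz": [0, 0, -35], "hand": 64}]'

```text
time: 14.23
tcp_pos: [0.5245, 0.0391, 0.2837]
eef_rot: [-2.43, -1.981, 0.01]
force: [0.1, 0.0, -0.1]
grip_width: 0.699
grip_force: 0.0
```

>>> arm_command --targets '[{"angular": [0, 0, 0], "xyz": [0, 0, -30], "hand": 68}, {"angular": [0, 0, 0], "xyz": [-38, -4, 0], "hand": 68}, {"angular": [0, 0, 0], "xyz": [-38, -4, 0], "hand": 68}, {"angular": [0, 0, 0], "xyz": [-38, -4, 0], "hand": 68}, {"angular": [0, 0, 0], "xyz": [-38, -4, 0], "hand": 68}, {"angular": [0, 0, 0], "xyz": [-38, -4, 0], "hand": 68}, {"angular": [0, 0, 0], "xyz": [-38, -4, 0], "hand": 68}, {"angular": [0, 0, 0], "xyz": [-38, -4, 0], "hand": 68}]'

```text
time: 14.9
tcp_pos: [0.4438, -0.2174, 0.317]
eef_rot: [2.435, 1.985, 0.0]
force: [0.6, 0.4, -0.1]
grip_width: 0.739
grip_force: 0.0
```

```bash
python3 -c "
from h import *
st(); goto(.425,-.310,.08,-.27)
t=Cam('top');B=(.5144,-.0163,-.199);c,s=np.cos(-.199),np.sin(-.199)
for y in(.057,):
    o=(B[0]-s*y,B[1]+c*y,-.199,.048,.052,.026,.02);print(o[:3]);
    for m in('rgb','dark'):print(sfit([t],*o,mode=m,d=1.0).round(4))
o=(.425,-.31,-.27,0,.052,.026,.02);print(sfit([t],*o,d=1.0).round(4))
o=(.415,-.385,0,0,.052,.026,.02);print(sfit([t],*o,d=1.0).round(4))"
```

```text
t 14.9 gp [ 0.4438 -0.2174  0.158 ] phi -0.203 w 67.9 gf 0.0 F [ 0.6  0.4 -0.1] j [-0.61  0.38  1.74  0.    1.03 -0.41]
turn [0.0003 0.     0.067 ] n 1 then shift [-94.3   6.6  78. ]
(np.float64(0.5256682824076166), np.float64(0.0395750911550236), -0.199)
[ 5.25000e-01  3.94000e-02 -1.67700e-01  4.80000e-02  4.58389e+01]
[ 0.5249  0.04   -0.1998  0.048  26.1927]
[ 0.413  -0.2953 -0.3319  0.     58.3886]
[ 4.14300e-01 -3.83100e-01  3.70000e-03  0.00000e+00  5.53864e+01]
```

>>> arm_command --targets '[{"angular": [0, 0, 0.067], "xyz": [0, 0, 0], "hand": 68}, {"angular": [0, 0, 0], "xyz": [-32, 2.2, 0], "hand": 68}, {"angular": [0, 0, 0], "xyz": [-32, 2.2, 20], "hand": 68}, {"angular": [0, 0, 0], "xyz": [-30, 2.2, 30], "hand": 68}, {"angular": [0, 0, 0], "xyz": [0, 0, 30], "hand": 68}, {"angular": [0, 0, 0], "xyz": [0, 0, 20], "hand": 68}, {"angular": [0, 0, 0], "xyz": [0, 0, 0], "hand": 68}, {"angular": [0, 0, 0], "xyz": [0, 0, 0], "hand": 68}]'

```text
time: 15.62
tcp_pos: [0.426, -0.3073, 0.2169]
eef_rot: [-2.498, -1.901, 0.0]
force: [0.1, 0.3, 0.3]
grip_width: 0.739
grip_force: 0.0
```

```bash
python3 -c "
from h import *
st(); goto(.4251,-.3103,.029,-.272)"
```

```text
t 15.62 gp [ 0.4257 -0.307   0.0579] phi -0.2701 w 67.8 gf 0.0 F [0.1 0.3 0.3] j [-0.77  0.57  1.75  0.    0.83 -0.5 ]
turn [-0.0021 -0.0013  0.0019] n 1 then shift [-3.1 -0.1 28.9]
```

>>> arm_command --targets '[{"angular": [0, 0, 0], "xyz": [-2.8, 0, 0], "hand": 68}, {"angular": [0, 0, 0], "xyz": [0, 0, 18], "hand": 68}, {"angular": [0, 0, 0], "xyz": [0, 0, 10.5], "hand": 68}, {"angular": [0, 0, 0], "xyz": [0, 0, 0], "hand": 68}, {"angular": [0, 0, 0], "xyz": [0, 0, 0], "hand": 44}, {"angular": [0, 0, 0], "xyz": [0, 0, 0], "hand": 44}, {"angular": [0, 0, 0], "xyz": [0, 0, 0], "hand": 44}, {"angular": [0, 0, 0], "xyz": [0, 0, 0], "hand": 44}]'

```text
time: 16.28
tcp_pos: [0.4256, -0.3104, 0.1899]
eef_rot: [2.499, 1.901, 0.001]
force: [-0.1, 1.3, 3.4]
grip_width: 0.564
grip_force: 15.0
```

```bash
python3 -c "
from h import *
st(); goto(.5182,.0023,.140,-.199)"
```

```text
t 16.28 gp [ 0.4258 -0.3105  0.0309] phi -0.2699 w 51.8 gf 15.0 F [-0.1  1.3  3.4] j [-0.78  0.62  1.76  0.    0.76 -0.51]
turn [ 0.0014  0.0007 -0.0709] n 1 then shift [ 324.8   28.9 -109.1]
```

>>> arm_command --targets '[{"angular": [0, 0, 0], "xyz": [0, 0, -30], "hand": 44}, {"angular": [0, 0, 0], "xyz": [0, 0, -40], "hand": 44}, {"angular": [0, 0, 0], "xyz": [0, 0, -39], "hand": 44}, {"angular": [0, 0, -0.071], "xyz": [0, 0, 0], "hand": 44}, {"angular": [0, 0, 0], "xyz": [36, 3.2, 0], "hand": 44}, {"angular": [0, 0, 0], "xyz": [36, 3.2, 0], "hand": 44}, {"angular": [0, 0, 0], "xyz": [36, 3.2, 0], "hand": 44}, {"angular": [0, 0, 0], "xyz": [36, 3.2, 0], "hand": 44}]'

```text
time: 16.95
tcp_pos: [0.4664, -0.1703, 0.2984]
eef_rot: [2.432, 1.988, 0.001]
force: [1.1, -0.9, -0.2]
grip_width: 0.564
grip_force: 15.0
```

>>> arm_command --targets '[{"angular": [0, 0, 0], "xyz": [36, 3.2, 0], "hand": 44}, {"angular": [0, 0, 0], "xyz": [36, 3.2, 0], "hand": 44}, {"angular": [0, 0, 0], "xyz": [36, 3.2, 0], "hand": 44}, {"angular": [0, 0, 0], "xyz": [36, 3.2, 0], "hand": 44}, {"angular": [0, 0, 0], "xyz": [25, 3, 0], "hand": 44}, {"angular": [0, 0, 0], "xyz": [12, 0, 20], "hand": 44}, {"angular": [0, 0, 0], "xyz": [0, 0, 20], "hand": 44}, {"angular": [0, 0, 0], "xyz": [0, 0, 0], "hand": 44}]'

```text
time: 17.62
tcp_pos: [0.5165, 0.0039, 0.2553]
eef_rot: [-2.426, -1.99, 0.006]
force: [-0.4, -0.2, 0.1]
grip_width: 0.563
grip_force: 14.9
```

>>> arm_command --targets '[{"angular": [0, 0, 0], "xyz": [0, 0, 0], "hand": 44}, {"angular": [0, 0, 0], "xyz": [0, 0, 0], "hand": 44}, {"angular": [0, 0, 0], "xyz": [0, 0, 0], "hand": 44}, {"angular": [0, 0, 0], "xyz": [0, 0, 0], "hand": 44}]'

```text
time: 17.95
tcp_pos: [0.5179, 0.0021, 0.2591]
eef_rot: [2.431, 1.988, 0.002]
force: [0.3, 0.1, -0.4]
grip_width: 0.564
grip_force: 14.9
```

```bash
python3 -c "
from h import *
st(); goto(.5182,.0023,.0789,-.199)"
```

```text
t 17.95 gp [0.5182 0.0021 0.1001] phi -0.1999 w 51.8 gf 14.9 F [ 0.3  0.1 -0.4] j [-0.14  0.49  1.74  0.    0.91  0.06]
turn [ 0.0021 -0.0002 -0.0009] n 1 then shift [ 0.2  0.2 21.2]
```

>>> arm_command --targets '[{"angular": [0, 0, 0], "xyz": [0, 0, 12], "hand": 44}, {"angular": [0, 0, 0], "xyz": [0, 0, 6], "hand": 44}, {"angular": [0, 0, 0], "xyz": [0, 0, 2.5], "hand": 44}, {"angular": [0, 0, 0], "xyz": [0, 0, 0.4], "hand": 44}, {"angular": [0, 0, 0], "xyz": [0, 0, 0], "hand": 44}, {"angular": [0, 0, 0], "xyz": [0, 0, 0], "hand": 44}, {"angular": [0, 0, 0], "xyz": [0, 0, 0], "hand": 60}, {"angular": [0, 0, 0], "xyz": [0, 0, 0], "hand": 64}]'

```text
time: 18.62
tcp_pos: [0.5177, 0.0026, 0.2373]
eef_rot: [2.431, 1.989, 0.001]
force: [0.0, -0.1, -0.1]
grip_width: 0.657
grip_force: 0.0
```

>>> arm_command --targets '[{"angular": [0, 0, 0], "xyz": [0, 0, 0], "hand": 64}, {"angular": [0, 0, 0], "xyz": [0, 0, -15], "hand": 64}, {"angular": [0, 0, 0], "xyz": [0, 0, -35], "hand": 64}, {"angular": [0, 0, 0], "xyz": [0, 0, -30], "hand": 68}, {"angular": [0, 0, 0], "xyz": [-38, -2.4, 0], "hand": 68}, {"angular": [0, 0, 0], "xyz": [-38, -2.4, 0], "hand": 68}, {"angular": [0, 0, 0], "xyz": [-38, -2.4, 0], "hand": 68}, {"angular": [0, 0, 0], "xyz": [-38, -2.4, 0], "hand": 68}]'

```text
time: 19.28
tcp_pos: [0.4776, -0.1455, 0.3173]
eef_rot: [2.43, 1.991, 0.001]
force: [1.0, -0.5, 0.1]
grip_width: 0.738
grip_force: 0.0
```

>>> arm_command --targets '[{"angular": [0, 0, -0.1], "xyz": [0, 0, 0], "hand": 68}, {"angular": [0, 0, -0.1], "xyz": [0, 0, 0], "hand": 68}, {"angular": [0, 0, 0], "xyz": [0, 0, 0], "hand": 68}]'

```text
time: 19.53
tcp_pos: [0.4779, -0.1452, 0.3169]
eef_rot: [-2.218, -2.224, -0.0]
force: [0.2, -0.6, -0.3]
grip_width: 0.739
grip_force: 0.0
```

```bash
python3 -c "
from h import *
st()
t=Cam('top')
o=(.415,-.385,0,0,.052,.026,.02)
for d in(.8,1.2): q=sfit([t],*o,mode='br',d=d);print(q.round(4))
goto(.415,-.3848,.07,0)"
```

```text
t 19.53 gp [ 0.4779 -0.1451  0.1579] phi 0.0027 w 67.8 gf 0.0 F [ 0.2 -0.6 -0.3] j [-0.45  0.39  1.72  0.    1.03 -0.45]
[ 4.15100e-01 -3.85800e-01 -2.70000e-03  0.00000e+00  1.04953e+01]
[ 4.15000e-01 -3.86200e-01  6.20000e-03  0.00000e+00  1.33788e+01]
turn [-0.0001 -0.0003 -0.0016] n 1 then shift [-240.1  -63.1   87.9]
```

>>> arm_command --targets '[{"angular": [0, 0, 0], "xyz": [-36, -9.5, 0], "hand": 68}, {"angular": [0, 0, 0], "xyz": [-36, -9.5, 0], "hand": 68}, {"angular": [0, 0, 0], "xyz": [-36, -9.5, 0], "hand": 68}, {"angular": [0, 0, 0], "xyz": [-36, -9.5, 0], "hand": 68}, {"angular": [0, 0, 0], "xyz": [-36, -9.5, 0], "hand": 68}, {"angular": [0, 0, 0], "xyz": [-36, -9.5, 0], "hand": 68}, {"angular": [0, 0, 0], "xyz": [-24.8, -6, 15], "hand": 68}, {"angular": [0, 0, 0], "xyz": [0, 0, 30], "hand": 68}]'

```text
time: 20.25
tcp_pos: [0.4153, -0.3903, 0.2747]
eef_rot: [2.22, 2.208, -0.003]
force: [0.4, -0.3, 0.2]
grip_width: 0.739
grip_force: 0.0
```

>>> arm_command --targets '[{"angular": [0, 0, 0], "xyz": [0, 0, 35], "hand": 68}, {"angular": [0, 0, 0], "xyz": [0, 0, 20], "hand": 68}, {"angular": [0, 0, 0], "xyz": [0, 0, 0], "hand": 68}, {"angular": [0, 0, 0], "xyz": [0, 0, 0], "hand": 68}, {"angular": [0, 0, 0], "xyz": [0, 0, 0], "hand": 68}]'

```text
time: 20.67
tcp_pos: [0.4162, -0.3854, 0.2184]
eef_rot: [2.219, 2.22, -0.0]
force: [0.9, 0.3, 0.1]
grip_width: 0.739
grip_force: 0.0
```

```bash
python3 -c "
from h import *
st()
goto(.415,-.3855,.03,0)"
```

```text
t 20.67 gp [ 0.4164 -0.3856  0.0594] phi 0.0005 w 67.8 gf 0.0 F [0.9 0.3 0.1] j [-0.88  0.62  1.63  0.    0.89 -0.88]
turn [0.0015 0.0016 0.0005] n 1 then shift [-0.1 -1.2 29.4]
```

>>> arm_command --targets '[{"angular": [0, 0, 0], "xyz": [0, -1.2, 15], "hand": 68}, {"angular": [0, 0, 0], "xyz": [0, 0, 10], "hand": 68}, {"angular": [0, 0, 0], "xyz": [0, 0, 4.4], "hand": 68}, {"angular": [0, 0, 0], "xyz": [0, 0, 0], "hand": 68}, {"angular": [0, 0, 0], "xyz": [0, 0, 0], "hand": 44}, {"angular": [0, 0, 0], "xyz": [0, 0, 0], "hand": 44}, {"angular": [0, 0, 0], "xyz": [0, 0, 0], "hand": 44}, {"angular": [0, 0, 0], "xyz": [0, 0, 0], "hand": 44}]'

```text
time: 21.33
tcp_pos: [0.4144, -0.3854, 0.1883]
eef_rot: [2.219, 2.222, 0.0]
force: [0.6, -0.2, 2.8]
grip_width: 0.563
grip_force: 15.0
```

```bash
python3 -c "
from h import *
st()
goto(.5106,-.0349,.14,-.199)"
```

```text
t 21.33 gp [ 0.4145 -0.3856  0.0293] phi 0.001 w 51.7 gf 15.0 F [ 0.6 -0.2  2.8] j [-0.88  0.67  1.65  0.    0.82 -0.89]
turn [0.001  0.0008 0.2   ] n 2 then shift [ 362.6   25.  -110.7]
```

>>> arm_command --targets '[{"angular": [0, 0, 0], "xyz": [0, 0, -30], "hand": 44}, {"angular": [0, 0, 0], "xyz": [0, 0, -40], "hand": 44}, {"angular": [0, 0, 0], "xyz": [0, 0, -40], "hand": 44}, {"angular": [0, 0, 0.1], "xyz": [0, 0, 0], "hand": 44}, {"angular": [0, 0, 0.1], "xyz": [0, 0, 0], "hand": 44}, {"angular": [0, 0, 0], "xyz": [36, 2.5, 0], "hand": 44}, {"angular": [0, 0, 0], "xyz": [36, 2.5, 0], "hand": 44}, {"angular": [0, 0, 0], "xyz": [36, 2.5, 0], "hand": 44}]'

```text
time: 22.0
tcp_pos: [0.4427, -0.28, 0.2978]
eef_rot: [2.433, 1.987, 0.0]
force: [0.5, 0.3, 0.5]
grip_width: 0.564
grip_force: 15.0
```

>>> arm_command --targets '[{"angular": [0, 0, 0], "xyz": [36, 2.5, 0], "hand": 44}, {"angular": [0, 0, 0], "xyz": [36, 2.5, 0], "hand": 44}, {"angular": [0, 0, 0], "xyz": [36, 2.5, 0], "hand": 44}, {"angular": [0, 0, 0], "xyz": [36, 2.5, 0], "hand": 44}, {"angular": [0, 0, 0], "xyz": [36, 2.5, 0], "hand": 44}, {"angular": [0, 0, 0], "xyz": [36, 2.5, 0], "hand": 44}, {"angular": [0, 0, 0], "xyz": [25, 2.5, 0], "hand": 44}, {"angular": [0, 0, 0], "xyz": [13, 0, 20], "hand": 44}]'

```text
time: 22.67
tcp_pos: [0.512, -0.0327, 0.2808]
eef_rot: [2.424, 1.989, 0.008]
force: [1.4, -0.6, -0.5]
grip_width: 0.564
grip_force: 15.0
```

>>> arm_command --targets '[{"angular": [0, 0, 0], "xyz": [0, 0, 20], "hand": 44}, {"angular": [0, 0, 0], "xyz": [0, 0, 0], "hand": 44}, {"angular": [0, 0, 0], "xyz": [0, 0, 0], "hand": 44}, {"angular": [0, 0, 0], "xyz": [0, 0, 0], "hand": 44}, {"angular": [0, 0, 0], "xyz": [0, 0, 0], "hand": 44}, {"angular": [0, 0, 0], "xyz": [0, 0, 0], "hand": 44}]'

```text
time: 23.17
tcp_pos: [0.5105, -0.036, 0.2588]
eef_rot: [2.431, 1.988, 0.002]
force: [0.2, -1.6, -0.8]
grip_width: 0.563
grip_force: 15.0
```

```bash
python3 -c "
from h import *
st()
goto(.5106,-.0349,.0773,-.199)"
```

```text
t 23.17 gp [ 0.5109 -0.036   0.0998] phi -0.2 w 51.7 gf 15.0 F [ 0.2 -1.6 -0.8] j [-0.22  0.49  1.75  0.    0.9  -0.02]
turn [ 0.002 -0.    -0.001] n 1 then shift [ 1.1 -0.2 22.5]
```

>>> arm_command --targets '[{"angular": [0, 0, 0], "xyz": [1.0, 0, 12], "hand": 44}, {"angular": [0, 0, 0], "xyz": [0, 0, 6], "hand": 44}, {"angular": [0, 0, 0], "xyz": [0, 0, 3.3], "hand": 44}, {"angular": [0, 0, 0], "xyz": [0, 0, 1], "hand": 44}, {"angular": [0, 0, 0], "xyz": [0, 0, 0], "hand": 44}, {"angular": [0, 0, 0], "xyz": [0, 0, 0], "hand": 44}, {"angular": [0, 0, 0], "xyz": [0, 0, 0], "hand": 60}, {"angular": [0, 0, 0], "xyz": [0, 0, 0], "hand": 64}]'

```text
time: 23.83
tcp_pos: [0.5106, -0.0344, 0.2355]
eef_rot: [2.431, 1.989, 0.001]
force: [0.2, 1.1, 0.0]
grip_width: 0.658
grip_force: 0.0
```

>>> arm_command --targets '[{"angular": [0, 0, 0], "xyz": [0, 0, 0], "hand": 64}, {"angular": [0, 0, 0], "xyz": [0, 0, -15], "hand": 64}, {"angular": [0, 0, 0], "xyz": [0, 0, -35], "hand": 64}, {"angular": [0, 0, 0], "xyz": [0, 0, -35], "hand": 68}, {"angular": [0, 0, 0], "xyz": [0, 0, -15], "hand": 91.8}, {"angular": [0, 0, 0], "xyz": [38, 0, 0], "hand": 91.8}, {"angular": [0, 0, 0], "xyz": [38, 0, 0], "hand": 91.8}, {"angular": [0, 0, 0], "xyz": [38, 0, 0], "hand": 91.8}]'

```text
time: 24.5
tcp_pos: [0.5332, 0.0782, 0.336]
eef_rot: [2.433, 1.987, 0.002]
force: [0.7, -0.3, -0.0]
grip_width: 0.968
grip_force: 0.0
```

>>> arm_command --targets '[{"angular": [0, 0, 0], "xyz": [38, 0, 0], "hand": 91.8}, {"angular": [0, 0, 0], "xyz": [38, 0, 0], "hand": 91.8}, {"angular": [0, 0, -0.11], "xyz": [0, 0, 0], "hand": 91.8}, {"angular": [0, 0, -0.11], "xyz": [0, 0, 0], "hand": 91.8}, {"angular": [0, 0, -0.11], "xyz": [0, 0, 0], "hand": 91.8}, {"angular": [0, 0, -0.11], "xyz": [0, 0, 0], "hand": 91.8}, {"angular": [0, 0, -0.11], "xyz": [0, 0, 0], "hand": 91.8}, {"angular": [0, 0, -0.11], "xyz": [0, 0, 0], "hand": 91.8}]'

```text
time: 25.17
tcp_pos: [0.5481, 0.152, 0.3352]
eef_rot: [-1.647, -2.675, -0.0]
force: [0.2, 0.7, -0.2]
grip_width: 0.998
grip_force: 0.0
```

>>> arm_command --targets '[{"angular": [0, 0, -0.11], "xyz": [0, 0, 0], "hand": 91.8}, {"angular": [0, 0, -0.11], "xyz": [0, 0, 0], "hand": 91.8}, {"angular": [0, 0, -0.11], "xyz": [0, 0, 0], "hand": 91.8}, {"angular": [0, 0, -0.11], "xyz": [0, 0, 0], "hand": 91.8}, {"angular": [0, 0, -0.11], "xyz": [0, 0, 0], "hand": 91.8}, {"angular": [0, 0, -0.11], "xyz": [0, 0, 0], "hand": 91.8}, {"angular": [0, 0, -0.11], "xyz": [0, 0, 0], "hand": 91.8}, {"angular": [0, 0, -0.11], "xyz": [0, 0, 0], "hand": 91.8}]'

```text
time: 25.83
tcp_pos: [0.5481, 0.1519, 0.3352]
eef_rot: [-0.352, -3.122, -0.0]
force: [0.2, 0.6, -0.2]
grip_width: 1.003
grip_force: 0.0
```

```bash
cat > chk.py <<'E'
from pk import *
st()
t=Cam('top');B=(.5144,-.0163,-.199);c,s=np.cos(-.199),np.sin(-.199)
for y in(.057,.019,-.019):
    o=(B[0]-s*y,B[1]+c*y,-.199,.048,.052,.026,.02)
    q=sfit([t],*o,mode='rgb',d=1.0); d=q[:2]-o[:2]; print(y,"dx' dy' mm",np.round([c*d[0]+s*d[1],-s*d[0]+c*d[1]],4)*1000,(q[2]+.199).round(3),q[4].round(1))
for d in(.8,1.2):
    print('frame',sfit([t],.5019,.388,1.565,0,.068,.176,.028,mode='dark',d=d).round(4),'cover',sfit([t],.655,.1068,.05,0,.068,.176,.008,d=d).round(4))
goto(.5019,.3884,.12,1.565)
a=pocketview(t,*B,.068,W=700,H=350); b=t.rect(.76,.50,700,245,.001,.02); cv2.imwrite("pics/L.png",np.vstack([a,b]))
E
python3 chk.py
```

```text
t 25.83 gp [0.548  0.1519 0.1762] phi 1.3465 w 92.0 gf 0.0 F [ 0.2  0.6 -0.2] j [ 0.14  0.48  1.5   0.    1.16 -1.21]
0.057 dx' dy' mm [-1.2  4.3] -0.069 43.6
0.019 dx' dy' mm [-2.1  4.8] -0.02 36.5
-0.019 dx' dy' mm [-1.3 -0.6] 0.014 43.5
frame [ 0.5023  0.3881  1.5652  0.     78.9237] cover [ 6.59200e-01  1.05600e-01 -3.98000e-02  0.00000e+00  4.61171e+01]
frame [  0.5018   0.3878   1.5688   0.     102.4092] cover [ 6.58900e-01  1.05300e-01 -3.96000e-02  0.00000e+00  6.02088e+01]
turn [ 0.000e+00 -1.000e-04 -2.121e-01] n 2 then shift [ 47.5 236.3  56.2]
```

View pics/L.png

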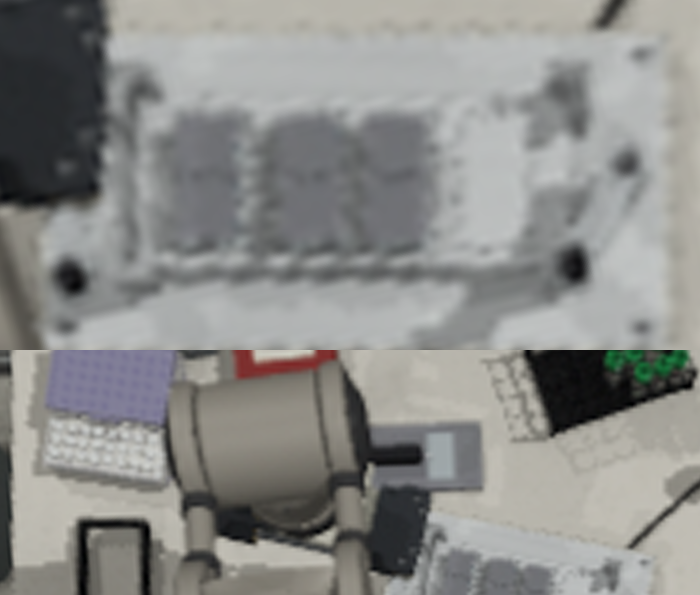

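L shows the slides on the three left places, at u≈205, 311 and 396 in the z = 68 mm plane. Shadows blur the gap between the middle and right ones, so I'll check that from colour profiles once the arm is out of the way over the frame.

>>> arm_command --targets '[{"angular": [0, 0, -0.106], "xyz": [0, 0, 0], "hand": 91.8}, {"angular": [0, 0, -0.106], "xyz": [0, 0, 0], "hand": 91.8}, {"angular": [0, 0, 0], "xyz": [8, 38, 0], "hand": 91.8}, {"angular": [0, 0, 0], "xyz": [8, 38, 0], "hand": 91.8}, {"angular": [0, 0, 0], "xyz": [8, 38, 0], "hand": 91.8}, {"angular": [0, 0, 0], "xyz": [8, 38, 0], "hand": 91.8}, {"angular": [0, 0, 0], "xyz": [8, 38, 15], "hand": 91.8}, {"angular": [0, 0, 0], "xyz": [7, 38, 20], "hand": 91.8}]'

```text
time: 26.55
tcp_pos: [0.505, 0.3813, 0.3026]
eef_rot: [0.032, 3.138, 0.004]
force: [1.0, 0.5, -0.1]
grip_width: 0.994
grip_force: 0.0
```

>>> arm_command --targets '[{"angular": [0, 0, 0], "xyz": [0, 8, 20], "hand": 91.8}, {"angular": [0, 0, 0], "xyz": [0, 0, 0], "hand": 91.8}, {"angular": [0, 0, 0], "xyz": [0, 0, 0], "hand": 91.8}, {"angular": [0, 0, 0], "xyz": [0, 0, 0], "hand": 91.8}]'

```text
time: 26.88
tcp_pos: [0.5061, 0.3864, 0.2821]
eef_rot: [0.031, 3.141, 0.0]
force: [0.6, -0.7, 0.1]
grip_width: 0.997
grip_force: 0.0
```

```bash
cat > sl.py <<'E'
from pk import *
st(); goto(.502,.3884,.025,1.566)
t=Cam('top');S=Cam('side');B=(.5144,-.0163,-.199);c,s=np.cos(-.199),np.sin(-.199)
a=pocketview(t,*B,.068,W=330,H=200).astype(np.float32)
for nm,A in(("bright",a.mean(2)),("r-b",a[...,2]-a[...,0])):
    pr=A[60:140].mean(0); print(nm,[(round((165-u)*.4,1),int(pr[u])) for u in range(0,330,6)])
for y in(.057,.019,-.019):
    o=(B[0]-s*y,B[1]+c*y,-.199,.048,.052,.026,.02)
    for m in("dark","rgb"):
      q=sfit([S],*o,mode=m,d=.8); d=q[:2]-o[:2]; print('side',m,y,np.round([c*d[0]+s*d[1],-s*d[0]+c*d[1]],4)*1000,(q[2]+.199).round(3))
b=pocketview(t,*B,.068,W=660,H=300,mm=.0003)
for k in range(-90,91,10): cv2.line(b,(330-int(k/.3),0),(330-int(k/.3),8 if k else 16),(0,0,255),1)
p=S.proj([[.5144,-.0163,.06]])[0].astype(int); e=cv2.resize(S.img[p[1]-20:p[1]+20,p[0]-44:p[0]+44],(660,300),interpolation=cv2.INTER_CUBIC)
cv2.imwrite("pics/M.png",np.vstack([b,e]))
E
python3 sl.py
```

```text
t 26.88 gp [0.5062 0.3864 0.1231] phi 1.5513 w 91.6 gf 0.0 F [ 0.6 -0.7  0.1] j [ 0.53  0.65  1.35 -0.    1.13 -1.02]
turn [ 0.0001  0.0008 -0.0147] n 1 then shift [ 4.1  2.  98.1]
bright [(66.0, 108), (63.6, 108), (61.2, 107), (58.8, 108), (56.4, 108), (54.0, 109), (51.6, 109), (49.2, 111), (46.8, 117), (44.4, 128), (42.0, 137), (39.6, 133), (37.2, 124), (34.8, 115), (32.4, 108), (30.0, 109), (27.6, 114), (25.2, 115), (22.8, 114), (20.4, 114), (18.0, 114), (15.6, 115), (13.2, 113), (10.8, 114), (8.4, 115), (6.0, 116), (3.6, 111), (1.2, 106), (-1.2, 103), (-3.6, 104), (-6.0, 111), (-8.4, 115), (-10.8, 115), (-13.2, 114), (-15.6, 114), (-18.0, 114), (-20.4, 114), (-22.8, 114), (-25.2, 114), (-27.6, 117), (-30.0, 123), (-32.4, 130), (-34.8, 142), (-37.2, 160), (-39.6, 165), (-42.0, 163), (-44.4, 169), (-46.8, 178), (-49.2, 182), (-51.6, 184), (-54.0, 183), (-56.4, 183), (-58.8, 183), (-61.2, 184), (-63.6, 184)]
r-b [(66.0, -5), (63.6, -4), (61.2, -4), (58.8, -4), (56.4, -4), (54.0, -4), (51.6, -5), (49.2, -5), (46.8, -6), (44.4, -5), (42.0, -3), (39.6, -2), (37.2, -2), (34.8, -1), (32.4, -2), (30.0, -2), (27.6, -4), (25.2, -5), (22.8, -5), (20.4, -5), (18.0, -5), (15.6, -5), (13.2, -6), (10.8, -6), (8.4, -5), (6.0, -5), (3.6, -4), (1.2, -3), (-1.2, -1), (-3.6, -2), (-6.0, -3), (-8.4, -4), (-10.8, -5), (-13.2, -5), (-15.6, -5), (-18.0, -6), (-20.4, -6), (-22.8, -5), (-25.2, -5), (-27.6, -4), (-30.0, -4), (-32.4, -3), (-34.8, -2), (-37.2, -2), (-39.6, -2), (-42.0, -2), (-44.4, -2), (-46.8, -2), (-49.2, -2), (-51.6, -2), (-54.0, -2), (-56.4, -2), (-58.8, -2), (-61.2, -2), (-63.6, -2)]
side dark 0.057 [-1.3 -1. ] -0.091
side rgb 0.057 [-1.6  0. ] -0.106
side dark 0.019 [-0.  -6.7] 0.023
side rgb 0.019 [ 0.  -6.7] 0.018
side dark -0.019 [ 3.5 -0.8] 0.127
side rgb -0.019 [-0.1 -5.7] -0.066
```

View pics/M.png

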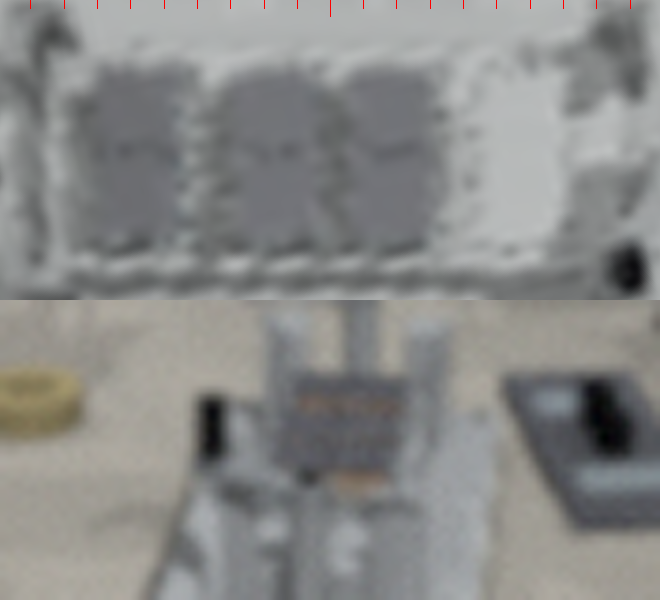

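M shows slides centred near y' = 58, 16 and −19 mm. That is within 3 mm of their places against a 7 mm limit, and their x' is fine, so I'll leave them. Next, grasp the frame.

>>> arm_command --targets '[{"angular": [0, 0, -0.0147], "xyz": [4, 2, 0], "hand": 91.8}, {"angular": [0, 0, 0], "xyz": [0, 0, 30], "hand": 91.8}, {"angular": [0, 0, 0], "xyz": [0, 0, 25], "hand": 91.8}, {"angular": [0, 0, 0], "xyz": [0, 0, 10], "hand": 91.8}, {"angular": [0, 0, 0], "xyz": [0, 0, 0], "hand": 91.8}, {"angular": [0, 0, 0], "xyz": [0, 0, 0], "hand": 91.8}, {"angular": [0, 0, 0], "xyz": [0, 0, 0], "hand": 91.8}]'

```text
time: 27.57
tcp_pos: [0.5022, 0.3893, 0.2181]
eef_rot: [0.005, 3.139, 0.002]
force: [-0.4, -0.6, 0.2]
grip_width: 1.0
grip_force: 0.0
```

```bash
python3 -c "
from h import *
st(); goto(.502,.3882,.025,1.566)"
```

```text
t 27.57 gp [0.5026 0.3895 0.0591] phi 1.5675 w 91.8 gf 0.0 F [-0.4 -0.6  0.2] j [ 0.54  0.72  1.41  0.    1.   -1.03]
turn [0.0015 0.0024 0.0015] n 1 then shift [ 0.2 -1.1 34.1]
```

>>> arm_command --targets '[{"angular": [0, 0, 0], "xyz": [0.3, -1, 18], "hand": 91.8}, {"angular": [0, 0, 0], "xyz": [0, 0, 12], "hand": 91.8}, {"angular": [0, 0, 0], "xyz": [0, 0, 4], "hand": 91.8}, {"angular": [0, 0, 0], "xyz": [0, 0, 0], "hand": 91.8}, {"angular": [0, 0, 0], "xyz": [0, 0, 0], "hand": 91.8}, {"angular": [0, 0, 0], "xyz": [0, 0, 0], "hand": 60}, {"angular": [0, 0, 0], "xyz": [0, 0, 0], "hand": 60}, {"angular": [0, 0, 0], "xyz": [0, 0, 0], "hand": 60}]' --squeeze 25

```text
time: 28.23
tcp_pos: [0.5014, 0.3883, 0.1829]
eef_rot: [0.005, 3.141, 0.001]
force: [-0.5, -0.3, -0.2]
grip_width: 0.832
grip_force: 0.0
```

>>> arm_command --targets '[{"angular": [0, 0, 0], "xyz": [0, 0, 0], "hand": 60}, {"angular": [0, 0, 0], "xyz": [0, 0, 0], "hand": 60}, {"angular": [0, 0, 0], "xyz": [0, 0, 0], "hand": 60}]'

```text
time: 28.48
tcp_pos: [0.5013, 0.3882, 0.1826]
eef_rot: [0.005, 3.141, 0.001]
force: [-0.8, -0.1, 2.8]
grip_width: 0.737
grip_force: 25.0
```

```bash
python3 -c "
from h import *
st(); goto(.5144,-.0163,.16,-.199)"
```

```text
t 28.48 gp [0.5014 0.3883 0.0236] phi 1.5677 w 67.7 gf 25.0 F [-0.8 -0.1  2.8] j [ 0.54  0.77  1.44  0.    0.93 -1.03]
turn [ 8.0000e-04 -0.0000e+00  1.7667e+00] n 15 then shift [-394.    92.8 -136.4]
```

>>> arm_command --targets '[{"angular": [0, 0, 0], "xyz": [0, 0, -10], "hand": 60}, {"angular": [0, 0, 0], "xyz": [0, 0, -30], "hand": 60}, {"angular": [0, 0, 0], "xyz": [0, 0, -35], "hand": 60}, {"angular": [0, 0, 0], "xyz": [0, 0, -35], "hand": 60}, {"angular": [0, 0, 0], "xyz": [0, 0, -30], "hand": 60}, {"angular": [0, 0, 0.1], "xyz": [0, 0, 0], "hand": 60}, {"angular": [0, 0, 0.1], "xyz": [0, 0, 0], "hand": 60}, {"angular": [0, 0, 0.1], "xyz": [0, 0, 0], "hand": 60}]'

```text
time: 29.15
tcp_pos: [0.501, 0.388, 0.3236]
eef_rot: [0.482, 3.104, 0.001]
force: [-0.5, 0.7, -2.1]
grip_width: 0.736
grip_force: 25.0
```

>>> arm_command --targets '[{"angular": [0, 0, 0.11], "xyz": [0, 0, 0], "hand": 60}, {"angular": [0, 0, 0.11], "xyz": [0, 0, 0], "hand": 60}, {"angular": [0, 0, 0.11], "xyz": [0, 0, 0], "hand": 60}, {"angular": [0, 0, 0.11], "xyz": [0, 0, 0], "hand": 60}, {"angular": [0, 0, 0.11], "xyz": [0, 0, 0], "hand": 60}, {"angular": [0, 0, 0.11], "xyz": [0, 0, 0], "hand": 60}, {"angular": [0, 0, 0.11], "xyz": [0, 0, 0], "hand": 60}, {"angular": [0, 0, 0.11], "xyz": [0, 0, 0], "hand": 60}]'

```text
time: 29.82
tcp_pos: [0.5011, 0.388, 0.3226]
eef_rot: [-1.759, -2.603, 0.001]
force: [0.9, -0.2, -1.5]
grip_width: 0.738
grip_force: 25.0
```

>>> arm_command --targets '[{"angular": [0, 0, 0.11], "xyz": [0, 0, 0], "hand": 60}, {"angular": [0, 0, 0.11], "xyz": [0, 0, 0], "hand": 60}, {"angular": [0, 0, 0.11], "xyz": [0, 0, 0], "hand": 60}, {"angular": [0, 0, 0.11], "xyz": [0, 0, 0], "hand": 60}, {"angular": [0, 0, 0.11], "xyz": [0, 0, 0], "hand": 60}, {"angular": [0, 0, 0.037], "xyz": [0, 0, 0], "hand": 60}, {"angular": [0, 0, 0], "xyz": [-36, 8, 0], "hand": 60}, {"angular": [0, 0, 0], "xyz": [-36, 8, 0], "hand": 60}]'

```text
time: 30.48
tcp_pos: [0.502, 0.3147, 0.3222]
eef_rot: [-2.428, -1.993, 0.0]
force: [0.5, -1.0, -2.0]
grip_width: 0.746
grip_force: 25.0
```

>>> arm_command --targets '[{"angular": [0, 0, 0], "xyz": [-36, 8, 0], "hand": 60}, {"angular": [0, 0, 0], "xyz": [-36, 8, 0], "hand": 60}, {"angular": [0, 0, 0], "xyz": [-36, 8, 0], "hand": 60}, {"angular": [0, 0, 0], "xyz": [-36, 8, 0], "hand": 60}, {"angular": [0, 0, 0], "xyz": [-36, 8, 0], "hand": 60}, {"angular": [0, 0, 0], "xyz": [-36, 8, 0], "hand": 60}, {"angular": [0, 0, 0], "xyz": [-36, 8, 0], "hand": 60}, {"angular": [0, 0, 0], "xyz": [-36, 8, 0], "hand": 60}]'

```text
time: 31.15
tcp_pos: [0.5079, 0.0177, 0.3228]
eef_rot: [2.431, 1.99, 0.0]
force: [1.5, 0.6, -1.7]
grip_width: 0.741
grip_force: 25.0
```

>>> arm_command --targets '[{"angular": [0, 0, 0], "xyz": [-22, 8, 0], "hand": 60}, {"angular": [0, 0, 0], "xyz": [-10, 4, 0], "hand": 60}, {"angular": [0, 0, 0], "xyz": [0, 0, 0], "hand": 60}, {"angular": [0, 0, 0], "xyz": [0, 0, 0], "hand": 60}, {"angular": [0, 0, 0], "xyz": [0, 0, 0], "hand": 60}, {"angular": [0, 0, 0], "xyz": [0, 0, 0], "hand": 60}]'

```text
time: 31.65
tcp_pos: [0.5137, -0.0129, 0.3223]
eef_rot: [-2.429, -1.991, -0.0]
force: [1.0, -0.1, -2.4]
grip_width: 0.738
grip_force: 25.0
```

```bash
python3 -c "
from h import *
s0=st(); goto(.5145,-.0157,.0716,-.199)
R=Rot.from_rotvec(s0['eef_rot']).as_matrix(); g=np.array(s0['tcp_pos'])+.159*R[:,2]
S=Cam('side');t=Cam('top')
o=(g[0],g[1],-.199,g[2]-.0236,.068,.176,.028)
for m in('dark','rgb'):print(np.round(o[:3],4),sfit([S],*o,mode=m,d=1.).round(4),sfit([S],*o,mode=m,d=1.,free=True).round(4))"
```

```text
t 31.65 gp [ 0.5136 -0.0129  0.1633] phi -0.1975 w 67.8 gf 25.0 F [ 1.  -0.1 -2.4] j [-0.17  0.41  1.68  0.    1.06  0.02]
turn [-0.0004 -0.0004  0.0015] n 1 then shift [-2.5  1.4 91.7]
[ 0.5136 -0.0129 -0.199 ] [ 5.13800e-01 -1.10000e-02 -1.80600e-01  1.39700e-01  5.77602e+01] [ 5.1870e-01  3.6200e-02 -1.9780e-01  1.2200e-01  6.1992e+01]
[ 0.5136 -0.0129 -0.199 ] [ 5.138000e-01 -1.100000e-02 -1.806000e-01  1.397000e-01  1.001465e+02] [ 5.188000e-01  3.700000e-02 -1.975000e-01  1.216000e-01  1.075439e+02]
```

>>> arm_command --targets '[{"angular": [0, 0, 0.0015], "xyz": [-2.5, 1.4, 0], "hand": 60}, {"angular": [0, 0, 0], "xyz": [0, 0, 20], "hand": 60}, {"angular": [0, 0, 0], "xyz": [0, 0, 20], "hand": 60}, {"angular": [0, 0, 0], "xyz": [0, 0, 10], "hand": 60}, {"angular": [0, 0, 0], "xyz": [0, 0, 0], "hand": 60}, {"angular": [0, 0, 0], "xyz": [0, 0, 0], "hand": 60}, {"angular": [0, 0, 0], "xyz": [0, 0, 0], "hand": 60}, {"angular": [0, 0, 0], "xyz": [0, 0, 0], "hand": 60}]'

```text
time: 32.42
tcp_pos: [0.515, -0.0171, 0.2731]
eef_rot: [2.432, 1.987, 0.002]
force: [-0.4, -0.9, -1.2]
grip_width: 0.735
grip_force: 25.0
```

```bash
python3 -c "
from h import *
s0=st(); goto(.5146,-.0157,.0716,-.199)"
```

```text
t 32.42 gp [ 0.5152 -0.0171  0.1141] phi -0.2008 w 67.5 gf 25.0 F [-0.4 -0.9 -1.2] j [-0.18  0.47  1.73  0.    0.94  0.02]
turn [ 0.0015 -0.0001 -0.0018] n 1 then shift [ 1.3 -0.6 42.5]
```

>>> arm_command --targets '[{"angular": [0, 0, -0.002], "xyz": [1.0, -0.5, 0], "hand": 60}, {"angular": [0, 0, 0], "xyz": [0, 0, 6], "hand": 60}, {"angular": [0, 0, 0], "xyz": [0, 0, 6], "hand": 60}, {"angular": [0, 0, 0], "xyz": [0, 0, 5], "hand": 60}, {"angular": [0, 0, 0], "xyz": [0, 0, 4], "hand": 60}, {"angular": [0, 0, 0], "xyz": [0, 0, 0], "hand": 60}, {"angular": [0, 0, 0], "xyz": [0, 0, 0], "hand": 60}]'

```text
time: 33.0
tcp_pos: [0.5145, -0.016, 0.2516]
eef_rot: [2.43, 1.99, 0.001]
force: [-1.5, 1.1, 8.2]
grip_width: 0.741
grip_force: 25.0
```

```bash
python3 -c "
from h import *
s0=st(); print(s0['torque']); goto(.5146,-.0157,.0716,-.199)"
```

```text
t 33.0 gp [ 0.5146 -0.0161  0.0926] phi -0.1985 w 68.0 gf 25.0 F [-1.5  1.1  8.2] j [-0.18  0.5   1.75 -0.    0.89  0.02]
[-0.08319153  0.39088992  0.16420816]
turn [0.0007 0.0001 0.0005] n 1 then shift [ 0.3 -0.  21. ]
```

The frame's −x' wall seems to be landing on a slide edge: contact starts at frame-bottom z ≈ 69 mm, with the moment on the −x side. I'll raise it, shift 1.5 mm towards −x' and try again.

>>> arm_command --targets '[{"angular": [0, 0, 0], "xyz": [0, 0, -4], "hand": 60}, {"angular": [0, 0, 0], "xyz": [0, -1.5, 0], "hand": 60}, {"angular": [0, 0, 0], "xyz": [0, 0, 0], "hand": 60}, {"angular": [0, 0, 0], "xyz": [0, 0, 0], "hand": 60}]'

```text
time: 33.33
tcp_pos: [0.513, -0.0157, 0.255]
eef_rot: [2.431, 1.99, 0.0]
force: [1.8, -0.9, -1.8]
grip_width: 0.734
grip_force: 25.0
```

```bash
python3 -c "
from h import *
s0=st(); print(s0['torque']); goto(.5146,-.0157,.0716,-.199)"
```

```text
t 33.33 gp [ 0.513  -0.0158  0.096 ] phi -0.1986 w 67.4 gf 25.0 F [ 1.8 -0.9 -1.8] j [-0.18  0.49  1.75 -0.    0.9   0.02]
[-0.22588446 -0.08892298  0.15489899]
turn [0.0002 0.0001 0.0004] n 1 then shift [ 0.4  1.6 24.4]
```

>>> arm_command --targets '[{"angular": [0, 0, 0], "xyz": [0, 0, 3], "hand": 60}, {"angular": [0, 0, 0], "xyz": [0, 0, 3], "hand": 60}, {"angular": [0, 0, 0], "xyz": [0, 0, 2], "hand": 60}, {"angular": [0, 0, 0], "xyz": [0, 0, 0], "hand": 60}, {"angular": [0, 0, 0], "xyz": [0, 0, 0], "hand": 60}]'

```text
time: 33.75
tcp_pos: [0.5129, -0.0157, 0.2497]
eef_rot: [2.43, 1.99, 0.001]
force: [-7.2, -0.0, 25.1]
grip_width: 0.736
grip_force: 25.0
```

```bash
python3 -c "
from h import *
s0=st(); print(s0['torque']); goto(.5146,-.0157,.0716,-.199)"
```

```text
t 33.75 gp [ 0.5131 -0.0158  0.0907] phi -0.1984 w 67.5 gf 25.0 F [-7.2 -0.  25.1] j [-0.18  0.5   1.76 -0.    0.88  0.02]
[-0.05023099  1.53012945  0.18558746]
turn [0.0016 0.0002 0.0006] n 1 then shift [ 0.3  1.7 19.1]
```

Run:
```python
import cv2,numpy as np
a=cv2.imread("pics/M.png")[:300].astype(float)
g=a.mean(2)
for n,u in(("L",(100,170)),("M",(245,315)),("R",(355,430)),("empty",(485,550))):
    pr=g[:,u[0]:u[1]].mean(1); print(n,[(round((150-v)*.3,1),int(pr[v])) for v in list(range(38,90,3))+list(range(200,270,3))])
```

```text
L [(33.6, 173), (32.7, 172), (31.8, 172), (30.9, 172), (30.0, 172), (29.1, 170), (28.2, 166), (27.3, 161), (26.4, 153), (25.5, 144), (24.6, 136), (23.7, 128), (22.8, 121), (21.9, 116), (21.0, 113), (20.1, 111), (19.2, 111), (18.3, 111), (-15.0, 111), (-15.9, 111), (-16.8, 111), (-17.7, 111), (-18.6, 110), (-19.5, 111), (-20.4, 111), (-21.3, 112), (-22.2, 112), (-23.1, 112), (-24.0, 112), (-24.9, 111), (-25.8, 110), (-26.7, 108), (-27.6, 106), (-28.5, 103), (-29.4, 104), (-30.3, 109), (-31.2, 120), (-32.1, 134), (-33.0, 146), (-33.9, 152), (-34.8, 151), (-35.7, 143)]
M [(33.6, 174), (32.7, 173), (31.8, 174), (30.9, 175), (30.0, 176), (29.1, 176), (28.2, 173), (27.3, 168), (26.4, 161), (25.5, 154), (24.6, 145), (23.7, 138), (22.8, 131), (21.9, 126), (21.0, 122), (20.1, 119), (19.2, 117), (18.3, 116), (-15.0, 117), (-15.9, 117), (-16.8, 117), (-17.7, 117), (-18.6, 117), (-19.5, 117), (-20.4, 117), (-21.3, 118), (-22.2, 118), (-23.1, 118), (-24.0, 117), (-24.9, 116), (-25.8, 113), (-26.7, 110), (-27.6, 106), (-28.5, 102), (-29.4, 101), (-30.3, 105), (-31.2, 115), (-32.1, 128), (-33.0, 14
[... 495 characters left out ...]
28.5, 105), (-29.4, 106), (-30.3, 111), (-31.2, 121), (-32.1, 134), (-33.0, 144), (-33.9, 148), (-34.8, 144), (-35.7, 135)]
empty [(33.6, 174), (32.7, 172), (31.8, 169), (30.9, 166), (30.0, 164), (29.1, 163), (28.2, 162), (27.3, 161), (26.4, 161), (25.5, 162), (24.6, 164), (23.7, 168), (22.8, 172), (21.9, 176), (21.0, 179), (20.1, 181), (19.2, 182), (18.3, 182), (-15.0, 183), (-15.9, 183), (-16.8, 184), (-17.7, 184), (-18.6, 184), (-19.5, 184), (-20.4, 184), (-21.3, 185), (-22.2, 185), (-23.1, 185), (-24.0, 184), (-24.9, 183), (-25.8, 180), (-26.7, 175), (-27.6, 169), (-28.5, 164), (-29.4, 162), (-30.3, 163), (-31.2, 167), (-32.1, 170), (-33.0, 172), (-33.9, 168), (-34.8, 160), (-35.7, 149)]
```

By the top view, the slides sit about 3 mm towards −x' from the tray's printed marks, and the wall clearance is only 3 mm. I'll lift the frame just clear of the slides, still between the guides, and find the pocket centre in robot coordinates by gentle side contact.

>>> arm_command --targets '[{"angular": [0, 0, 0], "xyz": [0, 0, -4.5], "hand": 60}, {"angular": [0, 0, 0], "xyz": [0, 0, 0], "hand": 60}, {"angular": [0, 0, 0], "xyz": [0, 0, 0], "hand": 60}]'

```text
time: 34.0
tcp_pos: [0.513, -0.0157, 0.2515]
eef_rot: [2.431, 1.99, 0.0]
force: [2.0, 0.8, -1.3]
grip_width: 0.741
grip_force: 25.0
```

```bash
python3 -c "
from h import *
print(st()['torque'])"
```

```text
t 34.0 gp [ 0.513  -0.0157  0.0925] phi -0.1987 w 68.1 gf 25.0 F [ 2.   0.8 -1.3] j [-0.18  0.5   1.75  0.    0.89  0.02]
[-0.22325778 -0.12455572  0.21592229]
```

>>> arm_command --targets '[{"angular": [0, 0, 0], "xyz": [0, -0.8, 0], "hand": 60}, {"angular": [0, 0, 0], "xyz": [0, 0, 0], "hand": 60}, {"angular": [0, 0, 0], "xyz": [0, 0, 0], "hand": 60}]'

```text
time: 34.25
tcp_pos: [0.5126, -0.0157, 0.2515]
eef_rot: [2.43, 1.99, 0.001]
force: [5.2, -1.1, -1.5]
grip_width: 0.739
grip_force: 25.0
```

>>> arm_command --targets '[{"angular": [0, 0, 0], "xyz": [0, 2.3, 0], "hand": 60}, {"angular": [0, 0, 0], "xyz": [0, 0, 0], "hand": 60}, {"angular": [0, 0, 0], "xyz": [0, 0, 0], "hand": 60}]'

```text
time: 34.5
tcp_pos: [0.5139, -0.0158, 0.2512]
eef_rot: [-2.43, -1.988, 0.002]
force: [-0.1, 0.9, -2.1]
grip_width: 0.735
grip_force: 25.0
```

>>> arm_command --targets '[{"angular": [0, 0, 0], "xyz": [0, 1, 0], "hand": 60}, {"angular": [0, 0, 0], "xyz": [0, 0, 0], "hand": 60}, {"angular": [0, 0, 0], "xyz": [0, 0, 0], "hand": 60}]'

```text
time: 34.75
tcp_pos: [0.5153, -0.0161, 0.2516]
eef_rot: [-2.431, -1.99, 0.0]
force: [-0.5, -0.0, -1.9]
grip_width: 0.738
grip_force: 25.0
```

>>> arm_command --targets '[{"angular": [0, 0, 0], "xyz": [0, 1, 0], "hand": 60}, {"angular": [0, 0, 0], "xyz": [0, 0, 0], "hand": 60}, {"angular": [0, 0, 0], "xyz": [0, 0, 0], "hand": 60}]'

```text
time: 35.0
tcp_pos: [0.5164, -0.0164, 0.2518]
eef_rot: [-2.431, -1.99, -0.0]
force: [0.9, -0.3, -1.3]
grip_width: 0.739
grip_force: 25.0
```

```bash
python3 -c "
from h import *
print(st()['torque']);goto(.5144,-.0163,.0955,-.199)"
```

```text
t 35.0 gp [ 0.5164 -0.0164  0.0928] phi -0.1988 w 67.8 gf 25.0 F [ 0.9 -0.3 -1.3] j [-0.18  0.5   1.74  0.    0.89  0.02]
[-0.0840294   0.04673137  0.0098195 ]
turn [ 0.0001 -0.0001  0.0002] n 1 then shift [-0.3 -2.  -2.7]
```

>>> arm_command --targets '[{"angular": [0, 0, 0], "xyz": [0, 1, 0], "hand": 60}, {"angular": [0, 0, 0], "xyz": [0, 0, 0], "hand": 60}, {"angular": [0, 0, 0], "xyz": [0, 0, 0], "hand": 60}]'

```text
time: 35.25
tcp_pos: [0.517, -0.0165, 0.2516]
eef_rot: [-2.43, -1.99, 0.001]
force: [-2.2, -0.1, -1.5]
grip_width: 0.74
grip_force: 25.0
```

>>> arm_command --targets '[{"angular": [0, 0, 0], "xyz": [0, 1, 0], "hand": 60}, {"angular": [0, 0, 0], "xyz": [0, 0, 0], "hand": 60}, {"angular": [0, 0, 0], "xyz": [0, 0, 0], "hand": 60}]'

```text
time: 35.5
tcp_pos: [0.5175, -0.0166, 0.2514]
eef_rot: [-2.428, -1.989, 0.004]
force: [-6.0, 0.2, -0.7]
grip_width: 0.738
grip_force: 25.0
```

```bash
python3 -c "
from h import *
print(st()['torque']);goto(.5144,-.0163,.0955,-.199)"
```

```text
t 35.5 gp [ 0.517  -0.0166  0.0924] phi -0.198 w 67.7 gf 25.0 F [-6.   0.2 -0.7] j [-0.18  0.51  1.74 -0.    0.9   0.02]
[0.01385712 0.92666398 0.43288959]
turn [-0.0033  0.0003  0.001 ] n 1 then shift [-0.3 -3.1 -3.1]
```

Guide contact spans x = 0.5130 to 0.5167, so the pocket centre is x ≈ 0.5149, and there is no vertical contact at this height. The blockage must therefore be the slide tops. I'll back off with the frame and measure the slides again.

>>> arm_command --targets '[{"angular": [0, 0, 0], "xyz": [0, -2.5, 0], "hand": 60}, {"angular": [0, 0, 0], "xyz": [0, 0, -20], "hand": 60}, {"angular": [0, 0, 0], "xyz": [0, 0, -35], "hand": 60}, {"angular": [0, 0, 0], "xyz": [0, 0, -20], "hand": 60}, {"angular": [0, 0, 0], "xyz": [38, 0, 0], "hand": 60}, {"angular": [0, 0, 0], "xyz": [38, 0, 0], "hand": 60}, {"angular": [0, 0, 0], "xyz": [38, -6, 0], "hand": 60}, {"angular": [0, 0, 0], "xyz": [38, -6, 0], "hand": 60}]'

```text
time: 36.17
tcp_pos: [0.5345, 0.1365, 0.3272]
eef_rot: [2.432, 1.987, 0.004]
force: [0.1, -0.1, -1.8]
grip_width: 0.738
grip_force: 25.0
```

>>> arm_command --targets '[{"angular": [0, 0, 0], "xyz": [38, -6, 0], "hand": 60}, {"angular": [0, 0, 0], "xyz": [38, -8, 0], "hand": 60}, {"angular": [0, 0, 0], "xyz": [38, -8, 0], "hand": 60}, {"angular": [0, 0, 0], "xyz": [38, -8, 0], "hand": 60}, {"angular": [0, 0, 0], "xyz": [38, -8, 0], "hand": 60}, {"angular": [0, 0, 0], "xyz": [0, 0, 0], "hand": 60}]'

```text
time: 36.67
tcp_pos: [0.5333, 0.3353, 0.3267]
eef_rot: [-2.424, -1.995, -0.007]
force: [-1.1, -1.0, -1.3]
grip_width: 0.737
grip_force: 25.0
```

```bash
cat > v.py <<'E'
from pk import *
st()
t=Cam('top');S=Cam('side');B=(.5149,-.0163,-.199)
np.save("t.npy",t.img)
b=pocketview(t,*B,.068,W=700,H=330,mm=.00027)
for k in range(-90,91,10): cv2.line(b,(350-int(k/.27),0),(350-int(k/.27),8 if k else 16),(0,0,255),1)
for k in range(-50,51,10): cv2.line(b,(0,165-int(k/.27)),(8 if k else 16,165-int(k/.27)),(0,0,255),1)
p=S.proj([[.5144,-.0163,.06]])[0].astype(int); e=cv2.resize(S.img[p[1]-22:p[1]+14,p[0]-46:p[0]+46],(700,270),interpolation=cv2.INTER_CUBIC)
cv2.imwrite("pics/N.png",np.vstack([b,e]))
E
python3 v.py
```

```text
t 36.67 gp [0.5337 0.336  0.1677] phi -0.1939 w 67.6 gf 25.0 F [-1.1 -1.  -1.3] j [0.44 0.6  1.33 0.   1.21 0.63]
```

View pics/N.png

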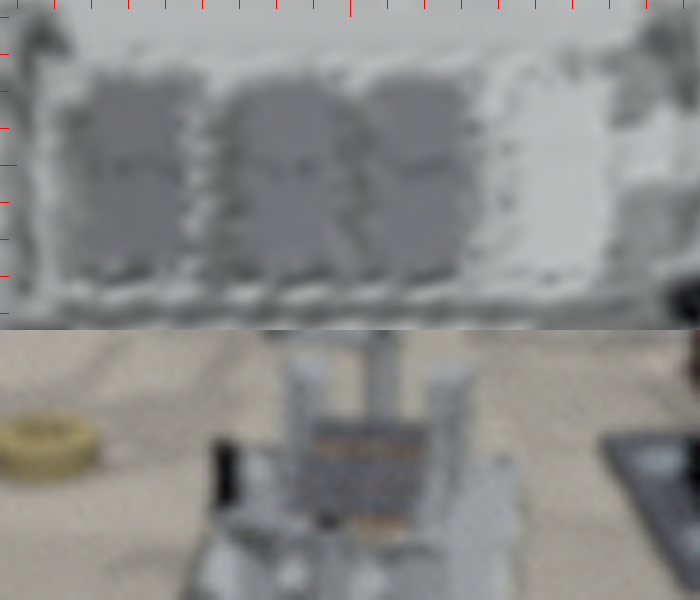

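N confirms the slides lie slightly towards −x', but not by enough to explain the blockage alone. I'll check whether the held frame has pitched in the grip, and fit each slide with its angle free.

```bash
cat > f6.py <<'E'
from h import *
import sys
def hull6(cam,c,R,D):
    P=c+np.array([[a,b,k] for a in(-.5,.5) for b in(-.5,.5) for k in(-.5,.5)])*D@R.T
    h=cv2.convexHull(cam.proj(P).astype(np.float32))[:,0].astype(float); m=h.mean(0); pts=[];nn=[]
    for a,b in zip(h,np.roll(h,-1,0)):
        v=b-a;k=np.linalg.norm(v)
        if k<2: continue
        N=np.array([v[1],-v[0]])/k; N*=np.sign(N@(a+v/2-m)); q=np.linspace(.04,.96,max(3,int(2*k)))[:,None]
        pts.append(a+q*v);nn.append(np.tile(N,(len(q),1)))
    return np.vstack(pts),np.vstack(nn)
def fit6(cams,c0,ph,D,mode,d=1.,w=(.01,.01,.01,.1,.1,.1)):
    for c in cams:c.blur=feat(c,mode)
    def smp(c,uv): uv=uv.astype(np.float32); return cv2.remap(c.blur,uv[None,:,0],uv[None,:,1],cv2.INTER_LINEAR)[0].astype(float)
    def cost(v):
        v=v*w; R=Rot.from_euler("z",ph).as_matrix()@Rot.from_rotvec(v[3:]).as_matrix(); t=0
        for c in cams:
            p,n=hull6(c,np.array(c0)+v[:3],R,D); t-=gain(smp(c,p-d*n)-smp(c,p+d*n),mode)
        return t
    best=None
    for i in range(10):
        g=np.random.default_rng(i).uniform(-.4,.4,6)
        q=minimize(cost,g,method="Nelder-Mead",options=dict(maxiter=3000,xatol=1e-3,fatol=1e-4,initial_simplex=np.vstack([g,g+.3*np.eye(6)])))
        if best is None or q.fun<best.fun:best=q
    return best.x*w,-best.fun
if __name__=="__main__":
    s0=st();R=Rot.from_rotvec(s0['eef_rot']).as_matrix(); g=np.array(s0['tcp_pos'])+.159*R[:,2]; ph=np.arctan2(R[1,1],R[0,1])
    S=Cam('side');t=Cam('top'); D=np.array([.068,.176,.028]); c0=g+[0,0,-.0096]
    for m in("dark","rgb"):
        for cs in([S],[S,t]): v,f=fit6(cs,c0,ph,D,m); print(m,len(cs),"offset mm",(v[:3]*1000).round(1),"rot own xyz",v[3:].round(3),round(f,1))
E
python3 f6.py
python3 - <<'E'
import sys; sys.path.insert(0,'.')
from h import *
t=Cam('top'); B=(.5149,-.0163,-.199);c,s=np.cos(-.199),np.sin(-.199)
g=feat(t,"rgb")
# far edge (+x') at z=.068 and near-bottom edge at z=.048, per slide, at lateral offsets
for y0 in(.058,.016,-.019):
    for nm,z,rng in(("far",.068,(.018,.034)),("near",.048,(-.038,-.022))):
        r=[]
        for dy in(-.009,-.0045,0,.0045,.009):
            a=np.linspace(*rng,161); b=np.full(161,y0+dy)
            P=np.c_[B[0]+c*a-s*b,B[1]+s*a+c*b,np.full(161,z)]; uv=t.proj(P).astype(np.float32)
            I=cv2.remap(g,uv[None,:,0],uv[None,:,1],cv2.INTER_CUBIC)[0].mean(1); r.append(a[np.argmax(np.abs(np.diff(I)))]*1000)
        print(y0,nm,np.round(r,1),"mean",np.mean(r).round(2))
E
```

```text
t 36.77 gp [0.5341 0.3306 0.1674] phi -0.196 w 67.6 gf 25.0 F [-0.  -0.8 -1.5] j [0.43 0.59 1.33 0.   1.21 0.63]
dark 1 offset mm [-6.6  7.8  2. ] rot own xyz [-0.25  -0.018  0.159] 68.6
dark 2 offset mm [-3.6 -3.8  4.3] rot own xyz [-0.256 -0.032  0.043] 115.3
rgb 1 offset mm [-2.5 13.1  0.2] rot own xyz [-0.254 -0.025  0.066] 117.6
rgb 2 offset mm [-4.2 -3.6  4. ] rot own xyz [-0.268  0.033  0.034] 204.6
0.058 far [25.4 24.6 23.5 26.2 25.1] mean 24.96
0.058 near [-34.2 -34.7 -28.4 -29.4 -30. ] mean -31.34
0.016 far [23.7 26.4 25.4 24.5 23.4] mean 24.68
0.016 near [-29.5 -29.  -30.3 -34.7 -29.7] mean -30.64
-0.019 far [24.1 23.2 25.4 25.  23.9] mean 24.32
-0.019 near [-33.2 -28.9 -29.6 -34.3 -38. ] mean -32.8
```

The frame has pitched about 0.25 rad in the grip, with its +y' end hanging low. That explains the blockage. I'll set it flat on the bench here, then grip it again harder and move more gently.

>>> arm_command --targets '[{"angular": [0, 0, 0], "xyz": [0, 0, 30], "hand": 60}, {"angular": [0, 0, 0], "xyz": [0, 0, 35], "hand": 60}, {"angular": [0, 0, 0], "xyz": [0, 0, 30], "hand": 60}, {"angular": [0, 0, 0], "xyz": [0, 0, 18], "hand": 60}, {"angular": [0, 0, 0], "xyz": [0, 0, 5], "hand": 60}, {"angular": [0, 0, 0], "xyz": [0, 0, 0], "hand": 60}]'

```text
time: 37.42
tcp_pos: [0.5346, 0.3276, 0.2076]
eef_rot: [-2.432, -1.987, 0.004]
force: [-0.4, 0.4, -1.0]
grip_width: 0.739
grip_force: 25.0
```

>>> arm_command --targets '[{"angular": [0, 0, 0], "xyz": [0, 0, 3], "hand": 60}, {"angular": [0, 0, 0], "xyz": [0, 0, 3], "hand": 60}, {"angular": [0, 0, 0], "xyz": [0, 0, 3], "hand": 60}, {"angular": [0, 0, 0], "xyz": [0, 0, 3], "hand": 60}, {"angular": [0, 0, 0], "xyz": [0, 0, 3], "hand": 60}, {"angular": [0, 0, 0], "xyz": [0, 0, 3], "hand": 60}]' --squeeze 4

```text
time: 37.92
tcp_pos: [0.5345, 0.3289, 0.1909]
eef_rot: [2.431, 1.99, 0.001]
force: [-0.3, -0.8, -1.2]
grip_width: 0.736
grip_force: 4.0
```

```bash
python3 -c "
from h import *
print(st()['torque']);goto(.535,.331,.0236,-.196)"
```

```text
t 37.92 gp [0.5346 0.329  0.0319] phi -0.1987 w 67.6 gf 4.0 F [-0.3 -0.8 -1.2] j [0.43 0.75 1.46 0.   0.94 0.63]
[-0.09160987  0.06968251  0.03214426]
turn [ 0.0006 -0.0005 -0.0027] n 1 then shift [2.1 0.1 8.3]
```

>>> arm_command --targets '[{"angular": [0, 0, 0], "xyz": [0, 0, 4], "hand": 60}, {"angular": [0, 0, 0], "xyz": [0, 0, 3], "hand": 60}, {"angular": [0, 0, 0], "xyz": [0, 0, 0], "hand": 60}, {"angular": [0, 0, 0], "xyz": [0, 0, 0], "hand": 91.8}, {"angular": [0, 0, 0], "xyz": [0, 0, 0], "hand": 91.8}, {"angular": [0, 0, 0], "xyz": [0, 0, 0], "hand": 91.8}, {"angular": [0, 0, 0], "xyz": [0, 0, 0], "hand": 91.8}, {"angular": [0, 0, 0], "xyz": [0, 0, -20], "hand": 91.8}]'

```text
time: 38.58
tcp_pos: [0.5333, 0.3283, 0.2007]
eef_rot: [-2.43, -1.989, 0.01]
force: [-0.1, -0.4, -0.0]
grip_width: 0.994
grip_force: 0.0
```

>>> arm_command --targets '[{"angular": [0, 0, 0], "xyz": [0, 0, -40], "hand": 91.8}, {"angular": [0, 0, 0], "xyz": [0, 0, -40], "hand": 91.8}, {"angular": [0, 0, 0], "xyz": [0, 0, -30], "hand": 91.8}, {"angular": [0, 0, 0], "xyz": [-40, 0, 0], "hand": 91.8}, {"angular": [0, 0, 0], "xyz": [-40, 0, 0], "hand": 91.8}, {"angular": [0, 0, 0], "xyz": [-40, 0, 0], "hand": 91.8}, {"angular": [0, 0, 0], "xyz": [-40, 0, 0], "hand": 91.8}, {"angular": [0, 0, 0], "xyz": [-40, 0, 0], "hand": 91.8}]'

```text
time: 39.25
tcp_pos: [0.4941, 0.1313, 0.3142]
eef_rot: [2.43, 1.99, 0.001]
force: [0.7, -0.5, 0.2]
grip_width: 0.999
grip_force: 0.0
```

```bash
cat > fc.py <<'E'
from f6 import *
st(); S=Cam('side');t=Cam('top')
for d in(.8,1.2):
    q=sfit([t],.5346,.330,-.199,0,.068,.176,.028,mode='dark',d=d,r=1.);print('frame',q.round(4))
    print(' joint',sfit([t,S],*q[:4],.068,.176,.028,mode='dark',d=d,free=True).round(4))
E
python3 fc.py
```

```text
t 39.25 gp [0.4942 0.1313 0.1552] phi -0.1982 w 91.7 gf 0.0 F [ 0.7 -0.5  0.2] j [ 0.11  0.41  1.69 -0.    1.04  0.31]
frame [ 0.5313  0.325  -0.204   0.     50.8779]
 joint [ 5.31600e-01  3.25400e-01 -2.08300e-01 -1.00000e-03  8.83072e+01]
frame [ 0.5309  0.3246 -0.2051  0.     64.5736]
 joint [ 5.312000e-01  3.252000e-01 -2.132000e-01 -8.000000e-04  1.165994e+02]
```

>>> arm_command --targets '[{"angular": [0, 0, 0], "xyz": [-40, 0, 0], "hand": 91.8}, {"angular": [0, 0, 0], "xyz": [-40, 0, 0], "hand": 91.8}, {"angular": [0, 0, 0], "xyz": [-40, 0, 0], "hand": 91.8}, {"angular": [0, 0, 0], "xyz": [-20, 0, 0], "hand": 91.8}, {"angular": [0, 0, 0], "xyz": [0, 0, 0], "hand": 91.8}]'

```text
time: 39.77
tcp_pos: [0.4669, -0.0072, 0.3141]
eef_rot: [2.434, 1.985, 0.0]
force: [0.2, -0.4, -0.2]
grip_width: 1.0
grip_force: 0.0
```

```bash
python3 fc.py; python3 -c "
from h import *
goto(.5325,.327,.12,-.204)"
```

```text
t 39.77 gp [ 0.467  -0.0073  0.1551] phi -0.2025 w 91.8 gf 0.0 F [ 0.2 -0.4 -0.2] j [-0.18  0.34  1.81 -0.    0.99  0.02]
frame [ 0.5312  0.325  -0.1967  0.     77.8523]
 joint [ 5.318000e-01  3.251000e-01 -2.040000e-01  1.000000e-04  1.096638e+02]
frame [  0.5309   0.3246  -0.1956   0.     100.0733]
 joint [ 5.315000e-01  3.249000e-01 -1.981000e-01  1.000000e-04  1.437739e+02]
turn [ 0.0008 -0.0006  0.0033] n 1 then shift [337.9  -3.5  35.1]
```

>>> arm_command --targets '[{"angular": [0, 0, -0.004], "xyz": [0, 0, 0], "hand": 91.8}, {"angular": [0, 0, 0], "xyz": [40, 0, 0], "hand": 91.8}, {"angular": [0, 0, 0], "xyz": [40, 0, 0], "hand": 91.8}, {"angular": [0, 0, 0], "xyz": [40, 0, 0], "hand": 91.8}, {"angular": [0, 0, 0], "xyz": [40, 0, 0], "hand": 91.8}, {"angular": [0, 0, 0], "xyz": [40, 0, 0], "hand": 91.8}, {"angular": [0, 0, 0], "xyz": [40, 0, 0], "hand": 91.8}, {"angular": [0, 0, 0], "xyz": [40, 0, 0], "hand": 91.8}]'

```text
time: 40.53
tcp_pos: [0.5207, 0.2743, 0.3137]
eef_rot: [-2.424, -1.998, -0.0]
force: [1.0, -0.1, 0.1]
grip_width: 1.003
grip_force: 0.0
```

>>> arm_command --targets '[{"angular": [0, 0, 0], "xyz": [38, 0, 0], "hand": 91.8}, {"angular": [0, 0, 0], "xyz": [20, -2, 0], "hand": 91.8}, {"angular": [0, 0, 0], "xyz": [0, 0, 30], "hand": 91.8}, {"angular": [0, 0, 0], "xyz": [0, 0, 35], "hand": 91.8}, {"angular": [0, 0, 0], "xyz": [0, 0, 20], "hand": 91.8}, {"angular": [0, 0, 0], "xyz": [0, 0, 0], "hand": 91.8}, {"angular": [0, 0, 0], "xyz": [0, 0, 0], "hand": 91.8}, {"angular": [0, 0, 0], "xyz": [0, 0, 0], "hand": 91.8}]'

```text
time: 41.2
tcp_pos: [0.5309, 0.3287, 0.2303]
eef_rot: [2.425, 1.996, 0.004]
force: [-0.7, 0.1, 0.2]
grip_width: 0.999
grip_force: 0.0
```

```bash
python3 -c "
from h import *
st();goto(.5318,.325,.0225,-.198)"
```

```text
t 41.2 gp [0.5313 0.3289 0.0713] phi -0.1936 w 91.7 gf 0.0 F [-0.7  0.1  0.2] j [0.43 0.69 1.44 0.   1.   0.63]
turn [ 0.002  -0.0017  0.0044] n 1 then shift [-3.5  1.6 48.8]
```

>>> arm_command --targets '[{"angular": [0, 0, 0.0044], "xyz": [-3.3, 1, 0], "hand": 91.8}, {"angular": [0, 0, 0], "xyz": [0, 0, 20], "hand": 91.8}, {"angular": [0, 0, 0], "xyz": [0, 0, 16], "hand": 91.8}, {"angular": [0, 0, 0], "xyz": [0, 0, 8], "hand": 91.8}, {"angular": [0, 0, 0], "xyz": [0, 0, 0], "hand": 91.8}, {"angular": [0, 0, 0], "xyz": [0, 0, 0], "hand": 91.8}, {"angular": [0, 0, 0], "xyz": [0, 0, 0], "hand": 91.8}, {"angular": [0, 0, 0], "xyz": [0, 0, 0], "hand": 91.8}]'

```text
time: 41.87
tcp_pos: [0.5315, 0.3243, 0.1861]
eef_rot: [2.431, 1.989, 0.004]
force: [0.5, 0.2, 0.8]
grip_width: 0.998
grip_force: 0.0
```

```bash
python3 -c "
from h import *
st();goto(.5318,.325,.0225,-.198)"
```

```text
t 41.87 gp [0.5319 0.3245 0.0271] phi -0.1993 w 91.6 gf 0.0 F [0.5 0.2 0.8] j [0.42 0.75 1.48 0.   0.92 0.62]
turn [ 0.0019 -0.0014 -0.0013] n 1 then shift [0.7 0.1 4.6]
```

>>> arm_command --targets '[{"angular": [0, 0, 0], "xyz": [0.5, 0, 4.5], "hand": 91.8}, {"angular": [0, 0, 0], "xyz": [0, 0, 0], "hand": 91.8}, {"angular": [0, 0, 0], "xyz": [0, 0, 0], "hand": 60}, {"angular": [0, 0, 0], "xyz": [0, 0, 0], "hand": 60}, {"angular": [0, 0, 0], "xyz": [0, 0, 0], "hand": 60}, {"angular": [0, 0, 0], "xyz": [0, 0, 0], "hand": 60}, {"angular": [0, 0, 0], "xyz": [0, 0, 0], "hand": 60}, {"angular": [0, 0, 0], "xyz": [0, 0, 0], "hand": 60}]' --squeeze 60

```text
time: 42.53
tcp_pos: [0.5313, 0.3246, 0.1803]
eef_rot: [2.431, 1.99, 0.001]
force: [1.2, -0.2, -0.1]
grip_width: 0.738
grip_force: 60.0
```

```bash
python3 -c "
from h import *
st();goto(.5149,-.0163,.18,-.199)"
```

```text
t 42.53 gp [0.5313 0.3247 0.0213] phi -0.1992 w 67.8 gf 60.0 F [ 1.2 -0.2 -0.1] j [0.43 0.76 1.48 0.   0.91 0.62]
turn [ 0.0003 -0.0003 -0.0002] n 1 then shift [-337.4   51.4 -158.7]
```

>>> arm_command --targets '[{"angular": [0, 0, 0], "xyz": [0, 0, -5], "hand": 60}, {"angular": [0, 0, 0], "xyz": [0, 0, -12], "hand": 60}, {"angular": [0, 0, 0], "xyz": [0, 0, -20], "hand": 60}, {"angular": [0, 0, 0], "xyz": [0, 0, -25], "hand": 60}, {"angular": [0, 0, 0], "xyz": [0, 0, -25], "hand": 60}, {"angular": [0, 0, 0], "xyz": [0, 0, -25], "hand": 60}, {"angular": [0, 0, 0], "xyz": [0, 0, -20], "hand": 60}, {"angular": [0, 0, 0], "xyz": [0, 0, -10], "hand": 60}]'

```text
time: 43.2
tcp_pos: [0.5313, 0.3248, 0.3264]
eef_rot: [2.43, 1.989, 0.008]
force: [-0.2, 0.4, -1.5]
grip_width: 0.74
grip_force: 60.0
```

```bash
sed -i 's/-.0096\]/-.0085]/' f6.py; python3 f6.py
```

```text
t 43.2 gp [0.5321 0.3252 0.1674] phi -0.1991 w 67.9 gf 60.0 F [-0.2  0.4 -1.5] j [0.43 0.58 1.35 0.   1.2  0.62]
dark 1 offset mm [ 1.6 19.4 -2.8] rot own xyz [-0.033 -0.031  0.041] 67.8
dark 2 offset mm [-1.9  1.6  1.9] rot own xyz [-0.036 -0.02   0.027] 108.3
rgb 1 offset mm [0.7 7.  0.6] rot own xyz [-0.036 -0.03   0.044] 116.2
rgb 2 offset mm [-0.6  1.6  2. ] rot own xyz [-0.036 -0.039  0.005] 198.2
```

>>> arm_command --targets '[{"angular": [0, 0, 0], "xyz": [-10, 1, 0], "hand": 60}, {"angular": [0, 0, 0], "xyz": [-20, 3, 0], "hand": 60}, {"angular": [0, 0, 0], "xyz": [-30, 5, 0], "hand": 60}, {"angular": [0, 0, 0], "xyz": [-30, 5, 0], "hand": 60}, {"angular": [0, 0, 0], "xyz": [-30, 5, 0], "hand": 60}, {"angular": [0, 0, 0], "xyz": [-30, 5, 0], "hand": 60}, {"angular": [0, 0, 0], "xyz": [-30, 5, 0], "hand": 60}, {"angular": [0, 0, 0], "xyz": [-30, 5, 0], "hand": 60}]'

```text
time: 43.97
tcp_pos: [0.5219, 0.11, 0.3204]
eef_rot: [-2.43, -1.988, 0.005]
force: [0.6, -0.3, -1.5]
grip_width: 0.733
grip_force: 60.0
```

>>> arm_command --targets '[{"angular": [0, 0, 0], "xyz": [-30, 5, 0], "hand": 60}, {"angular": [0, 0, 0], "xyz": [-30, 5, 0], "hand": 60}, {"angular": [0, 0, 0], "xyz": [-30, 4, 0], "hand": 60}, {"angular": [0, 0, 0], "xyz": [-22, 2, 0], "hand": 60}, {"angular": [0, 0, 0], "xyz": [-11, 0, 0], "hand": 60}, {"angular": [0, 0, 0], "xyz": [-4, 0, 0], "hand": 60}, {"angular": [0, 0, 0], "xyz": [0, 0, 0], "hand": 60}, {"angular": [0, 0, 0], "xyz": [0, 0, 0], "hand": 60}]'

```text
time: 44.63
tcp_pos: [0.5133, -0.015, 0.3217]
eef_rot: [-2.43, -1.989, 0.0]
force: [0.8, 0.1, -1.3]
grip_width: 0.736
grip_force: 60.0
```

>>> arm_command --targets '[{"angular": [0, 0, 0], "xyz": [0, 0, 15], "hand": 60}, {"angular": [0, 0, 0], "xyz": [0, 0, 15], "hand": 60}, {"angular": [0, 0, 0], "xyz": [0, 0, 10], "hand": 60}, {"angular": [0, 0, 0], "xyz": [0, 0, 5], "hand": 60}, {"angular": [0, 0, 0], "xyz": [0, 0, 0], "hand": 60}, {"angular": [0, 0, 0], "xyz": [0, 0, 0], "hand": 60}, {"angular": [0, 0, 0], "xyz": [0, 0, 0], "hand": 60}]'

```text
time: 45.22
tcp_pos: [0.5138, -0.0154, 0.2779]
eef_rot: [2.43, 1.99, 0.001]
force: [-0.0, 0.8, -2.2]
grip_width: 0.736
grip_force: 60.0
```

```bash
python3 f6.py; python3 -c "
from h import *
goto(.5140,-.0163,.0693,-.199)"
```

```text
t 45.22 gp [ 0.514  -0.0154  0.1189] phi -0.1987 w 67.6 gf 60.0 F [-0.   0.8 -2.2] j [-0.18  0.46  1.73  0.    0.95  0.02]
dark 1 offset mm [ 0.  -0.2  2.1] rot own xyz [-0.037 -0.029  0.042] 54.2
dark 2 offset mm [-1.2 -2.4  2.6] rot own xyz [-0.024  0.002  0.023] 70.6
rgb 1 offset mm [-0.3 -2.7  3.1] rot own xyz [-0.039 -0.031  0.042] 93.9
rgb 2 offset mm [-1.3 -1.3  2.1] rot own xyz [-0.025 -0.     0.023] 128.4
turn [ 0.0014 -0.0001 -0.0001] n 1 then shift [-0.7  0.4 49.6]
```

>>> arm_command --targets '[{"angular": [0, 0, 0], "xyz": [-0.5, 0, 8], "hand": 60}, {"angular": [0, 0, 0], "xyz": [0, 0, 5], "hand": 60}, {"angular": [0, 0, 0], "xyz": [0, 0, 5], "hand": 60}, {"angular": [0, 0, 0], "xyz": [0, 0, 5], "hand": 60}, {"angular": [0, 0, 0], "xyz": [0, 0, 0], "hand": 60}, {"angular": [0, 0, 0], "xyz": [0, 0, 0], "hand": 60}]'

```text
time: 45.82
tcp_pos: [0.5132, -0.0161, 0.2537]
eef_rot: [-2.431, -1.989, 0.001]
force: [-0.4, 0.1, -1.6]
grip_width: 0.736
grip_force: 60.0
```

```bash
python3 -c "
from h import *
print(st()['torque']);goto(.5140,-.0163,.0693,-.199)"
```

```text
t 45.82 gp [ 0.513  -0.016   0.0947] phi -0.1993 w 67.6 gf 60.0 F [-0.4  0.1 -1.6] j [-0.18  0.5   1.75  0.    0.89  0.02]
[-0.03540174  0.07121049 -0.04977685]
turn [-0.0013 -0.0001 -0.0003] n 1 then shift [-0.   0.8 25.4]
```

>>> arm_command --targets '[{"angular": [0, 0, 0], "xyz": [0, 0, 4], "hand": 60}, {"angular": [0, 0, 0], "xyz": [0, 0, 4], "hand": 60}, {"angular": [0, 0, 0], "xyz": [0, 0, 0], "hand": 60}, {"angular": [0, 0, 0], "xyz": [0, 0, 0], "hand": 60}]'

```text
time: 46.15
tcp_pos: [0.5133, -0.0161, 0.246]
eef_rot: [-2.431, -1.989, 0.001]
force: [0.4, 0.1, -2.3]
grip_width: 0.738
grip_force: 60.0
```

```bash
python3 -c "
from h import *
print(st()['torque']);goto(.5140,-.0163,.0693,-.199)"
```

```text
t 46.15 gp [ 0.5132 -0.0161  0.087 ] phi -0.1992 w 67.8 gf 60.0 F [ 0.4  0.1 -2.3] j [-0.18  0.51  1.76  0.    0.88  0.02]
[-0.09152779  0.0838905   0.01897773]
turn [-0.0006 -0.0001 -0.0002] n 1 then shift [-0.1  0.7 17.7]
```

>>> arm_command --targets '[{"angular": [0, 0, 0], "xyz": [0, 0.4, 4], "hand": 60}, {"angular": [0, 0, 0], "xyz": [0, 0, 4], "hand": 60}, {"angular": [0, 0, 0], "xyz": [0, 0, 4], "hand": 60}, {"angular": [0, 0, 0], "xyz": [0, 0, 3], "hand": 60}, {"angular": [0, 0, 0], "xyz": [0, 0, 0], "hand": 60}, {"angular": [0, 0, 0], "xyz": [0, 0, 0], "hand": 60}]'

```text
time: 46.65
tcp_pos: [0.5137, -0.0162, 0.2309]
eef_rot: [-2.431, -1.989, 0.0]
force: [0.2, 0.1, -1.6]
grip_width: 0.737
grip_force: 60.0
```

```bash
python3 -c "
from h import *
print(st()['torque']);goto(.5140,-.0163,.0693,-.199)"
```

```text
t 46.65 gp [ 0.5136 -0.0161  0.0719] phi -0.1992 w 67.7 gf 60.0 F [ 0.2  0.1 -1.6] j [-0.18  0.53  1.77  0.    0.84  0.02]
[-0.09097997  0.06396408 -0.05029998]
turn [-0.0006 -0.0001 -0.0002] n 1 then shift [-0.1  0.3  2.6]
```

>>> arm_command --targets '[{"angular": [0, 0, 0], "xyz": [0, 0, 2.3], "hand": 60}, {"angular": [0, 0, 0], "xyz": [0, 0, 0], "hand": 60}, {"angular": [0, 0, 0], "xyz": [0, 0, 0], "hand": 60}, {"angular": [0, 0, 0], "xyz": [0, 0, 0], "hand": 88}, {"angular": [0, 0, 0], "xyz": [0, 0, 0], "hand": 88}, {"angular": [0, 0, 0], "xyz": [0, 0, 0], "hand": 88}, {"angular": [0, 0, 0], "xyz": [0, 0, 0], "hand": 88}, {"angular": [0, 0, 0], "xyz": [0, 0, -20], "hand": 88}]'

```text
time: 47.32
tcp_pos: [0.5127, -0.0161, 0.2465]
eef_rot: [-2.428, -1.986, 0.006]
force: [-0.7, -0.2, -0.1]
grip_width: 0.953
grip_force: 0.0
```

>>> arm_command --targets '[{"angular": [0, 0, 0], "xyz": [0, 0, -35], "hand": 60}, {"angular": [0, 0, 0], "xyz": [0, 0, -40], "hand": 60}, {"angular": [0, 0, 0], "xyz": [-38, 0, -10], "hand": 60}, {"angular": [0, 0, 0], "xyz": [-38, -5, 0], "hand": 60}, {"angular": [0, 0, 0], "xyz": [-38, -10, 0], "hand": 60}, {"angular": [0, 0, 0], "xyz": [-38, -10, 0], "hand": 60}, {"angular": [0, 0, 0], "xyz": [-38, -10, 0], "hand": 60}, {"angular": [0, 0, 0], "xyz": [0, 0, 0], "hand": 60}]'

```text
time: 47.98
tcp_pos: [0.4396, -0.2004, 0.3342]
eef_rot: [2.435, 1.982, -0.003]
force: [0.7, -0.2, -0.0]
grip_width: 0.654
grip_force: 0.0
```

```bash
cat > cv.py <<'E'
from h import *
st(); S=Cam('side');t=Cam('top')
for d in(.8,1.2):
    print('frame',sfit([t],.5144,-.0163,-.199,.062,.068,.176,.014,mode='dark',d=d).round(4), sfit([t,S],.5144,-.0163,-.199,.062,.068,.176,.014,mode='dark',d=d,free=True).round(4))
    for m in('rgb','br'):
        q=sfit([t],.655,.107,.03,0,.068,.176,.008,mode=m,d=d,r=1.); print('cover',m,q.round(4),sfit([S],*q[:4],.068,.176,.008,mode=m,d=d).round(4),sfit([t,S],*q[:4],.068,.176,.008,mode=m,d=d,free=True).round(4))
g=cv2.cvtColor(t.img,cv2.COLOR_BGR2GRAY)
u=t.proj([[.655,.107,.03]])[0].astype(int); w=g[u[1]-14:u[1]+15,u[0]-20:u[0]+21]; m=(w<55).astype(np.uint8)
mm=cv2.moments(m,True); c=np.array([mm['m10'],mm['m01']])/mm['m00']+[u[0]-20,u[1]-14]
print("handle dark blob n",int(mm['m00']),"at z .019",t.back([c],.019).round(4),"at .03",t.back([c],.03).round(4))
E
python3 cv.py
```

```text
t 47.98 gp [ 0.4396 -0.2008  0.1752] phi -0.2046 w 60.0 gf 0.0 F [ 0.7 -0.2 -0. ] j [-0.59  0.34  1.74 -0.    1.06 -0.38]
frame [ 5.11700e-01 -1.58000e-02 -1.98300e-01  6.20000e-02  6.89119e+01] [ 5.12500e-01 -1.56000e-02 -2.01900e-01  6.04000e-02  8.88459e+01]
cover rgb [ 0.6772  0.117  -0.1765  0.     30.4725] [6.88800e-01 1.32800e-01 3.45000e-02 0.00000e+00 4.35222e+01] [ 6.923000e-01  1.131000e-01  4.100000e-02 -1.100000e-02  1.089349e+02]
cover br [0.649  0.1136 0.0249 0.     0.4805] [0.6928 0.0903 0.03   0.     9.8869] [ 0.6686  0.1145 -0.013  -0.0114  3.6912]
frame [ 5.1170e-01 -1.5800e-02 -1.9920e-01  6.2000e-02  8.3404e+01] [ 5.126000e-01 -1.560000e-02 -2.028000e-01  6.050000e-02  1.114286e+02]
cover rgb [6.87800e-01 1.14700e-01 4.24000e-02 0.00000e+00 7.48346e+01] [6.89700e-01 1.15000e-01 2.67000e-02 0.00000e+00 5.88173e+01] [ 6.926000e-01  1.130000e-01  5.510000e-02 -1.120000e-02  1.459188e+02]
cover br [ 0.6889  0.1123  0.0294  0.     12.1138] [ 0.6927  0.0909  0.0302  0.     13.8941] [6.89600e-01 8.59000e-02 3.87000e-02 3.00000e-03 2.87087e+01]
handle dark blob n 67 at z .019 [[0.6876 0.0867 0.019 ]] at .03 [[0.6845 0.0859 0.03  ]]
```

The frame is seated. The cover has been knocked to about (0.69, 0.087), so I'll refit it there.

```bash
cat > cv2_.py <<'E'
from h import *
S=Cam('side');t=Cam('top')
for d in(.8,1.2):
    for m in('rgb','br'):
        q=sfit([t],.689,.088,.033,0,.068,.176,.008,mode=m,d=d,r=.7); print('cover',m,q.round(4),sfit([S],*q[:4],.068,.176,.008,mode=m,d=d).round(4),sfit([t,S],*q[:4],.068,.176,.008,mode=m,d=d,free=True).round(4))
g=cv2.cvtColor(t.img,cv2.COLOR_BGR2GRAY)
u=t.proj([[.689,.088,.03]])[0].astype(int); w=g[u[1]-8:u[1]+9,u[0]-14:u[0]+15]; m=(w<60).astype(np.uint8)
mm=cv2.moments(m,True); c=np.array([mm['m10'],mm['m01']])/mm['m00']+[u[0]-14,u[1]-8]
print("handle dark blob n",int(mm['m00']),"at z .019",t.back([c],.019).round(4),"at .03",t.back([c],.03).round(4), "touch", m[0].sum(),m[-1].sum(),m[:,0].sum(),m[:,-1].sum())
goto(.689,.088,.10,.033)
E
python3 cv2_.py
```

```text
cover rgb [6.89100e-01 8.81000e-02 5.66000e-02 0.00000e+00 7.03483e+01] [6.90400e-01 8.70000e-02 4.38000e-02 0.00000e+00 6.43625e+01] [ 6.894000e-01  8.800000e-02  5.630000e-02 -2.000000e-04  1.330147e+02]
cover br [ 0.6903  0.0872  0.0447  0.     12.233 ] [ 0.693   0.0901  0.0378  0.     10.0885] [6.90200e-01 8.71000e-02 4.38000e-02 1.60000e-03 2.17622e+01]
cover rgb [6.88400e-01 8.80000e-02 5.46000e-02 0.00000e+00 9.01919e+01] [6.90300e-01 8.73000e-02 4.92000e-02 0.00000e+00 8.74247e+01] [6.889000e-01 8.790000e-02 5.170000e-02 2.000000e-04 1.754764e+02]
cover br [ 0.6897  0.0868  0.0295  0.     15.5201] [ 0.6926  0.0921  0.0234  0.     14.1017] [6.89500e-01 8.60000e-02 3.88000e-02 2.80000e-03 2.88611e+01]
handle dark blob n 69 at z .019 [[0.6877 0.0867 0.019 ]] at .03 [[0.6846 0.0859 0.03  ]] touch 0 0 0 0
turn [ 1.000e-04 -5.000e-04 -2.321e-01] n 2 then shift [274.6 256.1  74.9]
```

>>> arm_command --targets '[{"angular": [0, 0, -0.0855], "xyz": [0, 0, 0], "hand": 45}, {"angular": [0, 0, -0.0855], "xyz": [0, 0, 0], "hand": 45}, {"angular": [0, 0, -0.0855], "xyz": [0, 0, 0], "hand": 45}, {"angular": [0, 0, 0], "xyz": [27, 26, 0], "hand": 45}, {"angular": [0, 0, 0], "xyz": [27, 26, 0], "hand": 45}, {"angular": [0, 0, 0], "xyz": [27, 26, 0], "hand": 45}, {"angular": [0, 0, 0], "xyz": [27, 26, 0], "hand": 45}, {"angular": [0, 0, 0], "xyz": [27, 26, 0], "hand": 45}]'

```text
time: 48.85
tcp_pos: [0.5651, -0.0496, 0.334]
eef_rot: [-2.154, -2.287, -0.0]
force: [0.3, -0.5, -0.0]
grip_width: 0.491
grip_force: 0.0
```

>>> arm_command --targets '[{"angular": [0, 0, 0], "xyz": [27, 26, 0], "hand": 45}, {"angular": [0, 0, 0], "xyz": [27, 26, 0], "hand": 45}, {"angular": [0, 0, 0], "xyz": [27, 26, 0], "hand": 45}, {"angular": [0, 0, 0], "xyz": [27, 26, 0], "hand": 45}, {"angular": [0, 0, 0], "xyz": [20, 20, 0], "hand": 45}, {"angular": [0, 0, 0], "xyz": [0, 0, 30], "hand": 45}, {"angular": [0, 0, 0], "xyz": [0, 0, 0], "hand": 45}, {"angular": [0, 0, 0], "xyz": [0, 0, 0], "hand": 45}]'

```text
time: 49.52
tcp_pos: [0.6795, 0.0836, 0.3017]
eef_rot: [-2.151, -2.284, 0.006]
force: [0.7, -0.6, 0.3]
grip_width: 0.491
grip_force: 0.0
```

```bash
python3 -c "
from h import *
st();goto(.689,.0877,.0295,.052)"
```

```text
t 49.52 gp [0.6786 0.0836 0.1427] phi 0.0601 w 45.1 gf 0.0 F [ 0.7 -0.6  0.3] j [ 0.01  0.72  1.16 -0.    1.26 -0.05]
turn [-0.0057 -0.0002  0.0081] n 1 then shift [  3.6   9.7 113.2]
```

>>> arm_command --targets '[{"angular": [0, 0, 0.008], "xyz": [3.5, 8.5, 0], "hand": 45}, {"angular": [0, 0, 0], "xyz": [0, 0, 30], "hand": 45}, {"angular": [0, 0, 0], "xyz": [0, 0, 30], "hand": 45}, {"angular": [0, 0, 0], "xyz": [0, 0, 15], "hand": 45}, {"angular": [0, 0, 0], "xyz": [0, 0, 0], "hand": 45}, {"angular": [0, 0, 0], "xyz": [0, 0, 0], "hand": 45}, {"angular": [0, 0, 0], "xyz": [0, 0, 0], "hand": 45}]'

```text
time: 50.1
tcp_pos: [0.6892, 0.0854, 0.2315]
eef_rot: [2.165, 2.273, 0.004]
force: [0.1, 0.5, -0.2]
grip_width: 0.489
grip_force: 0.0
```

```bash
python3 -c "
from h import *
st();goto(.689,.0877,.0295,.052)"
```

```text
t 50.1 gp [0.6898 0.0855 0.0725] phi 0.049 w 44.9 gf 0.0 F [ 0.1  0.5 -0.2] j [ 0.01  0.81  1.2   0.    1.13 -0.04]
turn [ 0.0035  0.     -0.003 ] n 1 then shift [ 2.3 -0.1 43. ]
```

>>> arm_command --targets '[{"angular": [0, 0, -0.003], "xyz": [2, 0, 20], "hand": 45}, {"angular": [0, 0, 0], "xyz": [0, 0, 14], "hand": 45}, {"angular": [0, 0, 0], "xyz": [0, 0, 6], "hand": 45}, {"angular": [0, 0, 0], "xyz": [0, 0, 0], "hand": 45}, {"angular": [0, 0, 0], "xyz": [0, 0, 0], "hand": 45}, {"angular": [0, 0, 0], "xyz": [0, 0, 0], "hand": 45}]'

```text
time: 50.6
tcp_pos: [0.6892, 0.0876, 0.1908]
eef_rot: [2.161, 2.277, 0.003]
force: [-0.2, -0.1, 0.2]
grip_width: 0.489
grip_force: 0.0
```

```bash
python3 -c "
from h import *
st();goto(.689,.0877,.0295,.052)"
```

```text
t 50.6 gp [0.6896 0.0876 0.0318] phi 0.0522 w 44.9 gf 0.0 F [-0.2 -0.1  0.2] j [ 0.02  0.85  1.23  0.    1.06 -0.04]
turn [0.0028 0.     0.0002] n 1 then shift [ 0.2 -0.1  2.3]
```

>>> arm_command --targets '[{"angular": [0, 0, 0], "xyz": [0, 0, 1.5], "hand": 45}, {"angular": [0, 0, 0], "xyz": [0, 0, 0], "hand": 45}, {"angular": [0, 0, 0], "xyz": [0, 0, 0], "hand": 8}, {"angular": [0, 0, 0], "xyz": [0, 0, 0], "hand": 8}, {"angular": [0, 0, 0], "xyz": [0, 0, 0], "hand": 8}, {"angular": [0, 0, 0], "xyz": [0, 0, 0], "hand": 8}, {"angular": [0, 0, 0], "xyz": [0, 0, 0], "hand": 8}, {"angular": [0, 0, 0], "xyz": [0, 0, 0], "hand": 8}]' --squeeze 60

```text
time: 51.27
tcp_pos: [0.6887, 0.0876, 0.1875]
eef_rot: [2.163, 2.279, 0.0]
force: [1.0, 0.3, -0.7]
grip_width: 0.172
grip_force: 60.0
```

```bash
python3 -c "
from h import *
st();goto(.5149,-.0163,.16,-.199)"
```

```text
t 51.27 gp [0.6887 0.0876 0.0285] phi 0.0523 w 15.8 gf 60.0 F [ 1.   0.3 -0.7] j [ 0.02  0.86  1.23  0.    1.06 -0.04]
turn [ 3.000e-04 -1.000e-04  2.513e-01] n 3 then shift [-136.2 -149.8 -131.5]
```

>>> arm_command --targets '[{"angular": [0, 0, 0], "xyz": [0, 0, -5], "hand": 8}, {"angular": [0, 0, 0], "xyz": [0, 0, -12], "hand": 8}, {"angular": [0, 0, 0], "xyz": [0, 0, -22], "hand": 8}, {"angular": [0, 0, 0], "xyz": [0, 0, -27], "hand": 8}, {"angular": [0, 0, 0], "xyz": [0, 0, -27], "hand": 8}, {"angular": [0, 0, 0], "xyz": [0, 0, -22], "hand": 8}, {"angular": [0, 0, 0], "xyz": [0, 0, -15], "hand": 8}, {"angular": [0, 0, 0], "xyz": [0, 0, -5], "hand": 8}]'

```text
time: 51.93
tcp_pos: [0.6889, 0.0877, 0.327]
eef_rot: [2.16, 2.276, 0.007]
force: [0.0, 0.4, -0.9]
grip_width: 0.169
grip_force: 60.0
```

>>> arm_command --targets '[{"angular": [0, 0, 0.08], "xyz": [0, 0, 0], "hand": 8}, {"angular": [0, 0, 0.09], "xyz": [0, 0, 0], "hand": 8}, {"angular": [0, 0, 0.081], "xyz": [0, 0, 0], "hand": 8}, {"angular": [0, 0, 0], "xyz": [0, 0, 0], "hand": 8}]'

```text
time: 52.27
tcp_pos: [0.6883, 0.0876, 0.322]
eef_rot: [-2.433, -1.986, 0.001]
force: [-0.5, 0.1, -2.6]
grip_width: 0.168
grip_force: 60.0
```

```bash
python3 -c "
from h import *
st();goto(.5149,-.0163,.16,-.199)"
```

```text
t 52.27 gp [0.6881 0.0876 0.163 ] phi -0.2016 w 15.4 gf 60.0 F [-0.5  0.1 -2.6] j [0.02 0.72 1.1  0.   1.32 0.22]
turn [-0.0013  0.0002 -0.0026] n 1 then shift [-136.1 -149.5    3. ]
```

>>> arm_command --targets '[{"angular": [0, 0, -0.002], "xyz": [-5, -6, 0], "hand": 8}, {"angular": [0, 0, 0], "xyz": [-15, -17, 0], "hand": 8}, {"angular": [0, 0, 0], "xyz": [-25, -27, 0], "hand": 8}, {"angular": [0, 0, 0], "xyz": [-27, -29, 0], "hand": 8}, {"angular": [0, 0, 0], "xyz": [-27, -29, 0], "hand": 8}, {"angular": [0, 0, 0], "xyz": [-20, -22, 0], "hand": 8}, {"angular": [0, 0, 0], "xyz": [-12, -13, 0], "hand": 8}, {"angular": [0, 0, 0], "xyz": [-5, -6.5, 0], "hand": 8}]'

```text
time: 52.93
tcp_pos: [0.5133, -0.0176, 0.3225]
eef_rot: [-2.427, -1.993, 0.002]
force: [0.5, 0.8, -1.4]
grip_width: 0.17
grip_force: 60.0
```

>>> arm_command --targets '[{"angular": [0, 0, 0], "xyz": [0, 0, 10], "hand": 8}, {"angular": [0, 0, 0], "xyz": [0, 0, 5], "hand": 8}, {"angular": [0, 0, 0], "xyz": [0, 0, 0], "hand": 8}, {"angular": [0, 0, 0], "xyz": [0, 0, 0], "hand": 8}, {"angular": [0, 0, 0], "xyz": [0, 0, 0], "hand": 8}, {"angular": [0, 0, 0], "xyz": [0, 0, 0], "hand": 8}]'

```text
time: 53.43
tcp_pos: [0.5159, -0.0162, 0.3073]
eef_rot: [2.428, 1.994, 0.0]
force: [0.2, -0.0, -2.3]
grip_width: 0.169
grip_force: 60.0
```

```bash
python3 -c "
from f6 import *
s0=st();goto(.5146,-.0163,.1045,-.199)
R=Rot.from_rotvec(s0['eef_rot']).as_matrix(); g=np.array(s0['tcp_pos'])+.159*R[:,2]
S=Cam('side');t=Cam('top')
for m in('rgb',):
    for cs in([S],[S,t]): v,f=fit6(cs,g+[0,0,-.0245],-.199,np.array([.068,.176,.008]),m); print(m,(v[:3]*1000).round(1),v[3:].round(3),round(f,1))"
```

```text
t 53.43 gp [ 0.516  -0.0161  0.1483] phi -0.1957 w 15.5 gf 60.0 F [ 0.2 -0.  -2.3] j [-0.18  0.43  1.69  0.    1.03  0.02]
turn [ 0.0001 -0.0001  0.0033] n 1 then shift [-0.4 -1.3 43.8]
rgb [ 4.1  1.3 -2.9] [0.011 0.057 0.082] 49.4
rgb [-1.  -7.1  1.2] [ 0.009 -0.04  -0.008] 92.6
```

>>> arm_command --targets '[{"angular": [0, 0, 0.003], "xyz": [-0.3, -1.2, 10], "hand": 8}, {"angular": [0, 0, 0], "xyz": [0, 0, 10], "hand": 8}, {"angular": [0, 0, 0], "xyz": [0, 0, 8], "hand": 8}, {"angular": [0, 0, 0], "xyz": [0, 0, 4], "hand": 8}, {"angular": [0, 0, 0], "xyz": [0, 0, 0], "hand": 8}, {"angular": [0, 0, 0], "xyz": [0, 0, 0], "hand": 8}, {"angular": [0, 0, 0], "xyz": [0, 0, 0], "hand": 8}]'

```text
time: 54.12
tcp_pos: [0.5141, -0.0166, 0.2756]
eef_rot: [-2.432, -1.989, -0.0]
force: [-0.7, -0.4, 0.9]
grip_width: 0.169
grip_force: 60.0
```

```bash
python3 -c "
from h import *
print(st()['torque']);goto(.5146,-.0163,.1045,-.199)"
```

```text
t 54.12 gp [ 0.5141 -0.0166  0.1166] phi -0.1998 w 15.5 gf 60.0 F [-0.7 -0.4  0.9] j [-0.18  0.47  1.73  0.    0.95  0.02]
[-0.11994941  0.35950299 -0.11465618]
turn [-0.0001 -0.0002 -0.0008] n 1 then shift [ 0.4  0.4 12.1]
```

>>> arm_command --targets '[{"angular": [0, 0, 0], "xyz": [0.3, 0.4, 1.5], "hand": 8}, {"angular": [0, 0, 0], "xyz": [0, 0, 1.5], "hand": 8}, {"angular": [0, 0, 0], "xyz": [0, 0, 0], "hand": 8}, {"angular": [0, 0, 0], "xyz": [0, 0, 0], "hand": 8}]'

```text
time: 54.45
tcp_pos: [0.5146, -0.0164, 0.2727]
eef_rot: [2.432, 1.989, 0.0]
force: [-1.1, 1.4, 4.0]
grip_width: 0.167
grip_force: 60.0
```

```bash
python3 -c "
from h import *
print(st()['torque']);goto(.5146,-.0163,.1045,-.199)"
```

```text
t 54.45 gp [ 0.5147 -0.0164  0.1137] phi -0.1996 w 15.3 gf 60.0 F [-1.1  1.4  4. ] j [-0.18  0.47  1.73  0.    0.94  0.02]
[-0.32500054  0.61133805 -0.19941179]
turn [ 0.0004 -0.     -0.0006] n 1 then shift [ 0.1 -0.   9.2]
```

Contact of about 6 N is at the (−x', −y') corner lip. The cover sits roughly 1 mm low in y' relative to the grip, so I'll lift, shift 1.3 mm towards +y' and 0.5 mm towards +x', and retry.

>>> arm_command --targets '[{"angular": [0, 0, 0], "xyz": [0, 0, -5], "hand": 8}, {"angular": [0, 0, 0], "xyz": [1.3, 0.5, 0], "hand": 8}, {"angular": [0, 0, 0], "xyz": [0, 0, 3], "hand": 8}, {"angular": [0, 0, 0], "xyz": [0, 0, 3], "hand": 8}, {"angular": [0, 0, 0], "xyz": [0, 0, 0], "hand": 8}, {"angular": [0, 0, 0], "xyz": [0, 0, 0], "hand": 8}]'

```text
time: 54.95
tcp_pos: [0.5152, -0.0152, 0.2708]
eef_rot: [-2.431, -1.988, 0.001]
force: [0.6, -0.2, -1.1]
grip_width: 0.17
grip_force: 60.0
```

```bash
python3 -c "
from h import *
print(st()['torque']);goto(.5146,-.0163,.1045,-.199)"
```

```text
t 54.95 gp [ 0.515  -0.0152  0.1118] phi -0.1997 w 15.6 gf 60.0 F [ 0.6 -0.2 -1.1] j [-0.18  0.47  1.73  0.    0.94  0.02]
[-0.12137114  0.02941305 -0.03906718]
turn [-0.0011 -0.0001 -0.0007] n 1 then shift [-1.2 -0.4  7.3]
```

>>> arm_command --targets '[{"angular": [0, 0, 0], "xyz": [0, 0, 2], "hand": 8}, {"angular": [0, 0, 0], "xyz": [0, 0, 2], "hand": 8}, {"angular": [0, 0, 0], "xyz": [0, 0, 1], "hand": 8}, {"angular": [0, 0, 0], "xyz": [0, 0, 0], "hand": 8}, {"angular": [0, 0, 0], "xyz": [0, 0, 0], "hand": 8}]'

```text
time: 55.37
tcp_pos: [0.5155, -0.0155, 0.267]
eef_rot: [2.431, 1.988, 0.001]
force: [-1.0, -2.9, 3.3]
grip_width: 0.167
grip_force: 60.0
```

```bash
python3 -c "
from h import *
print(st()['torque']);goto(.5146,-.0163,.1045,-.199)"
```

```text
t 55.37 gp [ 0.5157 -0.0156  0.108 ] phi -0.1999 w 15.4 gf 60.0 F [-1.  -2.9  3.3] j [-0.18  0.48  1.73 -0.    0.93  0.02]
[-0.05005858  0.20175856  0.06429495]
turn [ 0.0013  0.0001 -0.0009] n 1 then shift [-1.  -0.7  3.5]
```

>>> arm_command --targets '[{"angular": [0, 0, 0], "xyz": [-0.7, -0.4, -1], "hand": 8}, {"angular": [0, 0, 0], "xyz": [0, 0, 1.5], "hand": 8}, {"angular": [0, 0, 0], "xyz": [0, 0, 1.5], "hand": 8}, {"angular": [0, 0, 0], "xyz": [0, 0, 1], "hand": 8}, {"angular": [0, 0, 0], "xyz": [0, 0, 0], "hand": 8}, {"angular": [0, 0, 0], "xyz": [0, 0, 0], "hand": 8}]'

```text
time: 55.87
tcp_pos: [0.5151, -0.0162, 0.2638]
eef_rot: [2.431, 1.988, 0.001]
force: [-0.2, -3.2, 5.6]
grip_width: 0.169
grip_force: 60.0
```

```bash
python3 -c "
from h import *
print(st()['torque']);goto(.5146,-.0163,.1045,-.199)"
```

```text
t 55.87 gp [ 0.5153 -0.0163  0.1048] phi -0.1997 w 15.5 gf 60.0 F [-0.2 -3.2  5.6] j [-0.18  0.48  1.74 -0.    0.92  0.02]
[-0.12981052  0.13998257  0.08711858]
turn [ 0.0014  0.0005 -0.0007] n 1 then shift [-0.2 -0.4  0.3]
```

The cover's underside is at 76 mm, which is seated. I'll release, back off, and check the cover and find the knobs.

>>> arm_command --targets '[{"angular": [0, 0, 0], "xyz": [0, 0, 0], "hand": 30}, {"angular": [0, 0, 0], "xyz": [0, 0, 0], "hand": 36}, {"angular": [0, 0, 0], "xyz": [0, 0, 0], "hand": 36}, {"angular": [0, 0, 0], "xyz": [0, 0, 0], "hand": 36}, {"angular": [0, 0, 0], "xyz": [0, 0, -15], "hand": 36}, {"angular": [0, 0, 0], "xyz": [0, 0, -30], "hand": 36}, {"angular": [0, 0, 0], "xyz": [0, 0, -20], "hand": 36}, {"angular": [0, 0, 0], "xyz": [38, 0, 0], "hand": 36}]'

```text
time: 56.53
tcp_pos: [0.5233, 0.0177, 0.3324]
eef_rot: [2.432, 1.979, 0.006]
force: [3.6, -0.3, 0.7]
grip_width: 0.392
grip_force: 0.0
```

>>> arm_command --targets '[{"angular": [0, 0, 0], "xyz": [40, -5, 0], "hand": 36}, {"angular": [0, 0, 0], "xyz": [40, -8, 0], "hand": 36}, {"angular": [0, 0, 0], "xyz": [40, -8, 0], "hand": 36}, {"angular": [0, 0, 0], "xyz": [40, -8, 0], "hand": 36}, {"angular": [0, 0, 0], "xyz": [40, -8, 0], "hand": 36}, {"angular": [0, 0, 0], "xyz": [40, -8, 0], "hand": 36}, {"angular": [0, 0, 0], "xyz": [0, 0, 0], "hand": 36}]'

```text
time: 57.12
tcp_pos: [0.5247, 0.272, 0.3281]
eef_rot: [-2.425, -1.995, -0.003]
force: [-1.1, -0.6, 0.1]
grip_width: 0.393
grip_force: 0.0
```

```bash
cat > kn.py <<'E'
from f6 import *
st(); S=Cam('side');t=Cam('top')
for d in(.8,1.2): print('cover',sfit([t],.5149,-.016,-.199,.076,.068,.176,.008,d=d).round(4),sfit([S],.5149,-.016,-.199,.076,.068,.176,.008,d=d).round(4))
B=(.5149,-.0163,-.199);c,s=np.cos(-.199),np.sin(-.199)
g=cv2.GaussianBlur(cv2.cvtColor(t.img,cv2.COLOR_BGR2GRAY),(0,0),.6)
for n,xy in(("left",(-.045,.108)),("right",(-.0446,-.0986)),("handle",(0,0))):
    for z in(.12,):
        P=[B[0]+c*xy[0]-s*xy[1],B[1]+s*xy[0]+c*xy[1],z]; u=t.proj([P])[0].round().astype(int)
        w=g[u[1]-6:u[1]+7,u[0]-7:u[0]+8].astype(float); m=np.clip(70-w,0,None); yy,xx=np.mgrid[-6:7,-7:8]
        q=u+np.array([(m*xx).sum(),(m*yy).sum()])/m.sum()
        zz=.106 if n=="handle" else .115
        Q=t.back([q],zz)[0]; d=Q[:2]-B[:2]; e=np.array([c*d[0]+s*d[1],-s*d[0]+c*d[1]])
        print(n,"n",int((m>0).sum()),"world",Q.round(4),"pocket x'y' mm",(e*1000).round(1),"min",w.min())
E
python3 kn.py
```

```text
t 57.12 gp [0.5247 0.2724 0.1692] phi -0.1939 w 36.1 gf 0.0 F [-1.1 -0.6  0.1] j [0.35 0.53 1.45 0.   1.17 0.54]
cover [ 5.16100e-01 -1.47000e-02 -1.98800e-01  7.60000e-02  6.64504e+01] [ 5.18400e-01 -1.64000e-02 -1.79100e-01  7.60000e-02  4.52697e+01]
cover [ 5.14900e-01 -2.32000e-02 -1.93300e-01  7.60000e-02  8.19252e+01] [ 5.18600e-01 -1.67000e-02 -1.74900e-01  7.60000e-02  6.18001e+01]
left n 8 world [0.4879 0.0966 0.115 ] pocket x'y' mm [-48.8 105.4] min 35.0
right n 11 world [ 0.4535 -0.0961  0.115 ] pocket x'y' mm [-44.4 -90.3] min 37.0
handle n 84 world [ 0.5112 -0.0162  0.106 ] pocket x'y' mm [-3.7 -0.6] min 24.0
```

```bash
python3 - <<'E'
from h import *
t=Cam('top');B=(.5149,-.0163,-.199);c,s=np.cos(-.199),np.sin(-.199)
g=cv2.cvtColor(t.img,cv2.COLOR_BGR2GRAY)
xy=(-.0446,-.0986);P=[B[0]+c*xy[0]-s*xy[1],B[1]+s*xy[0]+c*xy[1],.115];u=t.proj([P])[0];print(u);v=u.round().astype(int)
print(g[v[1]-7:v[1]+8,v[0]-8:v[0]+9])
E
python3 -c "
import sys;sys.path.insert(0,'.')
from h import *
goto(.5149+.9803*-.0445-.1977*.095,-.0163+.1977*.0445-.9803*.095,.17,-.199)"
```

```text
[272.81553152 206.73628413]
[[117 117 117 117 117 117 114 111 118 149 162 167 174 145 157 175 179]
 [118 118 117 117 117 118 107 104 149 162 161 167 170 167 174 178 179]
 [119 118 117 118 118 119  97 127 157 162 162 168 172 174 175 176 174]
 [ 85  99 114 121 119 108 107 146 160 162 166 166 172 175 175 179 179]
 [ 36  49  62  72  74  76 105 132 154 163 162 169 176 177 177 178 175]
 [ 69  48  90  88  61  46  58  72 107 156 172 176 177 177 177 174 163]
 [113 111 117 117  94  55  31  33 116 146 169 177 177 184 188 179 160]
 [120 116 104 104  88  49  27  29 107 156 172 175 176 186 192 185 158]
 [122 114 105  99  96  76  47  74 148 173 177 177 177 186 192 183 167]
 [123 121 120 153 154 130 141 159 171 175 176 176 177 186 188 174 165]
 [166 167 167 174 174 169 172 176 176 176 176 175 175 184 190 172 162]
 [175 174 174 174 175 175 176 176 176 176 176 177 176 185 187 164 159]
 [174 174 174 174 174 174 175 175 175 176 176 176 176 188 188 169 163]
 [174 174 172 172 174 174 175 176 175 175 161 157 170 181 180 169 168]
 [159 160 156 167 176 174 173 173 174 175 141 104 144 170 166 161 168]]
turn [-0.0007  0.0008  0.0009] n 1 then shift [-373.8    0.9   -1.1]
```

>>> arm_command --targets '[{"angular": [0, 0, 0], "xyz": [-38, 0, 0], "hand": 36}, {"angular": [0, 0, 0], "xyz": [-38, 0, 0], "hand": 36}, {"angular": [0, 0, 0], "xyz": [-38, 0, 0], "hand": 36}, {"angular": [0, 0, 0], "xyz": [-38, 0, 0], "hand": 36}, {"angular": [0, 0, 0], "xyz": [-38, 0, 0], "hand": 36}, {"angular": [0, 0, 0], "xyz": [-38, 0, 0], "hand": 36}, {"angular": [0, 0, 0], "xyz": [-38, 0, 0], "hand": 36}, {"angular": [0, 0, 0], "xyz": [-38, 0, 0], "hand": 36}]'

```text
time: 57.93
tcp_pos: [0.4642, -0.0353, 0.3286]
eef_rot: [2.434, 1.986, -0.0]
force: [0.6, -0.2, 0.9]
grip_width: 0.393
grip_force: 0.0
```

>>> arm_command --targets '[{"angular": [0, 0, 0], "xyz": [-38, 0, 0], "hand": 36}, {"angular": [0, 0, 0], "xyz": [-22, 1, 0], "hand": 36}, {"angular": [0, 0, 0], "xyz": [-10, 0, 0], "hand": 36}, {"angular": [0, 0, 0], "xyz": [0, 0, 20], "hand": 36}, {"angular": [0, 0, 0], "xyz": [0, 0, 0], "hand": 36}, {"angular": [0, 0, 0], "xyz": [0, 0, 0], "hand": 36}, {"angular": [0, 0, 0], "xyz": [0, 0, 0], "hand": 36}]'

```text
time: 58.52
tcp_pos: [0.4527, -0.1009, 0.3089]
eef_rot: [-2.431, -1.989, -0.0]
force: [-0.2, 0.2, -0.2]
grip_width: 0.391
grip_force: 0.0
```

```bash
python3 -c "
from h import *
st();goto(.5149+.9803*-.044-.1977*.0945,-.0163+.1977*.044-.9803*.0945,.122,-.199)"
```

```text
t 58.52 gp [ 0.4527 -0.1009  0.1499] phi -0.1994 w 35.9 gf 0.0 F [-0.2  0.2 -0.2] j [-0.38  0.34  1.82  0.    0.98 -0.19]
turn [-0.0001 -0.0002 -0.0004] n 1 then shift [ 0.7  0.3 27.9]
```

Right on target. Go down, grip the knob lightly, and read the width and force.

>>> arm_command --targets '[{"angular": [0, 0, 0], "xyz": [0.7, 0.3, 12], "hand": 36}, {"angular": [0, 0, 0], "xyz": [0, 0, 10], "hand": 36}, {"angular": [0, 0, 0], "xyz": [0, 0, 5], "hand": 36}, {"angular": [0, 0, 0], "xyz": [0, 0, 0], "hand": 36}, {"angular": [0, 0, 0], "xyz": [0, 0, 0], "hand": 8}, {"angular": [0, 0, 0], "xyz": [0, 0, 0], "hand": 8}, {"angular": [0, 0, 0], "xyz": [0, 0, 0], "hand": 8}, {"angular": [0, 0, 0], "xyz": [0, 0, 0], "hand": 8}]' --squeeze 6

```text
time: 59.18
tcp_pos: [0.4532, -0.1005, 0.2819]
eef_rot: [2.431, 1.989, 0.001]
force: [-0.8, 0.8, -0.1]
grip_width: 0.15
grip_force: 0.2
```

```bash
cat > arc.py <<'E'
from h import *
import sys
sgn=float(sys.argv[1]); s0=st(); R=Rot.from_rotvec(s0["eef_rot"]).as_matrix(); g=(np.array(s0["tcp_pos"])+.159*R[:,2])[:2]
d=g-[.5149,-.0163]; c,s=np.cos(-.199),np.sin(-.199); p=np.array([c*d[0]+s*d[1],-s*d[0]+c*d[1]])*1000
q=np.arctan2(110-sgn*p[1],-p[0]); print("knob x'y'",p.round(1),"r",np.hypot(p[0],110-sgn*p[1]).round(1),"q",q.round(3))
qs=np.linspace(q,1.58,11)[1:]; pts=np.c_[-46*np.cos(qs),sgn*(110-46*np.sin(qs))]; pr=np.vstack([p,pts]); dd=np.diff(pr,axis=0)
print("rows tool xy:",dd[:,::-1].round(1).tolist())
E
python3 arc.py -1
```

```text
t 59.18 gp [ 0.4533 -0.1006  0.1229] phi -0.1996 w 13.7 gf 0.2 F [-0.8  0.8 -0.1] j [-0.38  0.38  1.86  0.    0.9  -0.18]
knob x'y' [-43.7 -94.8] r 46.3 q 0.335
rows tool xy: [[5.2, 2.5], [5.0, 2.9], [4.6, 3.4], [4.1, 4.0], [3.6, 4.5], [3.0, 4.9], [2.4, 5.2], [1.7, 5.5], [1.0, 5.6], [0.3, 5.7]]
```

>>> arm_command --targets '[{"angular": [0, 0, 0], "xyz": [0, 0, 0], "hand": 8}, {"angular": [0, 0, 0], "xyz": [5.2, 2.5, 0], "hand": 8}, {"angular": [0, 0, 0], "xyz": [5, 2.9, 0], "hand": 8}, {"angular": [0, 0, 0], "xyz": [4.6, 3.4, 0], "hand": 8}, {"angular": [0, 0, 0], "xyz": [4.1, 4, 0], "hand": 8}, {"angular": [0, 0, 0], "xyz": [3.6, 4.5, 0], "hand": 8}]'

```text
time: 59.68
tcp_pos: [0.4746, -0.081, 0.2813]
eef_rot: [-2.43, -1.988, 0.001]
force: [-3.7, 3.0, 4.8]
grip_width: 0.139
grip_force: 6.0
```

>>> arm_command --targets '[{"angular": [0, 0, 0], "xyz": [3, 4.9, 0], "hand": 8}, {"angular": [0, 0, 0], "xyz": [2.4, 5.2, 0], "hand": 8}, {"angular": [0, 0, 0], "xyz": [1.7, 5.5, 0], "hand": 8}, {"angular": [0, 0, 0], "xyz": [1, 5.6, 0], "hand": 8}, {"angular": [0, 0, 0], "xyz": [0.3, 5.2, 0], "hand": 8}, {"angular": [0, 0, 0], "xyz": [0, 0, 0], "hand": 8}, {"angular": [0, 0, 0], "xyz": [0, 0, 0], "hand": 8}, {"angular": [0, 0, 0], "xyz": [0, 0, 0], "hand": 8}]'

```text
time: 60.35
tcp_pos: [0.5024, -0.0789, 0.2812]
eef_rot: [2.432, 1.988, 0.002]
force: [1.6, 4.8, -4.2]
grip_width: 0.138
grip_force: 6.0
```

```bash
python3 arc.py -1 | head -2
```

```text
t 60.35 gp [ 0.5026 -0.0789  0.1222] phi -0.1999 w 12.7 gf 6.0 F [ 1.6  4.8 -4.2] j [-0.31  0.45  1.74  0.    0.95 -0.11]
knob x'y' [  0.3 -63.8] r 46.2 q 1.577
```

>>> arm_command --targets '[{"angular": [0, 0, 0], "xyz": [0, 0, 0], "hand": 36}, {"angular": [0, 0, 0], "xyz": [0, 0, 0], "hand": 36}, {"angular": [0, 0, 0], "xyz": [0, 0, 0], "hand": 36}, {"angular": [0, 0, 0], "xyz": [0, 0, -15], "hand": 36}, {"angular": [0, 0, 0], "xyz": [0, 0, -25], "hand": 36}, {"angular": [0, 0, 0], "xyz": [35, -10, 0], "hand": 36}, {"angular": [0, 0, 0], "xyz": [38, -11, 0], "hand": 36}, {"angular": [0, 0, 0], "xyz": [38, -11, 0], "hand": 36}]'

```text
time: 61.02
tcp_pos: [0.4925, 0.0365, 0.3223]
eef_rot: [2.433, 1.985, 0.002]
force: [0.6, 0.4, 0.5]
grip_width: 0.389
grip_force: 0.0
```

>>> arm_command --targets '[{"angular": [0, 0, 0], "xyz": [38, -10, 0], "hand": 36}, {"angular": [0, 0, 0], "xyz": [20, -4.3, 0], "hand": 36}, {"angular": [0, 0, 0], "xyz": [0, 0, 8], "hand": 36}, {"angular": [0, 0, 0], "xyz": [0, 0, 0], "hand": 36}, {"angular": [0, 0, 0], "xyz": [0, 0, 0], "hand": 36}, {"angular": [0, 0, 0], "xyz": [0, 0, 0], "hand": 36}]'

```text
time: 61.52
tcp_pos: [0.4904, 0.0947, 0.3135]
eef_rot: [2.433, 1.987, -0.0]
force: [-0.0, 0.1, 0.5]
grip_width: 0.393
grip_force: 0.0
```

```bash
python3 -c "
from h import *
st();goto(.5149+.9803*-.046+.1977*.1055,-.0163+.1977*.046+.9803*.1055,.122,-.199)
t=Cam('top');g=cv2.cvtColor(t.img,cv2.COLOR_BGR2GRAY);B=(.5149,-.0163)
u=t.proj([[B[0]+.1977*-.064,B[1]-.9803*.064,.115]])[0];print(u);v=u.round().astype(int);print(g[v[1]-5:v[1]+6,v[0]-6:v[0]+7])"
```

```text
t 61.52 gp [0.4904 0.0946 0.1545] phi -0.2011 w 36.1 gf 0.0 F [-0.   0.1  0.5] j [ 0.04  0.39  1.73 -0.    1.02  0.24]
turn [ 0.0001  0.0004 -0.0021] n 1 then shift [ 1.5 -0.  32.5]
[265.99209798 192.38846927]
[[156 155 153 147 146 134 121 116 114 111 112 112 112]
 [161 161 161 161 161 158 139 121 112 111 111 115 117]
 [161 161 162 162 163 159 135 115 111 110 114 117 117]
 [161 161 162 162 163 156 123 106 111 111 115 117 117]
 [161 161 162 163 150 112  69  75 103 111 112 113 112]
 [161 162 163 155 115  55  30  42 118 129 114 111 111]
 [153 154 155 145  95  36  31  54 141 161 159 163 153]
 [151 152 152 142 100  40  19  71 140 164 168 169 166]
 [152 152 152 150 129  95  92 137 154 164 169 169 168]
 [160 161 161 161 142 113  89  99 107 121 145 169 172]
 [163 163 163 163 139 117 105  99 100 104 101 111 130]]
```

The right clip is in: its knob shows at pixel (266,193), as predicted. Now the left clip.

>>> arm_command --targets '[{"angular": [0, 0, 0], "xyz": [1.3, 0, 16], "hand": 36}, {"angular": [0, 0, 0], "xyz": [0, 0, 11], "hand": 36}, {"angular": [0, 0, 0], "xyz": [0, 0, 5], "hand": 36}, {"angular": [0, 0, 0], "xyz": [0, 0, 0], "hand": 36}, {"angular": [0, 0, 0], "xyz": [0, 0, 0], "hand": 8}, {"angular": [0, 0, 0], "xyz": [0, 0, 0], "hand": 8}, {"angular": [0, 0, 0], "xyz": [0, 0, 0], "hand": 8}, {"angular": [0, 0, 0], "xyz": [0, 0, 0], "hand": 8}]' --squeeze 6

```text
time: 62.23
tcp_pos: [0.4906, 0.0971, 0.282]
eef_rot: [2.431, 1.989, 0.001]
force: [-0.4, 0.2, 0.3]
grip_width: 0.152
grip_force: 0.0
```

```bash
sed -i 's/11)\[1:\]/13)[1:]/' arc.py; python3 arc.py 1
```

```text
t 62.23 gp [0.4908 0.0971 0.123 ] phi -0.1997 w 14.0 gf 0.0 F [-0.4  0.2  0.3] j [0.04 0.44 1.76 0.   0.94 0.24]
knob x'y' [-46.1 106.4] r 46.2 q 0.077
rows tool xy: [[-5.7, 1.0], [-5.6, 1.5], [-5.3, 2.2], [-5.0, 2.8], [-4.6, 3.4], [-4.1, 4.0], [-3.6, 4.5], [-3.0, 4.9], [-2.4, 5.2], [-1.7, 5.5], [-1.0, 5.7], [-0.3, 5.7]]
```

>>> arm_command --targets '[{"angular": [0, 0, 0], "xyz": [0, 0, 0], "hand": 8}, {"angular": [0, 0, 0], "xyz": [0, 0, 0], "hand": 8}, {"angular": [0, 0, 0], "xyz": [-5.7, 1, 0], "hand": 8}, {"angular": [0, 0, 0], "xyz": [-5.6, 1.5, 0], "hand": 8}, {"angular": [0, 0, 0], "xyz": [-5.3, 2.2, 0], "hand": 8}, {"angular": [0, 0, 0], "xyz": [-5, 2.8, 0], "hand": 8}, {"angular": [0, 0, 0], "xyz": [-4.6, 3.4, 0], "hand": 8}, {"angular": [0, 0, 0], "xyz": [-4.1, 4, 0], "hand": 8}]'

```text
time: 62.9
tcp_pos: [0.4973, 0.0636, 0.2809]
eef_rot: [-2.428, -1.987, 0.009]
force: [-9.5, -3.5, 4.9]
grip_width: 0.137
grip_force: 6.0
```

>>> arm_command --targets '[{"angular": [0, 0, 0], "xyz": [-3.6, 4.5, 0], "hand": 8}, {"angular": [0, 0, 0], "xyz": [-3, 4.9, 0], "hand": 8}, {"angular": [0, 0, 0], "xyz": [-2.4, 5.2, 0], "hand": 8}, {"angular": [0, 0, 0], "xyz": [-1.7, 5.5, 0], "hand": 8}, {"angular": [0, 0, 0], "xyz": [-1, 5.7, 0], "hand": 8}, {"angular": [0, 0, 0], "xyz": [-0.3, 5.2, 0], "hand": 8}, {"angular": [0, 0, 0], "xyz": [0, 0, 0], "hand": 8}, {"angular": [0, 0, 0], "xyz": [0, 0, 0], "hand": 8}]'

```text
time: 63.57
tcp_pos: [0.5275, 0.046, 0.2811]
eef_rot: [2.431, 1.988, -0.0]
force: [0.4, -4.9, -4.6]
grip_width: 0.139
grip_force: 6.0
```

```bash
python3 arc.py 1 | head -2
```

```text
t 63.57 gp [0.5276 0.0459 0.1221] phi -0.1997 w 12.8 gf 6.0 F [ 0.4 -4.9 -4.6] j [-0.06  0.48  1.68 -0.    0.98  0.14]
knob x'y' [ 0.1 63.4] r 46.6 q 1.573
```

Release, retreat and check everything numerically.

>>> arm_command --targets '[{"angular": [0, 0, 0], "xyz": [0, 0, 0], "hand": 36}, {"angular": [0, 0, 0], "xyz": [0, 0, 0], "hand": 36}, {"angular": [0, 0, 0], "xyz": [0, 0, 0], "hand": 36}, {"angular": [0, 0, 0], "xyz": [0, 0, -15], "hand": 36}, {"angular": [0, 0, 0], "xyz": [0, 0, -25], "hand": 36}, {"angular": [0, 0, 0], "xyz": [0, 0, -30], "hand": 36}, {"angular": [0, 0, 0], "xyz": [38, -5, 0], "hand": 36}, {"angular": [0, 0, 0], "xyz": [38, -8, 0], "hand": 36}]'

```text
time: 64.23
tcp_pos: [0.5303, 0.1234, 0.3541]
eef_rot: [2.433, 1.982, 0.008]
force: [1.0, -0.1, -1.1]
grip_width: 0.392
grip_force: 0.0
```

>>> arm_command --targets '[{"angular": [0, 0, 0], "xyz": [38, -8, 0], "hand": 36}, {"angular": [0, 0, 0], "xyz": [38, -8, 0], "hand": 36}, {"angular": [0, 0, 0], "xyz": [38, -8, 0], "hand": 36}, {"angular": [0, 0, 0], "xyz": [38, -8, 0], "hand": 36}, {"angular": [0, 0, 0], "xyz": [0, 0, 0], "hand": 36}, {"angular": [0, 0, 0], "xyz": [0, 0, 0], "hand": 36}, {"angular": [0, 0, 0], "xyz": [0, 0, 0], "hand": 36}]'

```text
time: 64.82
tcp_pos: [0.5279, 0.279, 0.3514]
eef_rot: [2.431, 1.99, -0.0]
force: [0.2, 0.4, 0.1]
grip_width: 0.395
grip_force: 0.0
```

Run:
```python
from h import *
st(); t=Cam('top');S=Cam('side'); B=(.5149,-.0163);g=cv2.GaussianBlur(cv2.cvtColor(t.img,cv2.COLOR_BGR2GRAY),(0,0),.6)
c,s=np.cos(-.199),np.sin(-.199)
for n,y in(("right",-.064),("left",.064),("handle",0)):
    z=.106 if n=="handle" else .12
    u=t.proj([[B[0]-s*y,B[1]+c*y,z]])[0].round().astype(int); r=5 if n!="handle" else 9
    w=g[u[1]-r:u[1]+r+1,u[0]-r:u[0]+r+1].astype(float); m=np.clip(65-w,0,None); yy,xx=np.mgrid[-r:r+1,-r:r+1]
    Q=t.back([u+np.array([(m*xx).sum(),(m*yy).sum()])/m.sum()],z)[0]; d=Q[:2]-B; print(n,"x'y'",(np.array([c*d[0]+s*d[1],-s*d[0]+c*d[1]])*1000).round(1),"n",int((m>0).sum()))
for d in(.8,1.2): print('cover',sfit([t],.5149,-.016,-.199,.076,.068,.176,.008,d=d).round(4),sfit([t,S],.5149,-.016,-.199,.076,.068,.176,.008,d=d,free=True).round(4))
```

```text
t 64.82 gp [0.5279 0.279  0.1924] phi -0.1987 w 36.2 gf 0.0 F [0.2 0.4 0.1] j [ 0.36  0.52  1.4  -0.    1.23  0.56]
right x'y' [ -3.3 -63.8] n 6
left x'y' [-3.6 62.6] n 10
handle x'y' [-3.9 -0.9] n 85
cover [ 5.1610e-01 -1.4700e-02 -1.9730e-01  7.6000e-02  6.5215e+01] [ 5.169000e-01 -1.440000e-02 -1.936000e-01  7.370000e-02  1.037894e+02]
cover [ 5.1490e-01 -2.3800e-02 -1.9310e-01  7.6000e-02  8.0945e+01] [ 5.17500e-01 -1.39000e-02 -1.91400e-01  7.37000e-02  1.32817e+02]
```

Both knobs line up with the handle along the pocket axis, and the cover is seated. Handing in.

```bash
python3 -c "
from bench import hand_in
print(hand_in())"
```

```text
the job is handed in; nothing more can be done
None
```

I handed the job in at about 65 s of the 210 s. The tray, three slides, frame and cover are stacked in the pocket and both clips are swung in. My checks put everything within tolerance, with the slides about 3–4.5 mm off their marks (limit 7 mm), but hand-in returned no verdict.

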